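Brush out the knob pot and tip the rinsed lathe knobs into it

ROBOT

A 6-joint arm with a two-finger parallel gripper is mounted at the origin on the work surface. World frame = base frame: x ahead of the robot, y to its left, z up, the work surface at z = 0. Lengths are in m, angles in rad, forces in N, time in s.
With the tool pointing down it reaches from about 0.275 to 0.85 m from the base axis. Payload 5.2 kg.
Tool frame: the origin (TCP) lies on the centre line of the jaws, within the pads' length; the fingertips stand 17 mm ahead of it and the grasp point (between the pads) lies 2 mm behind it; z points along the fingers, x is the direction in which the jaws open and shut, and the axes are right-handed (so a half turn about z gives the same grasp; the last joint's range is limited). The gripper opens to 85 mm and grips with 20 to 120 N. Pads are 22 mm wide; open, the fingers measure 114 mm over their backs; the gripper's body (76 mm by 85 mm) begins 54 mm behind the grasp point. The pads swing forward as they close: fully open they stand 13 mm farther back than shut.
Start: joints at [0.952, 0.259, 1.535, -0, 1.348, -0.203], TCP at [0.222, 0.503, 0.248] pointing down, gripper open.
Joint ranges: [-3.14, 3.14], [-0.91, 2.08], [0.19, 2.58], [-1.22, 4.36], [0.22, 2.71], [-3.12, 3.12]. Speed limits (rad/s): [2.57, 2.57, 3.14, 3.14, 3.14, 3.14].

INTERFACE

Orientations are given as a unit quaternion [w, x, y, z].
In Python, from bench import * gives the robot as it stands. The module is installed in compiled form; this text tells all that it offers.
- The arm moves only by the tool servo_tool, never from a script. Its argument "rows" is one flat list of numbers, 7 for each row, row after row: the shift along the tool's x, y, z in mm, then the turn, a rotation vector about the tool's x, y, z in rad, then the opening, from 0 (shut) to 1 (fully open). In form: [dx, dy, dz, ax, ay, az, grip, dx, dy, dz, ax, ay, az, grip, ...]. A call has exactly 5 rows; each row is the pose to reach, as a shift and turn from the pose commanded when the call began, along the tool's axes at that moment; what a row does not reach only later rows make up. A row lasts 1/12 s, in which the tool goes at most 41.7 mm and 7.16 degrees, less where a joint would pass 70% of its speed; a pose out of reach is approached as far as the arm can. A call with a gripper value outside its range is refused whole. The fingers move at their own pace and stop on an object; "grip_force" is the grip in N (left out, the last holds). Time passes only in rows, so rows that repeat a pose let the fingers close, or fill a call up. It gives the time, the measured TCP pose, the force and the opening at its end, in the units of the state.
- state(): the state, without advancing time (a new reading comes with each control period).
- snapshot(name): name is "side" or "top"; returns a dict with "frame" (384x512x3 uint8, red, green, blue), "depth" (384x512 float32, m along the optical axis (not along the pixel's ray), 0 where there is no reading), "K" (3x3 intrinsics, pixels), "extrinsics" (4x4, takes a point from world to camera coordinates). Camera axes: x right, y down, z forward; pixel columns grow to the right and rows downward; lengths in m; the calibration is good to about 2 mm. A picture is of the moment at which its call begins.
- close_job(): hands the job in, once; it reports no verdict.
The state is a dict: "t": time; "joints": joint angles; "dq": joint speeds; "tau": joint torques, N m; "eef_pos": TCP position; "tool_rot": TCP orientation; "force": force on the tool from outside, world axes, zero at the start; "torque": the same for the moment, N m; "grip_width": finger opening in m.
Only numpy, scipy, OpenCV 4.12 (cv2) and the standard library are available. Lean on these libraries where they do the work, as an engineer would, in place of code of your own. Each camera call takes 0.05 s, during which the arm holds its last target.

TASK

The rinsed ball knobs of the lathe levers are to go into the wooden storage pot on the dust grille. First take the long brush and scrub the empty pot out with three full strokes, down to its floor and up until the bristles' top is at the rim or higher, and stand the brush back in its cup; then carry the mesh basket over and tilt it so that all its knobs roll out over its spout into the pot, and stand the empty basket upright back in the middle of its rubber mat. The knobs lying loose on the bench belong in the pot too; when all are in, put the lid on so that it sits flat, keep the pot standing throughout and leave the glue bottle, the bowl and the chuck key where they are.

Things in the scene. Friction and masses are not known exactly. Their poses are not given: they have to be found in the camera images.
- pot_rim (a point): Round storage pot of turned pale wood, loose, 0.7 kg, standing upright on a slotted aluminium grille (190 mm square, 6 mm thick, fixed on the bench): outer diameter 114 mm, inner diameter 104 mm (100 mm at the floor), 92 mm high overall, inner depth 84 mm. This point is the centre of its open mouth, level with the rim; z up along its axis.
- pot_in (a point): Centre of the pot's inner floor (perforated steel), 84 mm below the rim.
- mat: Grey rubber drip mat, fixed, 240 mm (its x) by 220 mm (its y), 5 mm thick; origin at the centre of its underside, axes parallel to the world's. The basket starts on it and goes back on it.
- basket: Wire-mesh rinse basket, loose, 0.28 kg, with some of the knobs in it. Origin: centre of its underside, z up; its spout points along its own -x. Inside 103 mm long (x -40 to 63), 106 wide, walls 50 high, floor 3 thick. The front walls taper in to an open notch, 68 mm wide.
- basket_bar (a point): Middle of the basket's fixed carrying grip: a round wooden bar 20 mm in diameter, 90 mm long along the basket's y axis, level, 95 mm above the basket's underside and over its origin (x = y = 0), held by a flat upright at each side wall. Nothing is above it; there is 40 mm or more free below it. The basket balances here.
- basket_spout (a point): Middle of the spout's lip, the lowest point of the open notch: 88 mm along the basket's -x from its origin and 20 mm above its underside. The notch's floor is a ramp that rises 20 degrees from the basket's floor (at x -40 mm) to this lip: level, it keeps the knobs in; with the basket tilted spout-down by 45 to 60 degrees they roll out over it.
- basket_mid (a point): Point 20 mm above the underside of the basket, over its origin: the middle of its inside. A knob in the basket has its centre within 95 mm of it.
- brush_tip (a point): Centre of the flat lower end of the long brush (90 g, 228 mm long, stands upright, handle up). z points from this end up to the handle. Round bristle head 58 mm in diameter and 55 mm long (stiff core 48 mm), then a thin wire stem, then a wooden handle.
- brush_grip (a point): Point on the brush's axis where to hold it, 185 mm above the flat end: round wooden handle 20 mm in diameter, from 120 to 225 mm above the flat end.
- holder_in (a point): Centre of the inner floor of the brush holder: a fixed upright steel cup, inner diameter 76 mm, outer 84 mm, 75 mm high, inner floor 6 mm above the bench. The brush stands in it.
- lid_grip (a point): Middle of the turned grip of the pot's wooden lid, loose, 0.14 kg, lying right way up on the bench: grip 24 mm in diameter, standing 33 mm above the lid's top (disc, 114 mm across, its top 17 mm above the lid's underside, which is a plug 92 mm across and 7 mm deep that goes inside the pot's mouth). This point is 41 mm above that underside.
- lid_seat (a point): Centre of the lid where its disc meets its plug, 7 mm above its underside and 34 mm below lid_grip: level with the pot's rim when the lid is on.
- glue: Bystander: white glue bottle, 64 mm in diameter, 170 mm tall, loose; origin at the centre of its underside.
- bowl: Bystander: small dark turned wooden bowl, 130 mm wide, 50 mm high, loose; origin at the centre of its underside.
- chuckkey: Bystander: steel lathe chuck key, a T about 115 mm long lying flat, loose; origin under the middle of its shaft, which lies along its x.
- knob0_c (a point): Black ball knob of a lathe lever: a ball 30 mm in diameter with a small flat (10 mm) round its threaded brass bush, 25 g; this point is the ball's centre. It rolls when pushed or on a slope of over 20 degrees. Starts in the basket; may be absent (None from the start).
- knob1_c (a point): Another such ball knob (like knob 0), centre of the ball; starts in the basket; may be absent.
- knob2_c (a point): Another such ball knob (like knob 0), centre of the ball; starts in the basket; may be absent.
- knob3_c (a point): Another such ball knob (like knob 0), centre of the ball; starts in the basket; may be absent.
- knob4_c (a point): Another such ball knob (like knob 0), centre of the ball; starts in the basket; may be absent.
- knob5_c (a point): Black ball knob of a lathe lever: a ball 30 mm in diameter with a small flat (10 mm) round its threaded brass bush, 25 g; this point is the ball's centre. It rolls when pushed or on a slope of over 20 degrees. Starts alone on the open bench, standing on its flat, centre 14 mm above the bench; may be absent (None from the start).
- knob6_c (a point): Another such ball knob (like knob 5), centre of the ball; starts alone on the open bench; may be absent.
- knob7_c (a point): Another such ball knob (like knob 5), centre of the ball; starts alone on the open bench; may be absent.
- knob8_c (a point): Another such ball knob (like knob 5), centre of the ball; starts alone on the open bench; may be absent.
Things that resemble listed ones, but are neither listed nor needed, are in the scene too. What is shaped like the part that bears lid_grip but pink is not meant.

How it is judged:
On the way, in this order (a step that is already met when the one before it is completed fails the run):
1. first stroke: the brush's flat end reaches the floor of the pot, which has no knob in it yet (horizontal distance between brush_tip and pot_rim below 0.045 m and z of brush_tip in the frame of pot_in below 0.012 m and horizontal distance between each of knob0_c, knob1_c, knob2_c, knob3_c, knob4_c, knob5_c, knob6_c, knob7_c, knob8_c and pot_rim above 0.055 m), for 0.05 s.
2. first stroke: the brush is drawn up inside the pot until the top of its bristles is at the rim (horizontal distance between brush_tip and pot_rim below 0.045 m and z of brush_tip in the frame of pot_in above 0.028 m), for 0.05 s.
3. second stroke: the brush's flat end reaches the floor of the pot, which has no knob in it yet (all of step 1), for 0.05 s.
4. second stroke: the brush is drawn up inside the pot until the top of its bristles is at the rim (all of step 2), for 0.05 s.
5. third stroke: the brush's flat end reaches the floor of the pot, which has no knob in it yet (all of step 3), for 0.05 s.
6. third stroke: the brush is drawn up inside the pot until the top of its bristles is at the rim (all of step 4), for 0.05 s.
7. the brush stands in its cup again (horizontal distance between brush_tip and holder_in below 0.03 m and z of brush_tip in the frame of holder_in below 0.012 m and angle between brush_tip's own z axis and vertical below 0.3 rad), for 0.2 s.
8. the basket is tilted over 35 degrees with its spout over the pot, and no knob is left in it (angle between basket's own z axis and vertical above 0.61 rad and horizontal distance between basket_spout and pot_rim below 0.065 m and z of basket_spout in the frame of pot_rim above -0.01 m and distance between each of knob0_c, knob1_c, knob2_c, knob3_c, knob4_c, knob5_c, knob6_c, knob7_c, knob8_c and basket_mid above 0.1 m), for 0.2 s.
At the end, for the whole second after the job is handed in: Every knob present is in the pot; the lid sits flat on the rim of the upright pot (within 4 mm); the basket stands upright, still, on the mat, its origin within 60 mm of the mat's centre along each side; the brush stands on the floor of its cup, leaning under 0.3 rad (all of step 7 and horizontal distance between each of knob0_c, knob1_c, knob2_c, knob3_c, knob4_c, knob5_c, knob6_c, knob7_c, knob8_c and pot_rim below 0.05 m and z of knob0_c in the frame of pot_rim between -0.09 and 0 m and z of knob1_c in the frame of pot_rim between -0.09 and 0 m and z of knob2_c in the frame of pot_rim between -0.09 and 0 m and z of knob3_c in the frame of pot_rim between -0.09 and 0 m and z of knob4_c in the frame of pot_rim between -0.09 and 0 m and z of knob5_c in the frame of pot_rim between -0.09 and 0 m and z of knob6_c in the frame of pot_rim between -0.09 and 0 m and z of knob7_c in the frame of pot_rim between -0.09 and 0 m and z of knob8_c in the frame of pot_rim between -0.09 and 0 m and angle between each of pot_rim, basket's own z axis and vertical below 0.1 rad and x of basket in the frame of mat between -0.06 and 0.06 m and y of basket in the frame of mat between -0.06 and 0.06 m and z of basket in the frame of mat below 0.012 m and linear speed of each of basket, pot below 0.02 m/s and horizontal distance between lid_seat and pot_rim below 0.012 m and z of lid_seat in the frame of pot_rim between -0.004 and 0.004 m); the robot touches nothing.
It fails at once if the glue bottle is moved more than 40 mm (distance of glue from where it was at the start of the episode above 0.04 m).
It fails at once if the wooden bowl is moved more than 40 mm (distance of bowl from where it was at the start of the episode above 0.04 m).
It fails at once if the chuck key is moved more than 40 mm (distance of chuckkey from where it was at the start of the episode above 0.04 m).
It fails at once if the pot is tipped over (angle between pot_rim's own z axis and vertical above 0.6 rad).
Of knob0, knob1, knob2, knob3, knob4 only 3 to 5 are there at a start; the rules pass over those that are not, and their reading is None.
Of knob5, knob6, knob7, knob8 only 2 to 4 are there at a start; the rules pass over those that are not, and their reading is None.
At some moment in a run one of pot, basket may be knocked a few centimetres aside while the robot is not near it.
Once in a run the grip may slacken for a moment while it holds something.
It also fails if it takes over 208 s, if anything falls off the work surface, if the arm or the gripper's body presses on something with over 40 N, if the wrist force passes 120 N, or if a joint passes its speed limit or range.

## Working session

There is one attempt and no reset: what is moved stays moved. The work goes in short steps, Python scripts to look and compute and a tool call to move; the robot and the scene stay as the last step left them, time stands still between calls to the robot, and variables do not carry over. Pictures are saved under pics/ and viewed, and the job is handed in when it is done.

Besides the shell and the picture viewer there is one more tool, called by a JSON object that holds its "fn" and its "kwargs", one argument or row to a line. servo_tool: Moves the arm, as the interface text tells. Its arguments: {"type":"object","properties":{"rows":{"type":"array","items":{"type":"number"}},"grip_force":{"type":"number"}},"required":["rows"]}

```bash
mkdir -p pics; ls; cat > h.py <<'E'
from bench import *
import numpy as np, cv2
def snap(n,f=None):
    s=snapshot(n)
    if f: cv2.imwrite(f'pics/{f}.png',s['frame'][:,:,::-1])
    return s
def ray(s,u,v):
    K=s['K'];E=s['extrinsics'];R=E[:3,:3];t=E[:3,3]
    d=R.T@np.linalg.inv(K)@np.array([u,v,1.]);o=-R.T@t
    return o,d
def onplane(s,u,v,z):
    o,d=ray(s,u,v);return o+d*(z-o[2])/d[2]
def proj(s,p):
    c=s['extrinsics'][:3,:3]@np.array(p)+s['extrinsics'][:3,3];q=s['K']@c;return q[:2]/q[2]
def cloud(s):
    K=s['K'];E=s['extrinsics'];d=s['depth'];v,u=np.mgrid[0:d.shape[0],0:d.shape[1]]
    P=np.stack([(u-K[0,2])/K[0,0]*d,(v-K[1,2])/K[1,1]*d,d],-1)
    return (P-E[:3,3])@E[:3,:3]
E
python3 - <<'E'
from h import *
for n in('side','top'):
    s=snap(n,n+'0');print(n,s['K'].round(1).tolist(),s['extrinsics'].round(3).tolist(),(s['depth']>0).mean())
print(state())
E
```

```text
pics
side [[478.3, 0.0, 254.5], [0.0, 478.3, 193.1], [0.0, 0.0, 1.0]] [[-0.999, -0.05, 0.021, 0.483], [-0.05, 0.685, -0.727, 0.112], [0.022, -0.727, -0.687, 1.535], [0.0, 0.0, 0.0, 1.0]] 0.9962005615234375
top [[346.5, 0.0, 249.1], [0.0, 346.5, 190.5], [0.0, 0.0, 1.0]] [[0.007, -1.0, 0.008, -0.004], [-0.997, -0.007, -0.076, 0.518], [0.077, -0.007, -0.997, 1.072], [0.0, 0.0, 0.0, 1.0]] 0.9960784912109375
{'t': 0.1, 'joints': array([ 9.52166407e-01,  2.59294862e-01,  1.53599250e+00,  6.45477567e-05,
        1.34798038e+00, -2.02814111e-01]), 'dq': array([-1.33383600e-03,  3.12528458e-04, -2.95729918e-03,  2.33180561e-05,
       -3.20581365e-04,  4.12574410e-04]), 'tau': array([ 3.79088116e-03, -4.46967137e+01, -2.91250062e+01, -4.77623107e-04,
        6.33291420e-03,  8.01782312e-05]), 'eef_pos': array([0.22186829, 0.50277923, 0.24753691]), 'tool_rot': array([ 2.77230975e-04,  8.37839026e-01,  5.45916719e-01, -7.90959750e-04]), 'force': array([-0.69734147,  0.82778241, -1.02565601]), 'torque': array([-0.04155811, -0.0536413 ,  0.03337418]), 'grip_width': 0.08543618923805948}
```

View pics/side0.png

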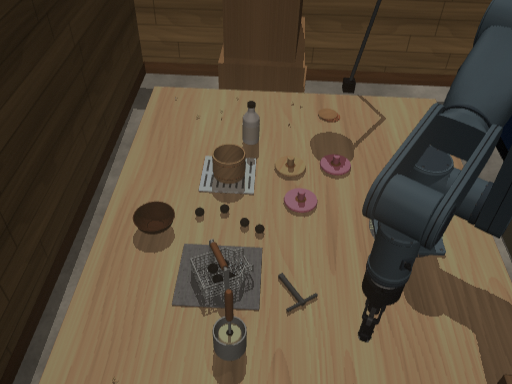

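View pics/top0.png

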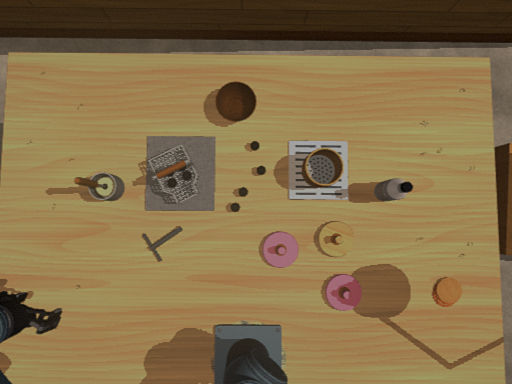

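```bash
python3 - <<'E'
from h import *
s=snap('top');np.save('t0.npy',s,allow_pickle=True)
f=s['frame'][:,:,::-1]
a=cv2.resize(f[125:225,70:270],None,fx=4,fy=4,interpolation=cv2.INTER_CUBIC)
a=np.clip(a.astype(float)*1.6,0,255).astype(np.uint8)
cv2.imwrite('pics/tc1.png',a)
b=cv2.resize(f[125:275,265:425],None,fx=3.5,fy=3.5,interpolation=cv2.INTER_CUBIC)
cv2.imwrite('pics/tc2.png',b)
s=snap('side');np.save('s0.npy',s,allow_pickle=True)
f=s['frame'][:,:,::-1]
c=cv2.resize(f[195:365,170:330],None,fx=3.5,fy=3.5,interpolation=cv2.INTER_CUBIC)
c=np.clip(c.astype(float)*1.8,0,255).astype(np.uint8)
cv2.imwrite('pics/sc1.png',c)
E
```

```text
(no output)
```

View pics/tc1.png

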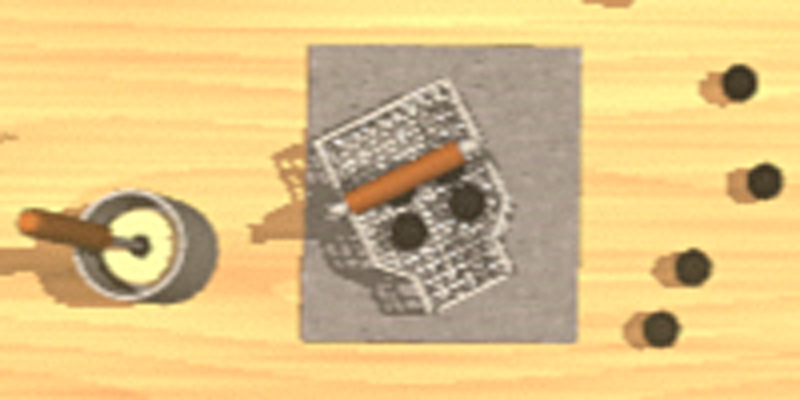

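View pics/tc2.png

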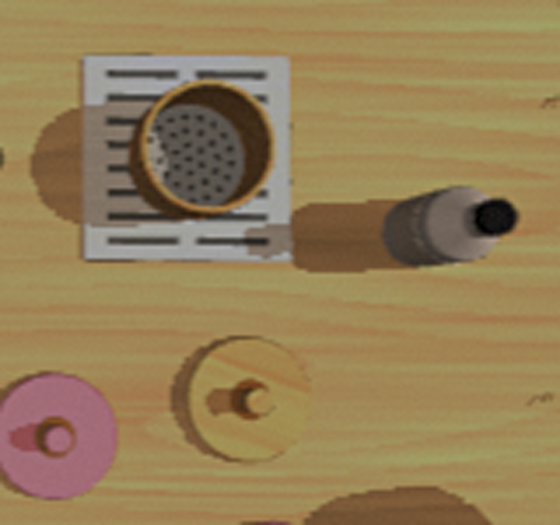

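View pics/sc1.png

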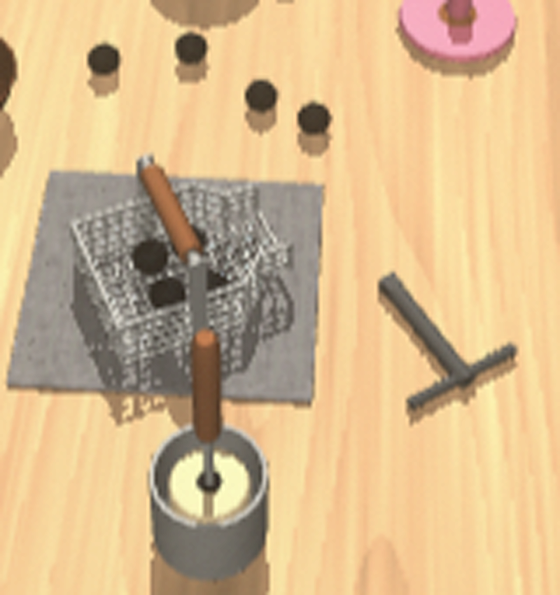

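```bash
cat >> h.py <<'E'
from scipy.spatial.transform import Rotation as Rn
def Rq(q): return Rn.from_quat([q[1],q[2],q[3],q[0]])
def circ(P):  # fit circle to Nx2
    A=np.c_[2*P,np.ones(len(P))];b=(P**2).sum(1);c=np.linalg.lstsq(A,b,rcond=None)[0]
    return c[:2],np.sqrt(c[2]+c[:2]@c[:2])
E
python3 - <<'E'
from h import *
t=np.load('t0.npy',allow_pickle=True).item();s=np.load('s0.npy',allow_pickle=True).item()
for nm,S in(('t',t),('s',s)):
    C=cloud(S);hsv=cv2.cvtColor(S['frame'],cv2.COLOR_RGB2HSV)
    S['C']=C
    print(nm,'bench z',np.median(C[(C[...,2]>-.02)&(C[...,2]<.02)][:,2]))
C=t['C'];H=C[...,2]
def box(u0,u1,v0,v1): 
    m=np.zeros(H.shape,bool);m[v0:v1,u0:u1]=1;return m
# pot rim : points z 0.09..0.11
m=box(285,350,140,200)&(H>.08);P=C[m];print('pot',len(P),np.percentile(P[:,2],[5,50,95]),circ(P[:,:2]))
m=box(285,350,140,200)&(H>.002)&(H<.012);P=C[m];print('grille',P[:,:2].min(0),P[:,:2].max(0),np.median(P[:,2]))
m=box(315,360,215,260)&(H>.010)&(H<.025);P=C[m];print('lid',P[:,:2].min(0),P[:,:2].max(0),P.mean(0));
m=box(315,360,215,260)&(H>.035);P=C[m];print('lidgrip',len(P),P[:,:2].min(0),P[:,:2].max(0),P.mean(0),P[:,2].max())
m=box(375,420,170,210)&(H>.02);P=C[m];print('glue',P.min(0),P.max(0))
m=box(213,260,80,125)&(H>.02);P=C[m];print('bowl',P.min(0),P.max(0))
m=box(70,130,160,210)&(H>.02);P=C[m];print('cup',P.min(0),P.max(0))
m=box(70,130,160,210)&(H>.06)&(H<.085);P=C[m];print('cup rim',circ(P[:,:2]),len(P))
m=box(70,130,160,210)&(H>.1);P=C[m];print('brush',P[np.argsort(P[:,2])][::8].round(3).tolist())
m=box(140,222,130,215)&(H>.002)&(H<.008);P=C[m];print('mat',P[:,:2].min(0),P[:,:2].max(0),np.median(P[:,2]))
m=box(140,222,130,215)&(H>.09);P=C[m];print('bar',len(P),P.mean(0),P.min(0),P.max(0),np.linalg.svd(P[:,:2]-P[:,:2].mean(0),full_matrices=False)[2][0])
m=box(140,222,130,215)&(H>.04)&(H<.07);P=C[m];print('rim',len(P),cv2.minAreaRect(P[:,:2].astype(np.float32)))
for u,v in((255,146),(261,170.5),(243,192),(235,208),(172,183),(187,176)):
    print('knob',onplane(t,u,v,.014).round(3))
E
```

```text
t bench z -3.504471136167648e-05
s bench z -0.0017653849958658096
pot 315 [0.08319164 0.09643907 0.1013778 ] (array([ 0.53465952, -0.14810647]), np.float64(0.10982644789181996))
grille [ 0.49277694 -0.32227249] [ 0.68593172 -0.11535749] 0.005825894183813861
lid [ 0.31419924 -0.3285454 ] [ 0.42385393 -0.21845703] [ 0.36904881 -0.27333663  0.01544094]
lidgrip 65 [ 0.35747266 -0.28425203] [0.43436053 0.00799291] [ 0.38085939 -0.22121132  0.24391537] 1.108971191153984
glue [ 0.43436053 -0.45806202  0.02011475] [0.55159059 0.00799291 1.10897119]
bowl [ 0.43436053 -0.01977687  0.02000415] [0.85837057 0.10583476 1.10897119]
cup [0.43436053 0.00799291 0.02025269] [0.56647857 0.47768995 1.10897119]
cup rim (array([0.52500284, 0.43779928]), np.float64(0.03386548038868665)) 285
brush [[0.524, 0.435, 0.101], [0.516, 0.435, 0.132], [0.524, 0.428, 0.138], [0.517, 0.43, 0.15], [0.519, 0.43, 0.157], [0.516, 0.434, 0.161], [0.518, 0.43, 0.169], [0.523, 0.428, 0.175], [0.517, 0.432, 0.183], [0.527, 0.427, 0.188], [0.519, 0.432, 0.195], [0.521, 0.43, 0.199], [0.53, 0.429, 0.208], [0.519, 0.431, 0.214], [0.516, 0.441, 0.218], [0.524, 0.427, 0.222], [0.526, 0.43, 0.227], [0.52, 0.431, 0.229], [0.533, 0.436, 0.231], [0.525, 0.443, 0.232], [0.527, 0.439, 0.234], [0.52, 0.438, 0.236], [0.434, 0.008, 1.109]]
mat [0.44181078 0.08888721] [0.71527936 0.3541899 ] 0.00473066597251276
bar 277 [0.55767291 0.2044704  0.21162481] [0.43436053 0.00799291 0.09716221] [0.60550242 0.28200503 1.10897119] [0.47547814 0.87972753]
rim 271 ((0.5629310011863708, 0.22351494431495667), (0.1572132110595703, 0.11710609495639801), 26.525650024414062)
knob [ 0.661 -0.018  0.014]
knob [ 0.582 -0.038  0.014]
knob [0.513 0.019 0.014]
knob [0.463 0.044 0.014]
knob [0.54  0.244 0.014]
knob [0.563 0.197 0.014]
```

```bash
cat > m.py <<'E'
from h import *
t=np.load('t0.npy',allow_pickle=True).item();s=np.load('s0.npy',allow_pickle=True).item()
def an(t):
    C=cloud(t);H=C[...,2];ok=t['depth']>0
    def reg(x0,x1,y0,y1,z0,z1): 
        return C[ok&(C[...,0]>x0)&(C[...,0]<x1)&(C[...,1]>y0)&(C[...,1]<y1)&(H>z0)&(H<z1)]
    P=reg(.45,.7,-.35,-.1,.093,.105);c,r=circ(P[:,:2]);print('pot rim',c,r,len(P),np.median(P[:,2]))
    P=reg(.3,.45,-.35,-.2,.012,.022);print('lid',len(P),P.min(0),P.max(0),(P.min(0)+P.max(0))/2)
    P=reg(.3,.45,-.35,-.2,.046,.056);print('lidgrip',len(P),P.min(0),P.max(0),P.mean(0))
    P=reg(.45,.6,.36,.5,.07,.09);c,r=circ(P[:,:2]);print('cup',c,r,len(P))
    P=reg(.45,.6,.36,.5,.225,.245);print('brush top',len(P),P.mean(0),P.max(0))
    for z in np.arange(.12,.24,.02):
        P=reg(.45,.6,.36,.5,z,z+.02);print('   brush',z,len(P),P.mean(0),P.min(0)[:2],P.max(0)[:2])
    P=reg(.4,.75,.08,.36,.002,.008);print('mat',P[:,:2].min(0),P[:,:2].max(0),np.median(P[:,2]))
    P=reg(.4,.75,.08,.36,.097,.118);print('bar',len(P),P.mean(0),P.min(0),P.max(0),np.linalg.svd(P[:,:2]-P[:,:2].mean(0),full_matrices=False)[2][0])
    P=reg(.3,.6,-.5,-.36,.15,.2);print('glue',len(P),P.mean(0),P.max(0))
    P=reg(.6,.85,-.05,.15,.04,.06);print('bowl',len(P),P.min(0),P.max(0))
    hsv=cv2.cvtColor(t['frame'],cv2.COLOR_RGB2HSV)
    m=((hsv[...,2]<60)).astype(np.uint8)
    n,l,st,ce=cv2.connectedComponentsWithStats(m)
    for i in range(1,n):
        p=onplane(t,*ce[i],.016)
        if 15<st[i,4]<200 and .2<p[0]<.8 and -.5<p[1]<.5: print('dark',st[i,4],ce[i].round(1),p.round(3),np.median(H[l==i]).round(3))
if __name__=='__main__':
    for S in(t,s): an(S)
E
python3 m.py
```

```text
pot rim [ 0.58525636 -0.2218018 ] 0.05410991974876225 213 0.09732476491148817
lid 869 [ 0.31465734 -0.3285454   0.01201845] [ 0.42385393 -0.22041983  0.02196327] [ 0.36925563 -0.27448262  0.01699086]
lidgrip 41 [ 0.35747266 -0.28425203  0.04653679] [ 0.37881434 -0.26465043  0.05389693] [ 0.36852344 -0.27424739  0.0495708 ]
cup [0.52500234 0.43858018] 0.03871390207238451 128
brush top 45 [0.52484342 0.43486837 0.23114637] [0.53334694 0.4430699  0.23621909]
   brush 0.12 13 [0.52306896 0.43048685 0.13325671] [0.5155016  0.42754287] [0.53273271 0.43579981]
   brush 0.13999999999999999 21 [0.52462754 0.42942412 0.15143475] [0.51656911 0.42648264] [0.53352223 0.43344201]
   brush 0.15999999999999998 26 [0.52310526 0.43016963 0.17054304] [0.51550419 0.42681909] [0.5341003  0.43955896]
   brush 0.17999999999999997 25 [0.52328799 0.43027706 0.19144799] [0.51567848 0.42702418] [0.53406091 0.43945683]
   brush 0.19999999999999996 25 [0.52334327 0.42998904 0.21067355] [0.51531971 0.42654498] [0.53255548 0.44136811]
   brush 0.21999999999999995 55 [0.52434434 0.43408028 0.22945094] [0.51559675 0
[... 2746 characters left out ...]
] [0.516 0.026 0.016] 0.022
dark 59 [259.2 228.6] [0.467 0.05  0.016] 0.022
dark 22 [226.9 263.1] [0.555 0.193 0.016] 0.03
dark 45 [232.  273.4] [0.537 0.229 0.016] 0.03
dark 183 [196.7 289.4] [0.63  0.29  0.016] 0.003
dark 79 [241.8 288.5] [0.505 0.279 0.016] 0.003
dark 25 [251.6 281.4] [0.48  0.253 0.016] 0.003
dark 178 [295.2 295.4] [0.357 0.292 0.016] 0.01
dark 19 [247.5 286.1] [0.49  0.27  0.016] 0.004
dark 128 [231.5 311.2] [0.528 0.354 0.016] 0.133
dark 159 [220.3 302.1] [0.561 0.327 0.016] 0.004
dark 67 [217.1 327.9] [0.561 0.406 0.016] 0.053
dark 45 [241.9 328.2] [0.497 0.402 0.016] 0.05
dark 54 [215.6 346. ] [0.559 0.457 0.016] 0.043
dark 111 [241.5 347.5] [0.494 0.457 0.016] 0.039
```

```bash
python3 - <<'E'
from h import *
for f in('t0','s0'):
    S=np.load(f+'.npy',allow_pickle=True).item();C=cloud(S);ok=(S['depth']>0)&(abs(C[...,2])<.015)&(C[...,0]>.25)&(C[...,0]<.85)&(abs(C[...,1])<.55)
    P=C[ok]
    for _ in range(4):
        A=np.c_[P[:,:2]-[.5,0],np.ones(len(P))];c=np.linalg.lstsq(A,P[:,2],rcond=None)[0];r=P[:,2]-A@c;P=P[abs(r)<max(.002,2*r.std())]
    print(f,c,r.std(),'cam',-S['extrinsics'][:3,:3].T@S['extrinsics'][:3,3])
# arm tip
st=state();p=st['eef_pos'];R=Rq(st['tool_rot']).as_matrix();print(R.round(3))
for f in('t0','s0'):
    S=np.load(f+'.npy',allow_pickle=True).item()
    for d in(-.05,0,.017): print(f,proj(S,p+R[:,2]*d))
    u,v=proj(S,p).astype(int);a=S['frame'][max(v-50,0):v+50,max(0,u-50):u+50,::-1];print(u,v)
    cv2.imwrite(f'pics/tip_{f}.png',cv2.resize(np.clip(a*2.,0,255).astype(np.uint8),None,fx=5,fy=5))
E
```

```text
t0 [-0.0002656   0.00042034 -0.00011732] 0.0019447406019699044 cam [0.43436053 0.00799291 1.10897119]
s0 [ 0.00011434  0.00171371 -0.0020352 ] 0.002200291395800438 cam [0.45425529 1.06305709 1.12484885]
[[ 0.404  0.915 -0.001]
 [ 0.915 -0.404 -0.001]
 [-0.001 -0.    -1.   ]]
t0 [ 28.2169401  309.11678057]
t0 [ 41.19861629 303.65741679]
t0 [ 45.2678055  301.94614439]
41 303
s0 [374.0297614  305.91881539]
s0 [369.44567818 319.34532699]
s0 [367.95774883 323.70338501]
369 319
```

```bash
python3 - <<'E'
from h import *
st=state();p=st['eef_pos'];R=Rq(st['tool_rot']).as_matrix()
ims=[]
for f in('t0','s0'):
    S=np.load(f+'.npy',allow_pickle=True).item();k=8
    q=proj(S,p);u,v=q.astype(int);u0,v0=max(0,u-25),v-25
    a=cv2.resize(np.clip(S['frame'][v0:v0+50,u0:u0+50,::-1]*3.,0,255).astype(np.uint8),None,fx=k,fy=k,interpolation=cv2.INTER_CUBIC)
    for d in([0,0,.0],[.0427,0,.004],[-.0427,0,.004],[0.057,0,0.004],[-.057,0,0.004]):
        w=(proj(S,p+R@np.array(d))-[u0,v0]+.5)*k;cv2.circle(a,tuple(int(x) for x in w),4,(0,0,255),-1)
    ims.append(a)
cv2.imwrite('pics/tip.png',np.hstack(ims))
E
```

```text
(no output)
```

View pics/tip.png

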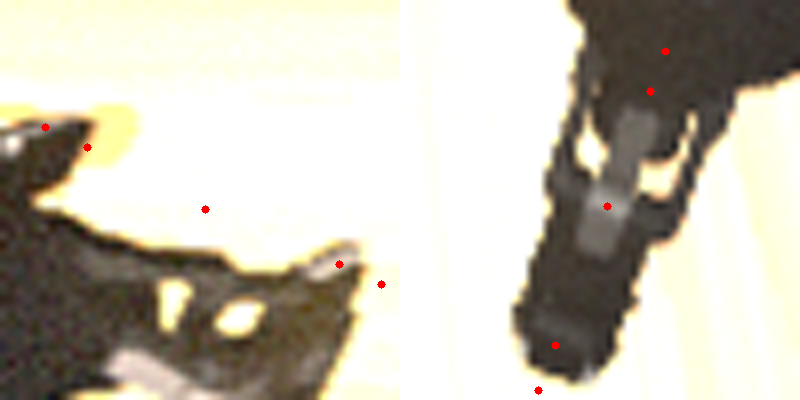

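```bash
cat >> h.py <<'E'
def rel(p,Rt=None):
    """shift(mm)/turn in tool axes from measured pose to world target p, Rt (Rotation)"""
    s=state();R=Rq(s['tool_rot']);d=R.inv().apply(np.array(p)-s['eef_pos'])*1000
    rv=(R.inv()*Rt).as_rotvec() if Rt is not None else np.zeros(3)
    print('t',round(s['t'],2),'at',s['eef_pos'].round(4),'rel',d.round(1),rv.round(3),'grip',round(s['grip_width'],4),'F',s['force'].round(1))
def down(yaw=0,pitch=0):
    """tool down, tool-x at azimuth yaw; pitch: rotate about tool y"""
    return Rn.from_euler('z',yaw)*Rn.from_quat([1,0,0,0])*Rn.from_euler('y',pitch)
E
python3 - <<'E'
from h import *
rel([.5245,.439,.29],down(0))
E
```

```text
t 0.2 at [0.222  0.5029 0.2478] rel [ 63.7 302.6 -42.4] [0.000e+00 1.000e-03 1.155e+00] grip 0.0855 F [-0.3 -0.4 -0.4]
```

Candidates (top view): the brush at (95,185) is the only brush. For the pot I choose (323,168), not the bowl at (236,101) or the orange disc at (448,291). For the lid I choose the pale wood one at (336,239), not the pink ones at (281,250) and (343,293). The loose knobs are at (254,145), (261,170), (243,191) and (235,207). The crops confirmed these.

{"fn": "servo_tool", "kwargs": {
  "rows": [64,302,-42,0,0,1.155,1,64,302,-42,0,0,1.155,1,64,302,-42,0,0,1.155,1,64,302,-42,0,0,1.155,1,64,302,-42,0,0,1.155,1],
  "grip_force": 60
}}

```text
t: 0.62
eef_pos: [0.4257, 0.4601, 0.2765]
tool_rot: [0.0, 0.966, 0.259, -0.0]
force: [-0.0, 1.0, 0.1]
grip_width: 0.0857
```

```bash
python3 - <<'E'
from h import *
rel([.5245,.439,.29],down(0))
E
```

```text
t 0.62 at [0.4257 0.4601 0.2765] rel [ 75.   67.7 -13.5] [0.    0.    0.524] grip 0.0857 F [-0.   1.   0.1]
```

{"fn": "servo_tool", "kwargs": {
  "rows": [72,64,-12,0,0,0.52,1,72,64,-12,0,0,0.52,1,72,64,-12,0,0,0.52,1,72,64,-12,0,0,0.52,1,72,64,-12,0,0,0.52,1]
}}

```text
t: 1.03
eef_pos: [0.5201, 0.441, 0.2873]
tool_rot: [0.0, 1.0, 0.001, -0.001]
force: [-0.5, -0.4, 0.8]
grip_width: 0.0855
```

```bash
python3 - <<'E'
from h import *
rel([.5245,.439,.29],down(0))
ims=[]
for n in('top','side'):
    S=snap(n);k=6;p=np.array([.5245,.439,.21]);u,v=proj(S,p).astype(int);u0,v0=max(0,u-30),v-30
    a=cv2.resize(np.clip(S['frame'][v0:v0+60,u0:u0+60,::-1]*2.5,0,255).astype(np.uint8),None,fx=k,fy=k,interpolation=cv2.INTER_CUBIC);ims.append(a)
    print(n,u0,v0)
cv2.imwrite('pics/g1.png',np.hstack(ims))
E
```

```text
t 1.03 at [0.5201 0.441  0.2873] rel [ 4.4  2.  -2.7] [0.001 0.001 0.003] grip 0.0855 F [-0.5 -0.4  0.8]
top 50 151
side 198 266
```

View pics/g1.png

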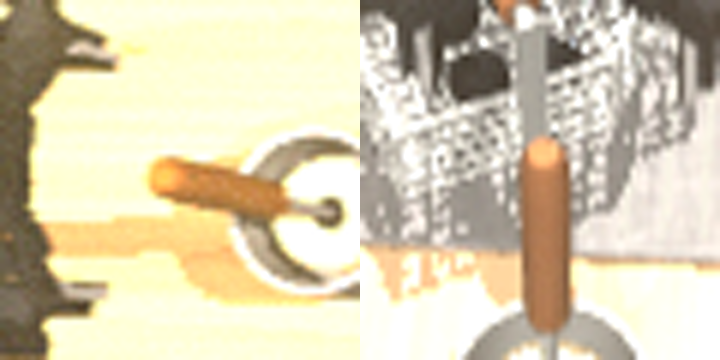

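```bash
python3 - <<'E'
from h import *
p=state()['eef_pos']
for n in('top','side'):
    S=snap(n)
    for sx in(.043,-.043):
        for y in (-.011,0,.011):
            for dz in(.004,-.004,-.03): print(n,sx,y,dz,proj(S,p+[sx,y,-dz]).round(1))
    print(proj(S,[.5245,.439,.234]))
    if n=='side':
        k=6;u,v=proj(S,p).astype(int);u0,v0=u-40,v-40
        a=cv2.resize(np.clip(S['frame'][v0:v0+80,u0:u0+80,::-1]*2.5,0,255).astype(np.uint8),None,fx=k,fy=k,interpolation=cv2.INTER_CUBIC)
        cv2.imwrite('pics/g2.png',a);print(u0,v0)
E
```

```text
top 0.043 -0.011 0.004 [ 70.  162.6]
top 0.043 -0.011 -0.004 [ 68.3 162.1]
top 0.043 -0.011 -0.03 [ 62.5 160.3]
top 0.043 0 0.004 [ 65.4 162.6]
top 0.043 0 -0.004 [ 63.7 162.1]
top 0.043 0 -0.03 [ 57.7 160.3]
top 0.043 0.011 0.004 [ 60.8 162.6]
top 0.043 0.011 -0.004 [ 59. 162.]
top 0.043 0.011 -0.03 [ 52.9 160.2]
top -0.043 -0.011 0.004 [ 68.3 198.5]
top -0.043 -0.011 -0.004 [ 66.6 198.3]
top -0.043 -0.011 -0.03 [ 60.7 197.7]
top -0.043 0 0.004 [ 63.7 198.5]
top -0.043 0 -0.004 [ 61.9 198.3]
top -0.043 0 -0.03 [ 55.8 197.7]
top -0.043 0.011 0.004 [ 59.  198.5]
top -0.043 0.011 -0.004 [ 57.2 198.3]
top -0.043 0.011 -0.03 [ 51.  197.7]
[ 76.10159267 180.13613789]
side 0.043 -0.011 0.004 [211.6 272.5]
side 0.043 -0.011 -0.004 [211.5 270.2]
side 0.043 -0.011 -0.03 [211.  262.7]
side 0.043 0 0.004 [211.  276.6]
side 0.043 0 -0.004 [210.9 274.3]
side 0.043 0 -0.03 [210.4 266.8]
side 0.043 0.011 0.004 [210.4 280.8]
side 0.043 0.011 -0.004 [210.3 278.5]
side 0.043 0.011 -0.03 [209.8 271. ]
side -0.043 -0.011 0.004 [251.1 274.6]
side -0.043 -0.011 -0.004 [251.2 272.4]
side -0.043 -0.011 -0.03 [251.4 264.8]
side -0.043 0 0.004 [250.9 278.8]
side -0.043 0 -0.004 [250.9 276.5]
side -0.043 0 -0.03 [251.1 269. ]
side -0.043 0.011 0.004 [250.6 283. ]
side -0.043 0.011 -0.004 [250.6 280.7]
side -0.043 0.011 -0.03 [250.8 273.2]
[228.58112648 290.01126782]
190 236
```

View pics/g2.png

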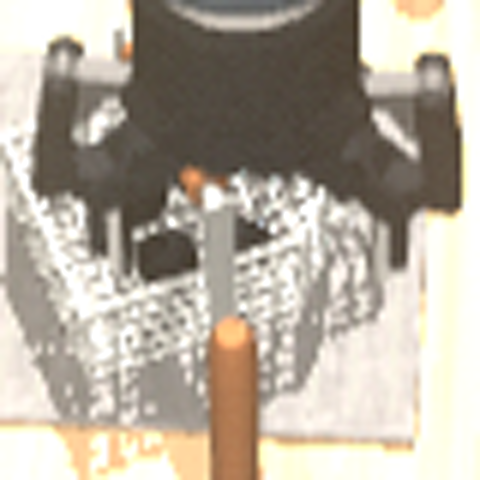

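{"fn": "servo_tool", "kwargs": {
  "rows": [3,1,30,0,0,0,1,3,1,60,0,0,0,1,3,1,96,0,0,0,1,3,1,96,0,0,0,1,3,1,96,0,0,0,1]
}}

```text
t: 1.65
eef_pos: [0.5197, 0.4407, 0.1908]
tool_rot: [0.001, 1.0, 0.006, -0.002]
force: [-0.8, -0.0, 0.0]
grip_width: 0.0858
```

```bash
python3 - <<'E'
from h import *
rel([.5245,.439,.189],down(0))
ims=[]
for n in('top','side'):
    S=snap(n);k=6;p=np.array([.5245,.439,.21]);u,v=proj(S,p).astype(int);u0,v0=max(0,u-30),v-30
    a=cv2.resize(np.clip(S['frame'][v0:v0+60,u0:u0+60,::-1]*2.5,0,255).astype(np.uint8),None,fx=k,fy=k,interpolation=cv2.INTER_CUBIC);ims.append(a)
cv2.imwrite('pics/g3.png',np.hstack(ims))
E
```

```text
t 1.65 at [0.5197 0.4407 0.1908] rel [4.8 1.7 1.7] [0.003 0.004 0.013] grip 0.0858 F [-0.8 -0.   0. ]
```

View pics/g3.png

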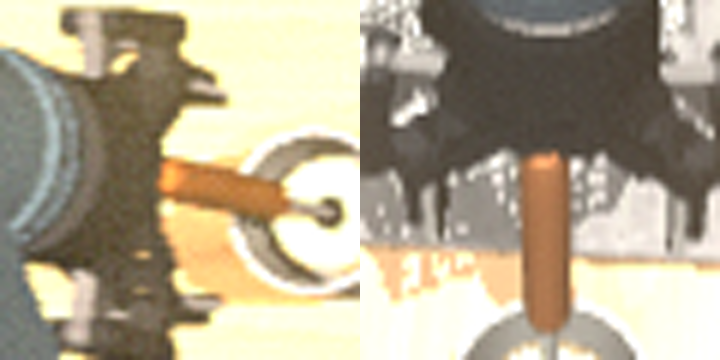

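{"fn": "servo_tool", "kwargs": {
  "rows": [2,2,1,0,0,0,0,2,2,1,0,0,0,0,2,2,1,0,0,0,0,2,2,1,0,0,0,0,2,2,1,0,0,0,0],
  "grip_force": 70
}}

```text
t: 2.17
eef_pos: [0.5239, 0.439, 0.192]
tool_rot: [-0.0, 1.0, 0.005, 0.0]
force: [0.2, -0.1, -0.0]
grip_width: 0.0257
```

{"fn": "servo_tool", "kwargs": {
  "rows": [0,0,0,0,0,0,0,0,0,0,0,0,0,0,0,0,0,0,0,0,0,0,0,0,0,0,0,0,0,0,0,0,0,0,0]
}}

```text
t: 2.58
eef_pos: [0.524, 0.4391, 0.1919]
tool_rot: [-0.0, 1.0, 0.005, 0.001]
force: [1.0, 0.8, 3.9]
grip_width: 0.0183
```

{"fn": "servo_tool", "kwargs": {
  "rows": [0,0,-30,0,0,0,0,0,0,-60,0,0,0,0,0,0,-100,0,0,0,0,0,0,-145,0,0,0,0,0,0,-145,0,0,0,0]
}}

```text
t: 3.0
eef_pos: [0.5252, 0.4401, 0.3454]
tool_rot: [-0.003, 1.0, 0.005, 0.005]
force: [0.3, -0.0, 0.9]
grip_width: 0.0185
```

```bash
python3 - <<'E'
from h import *
rel([.5865,-.218,.339],down(0))
p=state()['eef_pos']
ims=[]
for n in('top','side'):
    S=snap(n);k=5;tip=p+[0,0,-.183];u,v=proj(S,p+[0,0,-.1]).astype(int);u0,v0=max(0,u-40),v-40
    a=cv2.resize(np.clip(S['frame'][v0:v0+80,u0:u0+80,::-1]*2.,0,255).astype(np.uint8),None,fx=k,fy=k,interpolation=cv2.INTER_CUBIC)
    w=(proj(S,tip)-[u0,v0]+.5)*k;cv2.circle(a,tuple(int(x) for x in w),3,(0,0,255),-1)
    ims.append(a)
cv2.imwrite('pics/g4.png',np.hstack(ims))
E
```

```text
t 3.0 at [0.5252 0.4401 0.3454] rel [ 54.5 658.7   2.7] [-0.007 -0.011  0.01 ] grip 0.0185 F [ 0.3 -0.   0.9]
```

View pics/g4.png

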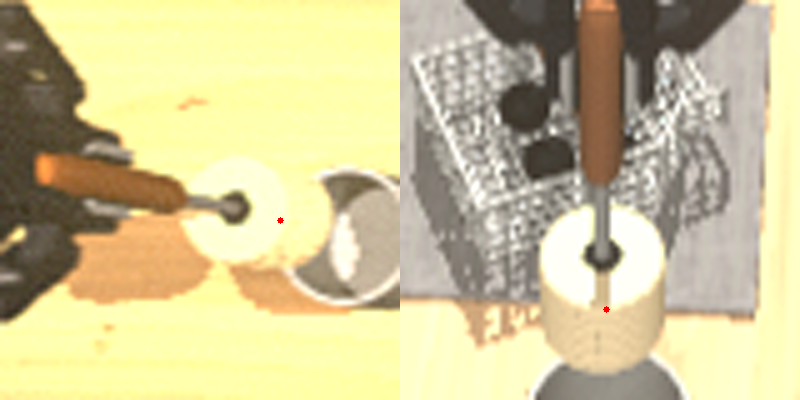

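{"fn": "servo_tool", "kwargs": {
  "rows": [15,164,3,0,0,0,0,15,164,3,0,0,0,0,15,164,3,0,0,0,0,15,164,3,0,0,0,0,15,164,3,0,0,0,0]
}}

```text
t: 3.52
eef_pos: [0.5403, 0.2682, 0.3306]
tool_rot: [0.003, 1.0, 0.002, -0.002]
force: [0.2, 1.0, -0.5]
grip_width: 0.0183
```

{"fn": "servo_tool", "kwargs": {
  "rows": [15,200,0,0,0,0,0,15,200,0,0,0,0,0,15,200,0,0,0,0,0,15,200,0,0,0,0,0,15,200,0,0,0,0,0]
}}

```text
t: 3.93
eef_pos: [0.5562, 0.0729, 0.3308]
tool_rot: [0.0, 1.0, 0.005, -0.002]
force: [1.0, 0.1, -0.1]
grip_width: 0.0184
```

{"fn": "servo_tool", "kwargs": {
  "rows": [15,200,0,0,0,0,0,15,200,0,0,0,0,0,15,200,0,0,0,0,0,15,200,0,0,0,0,0,15,200,0,0,0,0,0]
}}

```text
t: 4.35
eef_pos: [0.5733, -0.127, 0.3306]
tool_rot: [-0.001, 1.0, 0.004, -0.002]
force: [1.4, 0.3, -1.6]
grip_width: 0.0181
```

```bash
python3 - <<'E'
from h import *
rel([.5855,-.219,.339],down(0))
E
```

```text
t 4.35 at [ 0.5733 -0.127   0.3306] rel [11.4 92.1 -8.6] [-0.001  0.004  0.009] grip 0.0181 F [ 1.4  0.3 -1.6]
```

{"fn": "servo_tool", "kwargs": {
  "rows": [11,88,-6,0,0,0,0,11,88,-6,0,0,0,0,11,88,-6,0,0,0,0,11,88,-6,0,0,0,0,11,88,-6,0,0,0,0]
}}

```text
t: 4.77
eef_pos: [0.5856, -0.212, 0.3369]
tool_rot: [-0.002, 1.0, 0.004, -0.002]
force: [-0.8, 1.7, -0.7]
grip_width: 0.0186
```

```bash
cat > chk.py <<'E'
from h import *
import sys
x,y,z,half,name=float(sys.argv[1]),float(sys.argv[2]),float(sys.argv[3]),int(sys.argv[4]),sys.argv[5]
g=float(sys.argv[6]) if len(sys.argv)>6 else 1.6
k=400//(2*half);ims=[]
for n in('top','side'):
    S=snap(n);np.save('last_'+n+'.npy',S,allow_pickle=True)
    u,v=proj(S,[x,y,z]).astype(int);u0,v0=min(max(0,u-half),512-2*half),min(max(v-half,0),384-2*half)
    ims.append(cv2.resize(np.clip(S['frame'][v0:v0+2*half,u0:u0+2*half,::-1]*g,0,255).astype(np.uint8),None,fx=k,fy=k,interpolation=cv2.INTER_CUBIC));print(n,u0,v0,k)
cv2.imwrite(f'pics/{name}.png',np.hstack(ims));
rel([x,y,z],down(0))
E
python3 chk.py .5855 -.219 .15 50 p1
```

```text
top 277 113 4
side 178 90 4
t 4.87 at [ 0.5859 -0.2107  0.3382] rel [-1.000e-01  8.700e+00  1.882e+02] [-0.002  0.002  0.011] grip 0.0181 F [ 0.5 -0.6 -0.5]
```

View pics/p1.png

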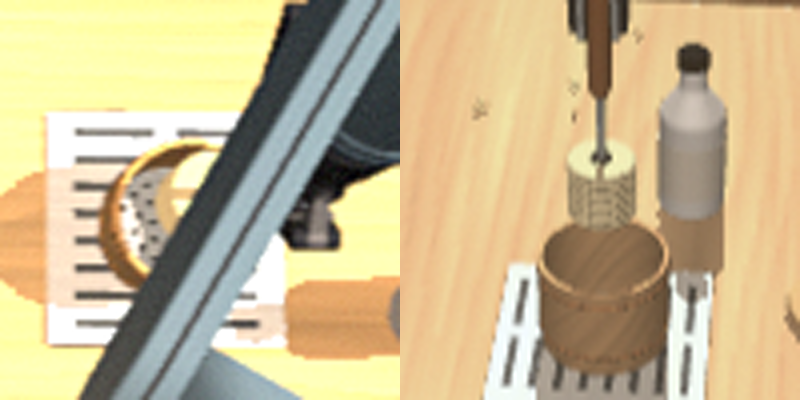

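{"fn": "servo_tool", "kwargs": {
  "rows": [1,7,25,0,0,0,0,1,7,50,0,0,0,0,1,7,75,0,0,0,0,1,7,92,0,0,0,0,1,7,92,0,0,0,0]
}}

```text
t: 5.28
eef_pos: [0.5853, -0.2161, 0.2429]
tool_rot: [-0.002, 1.0, 0.006, -0.004]
force: [-0.7, 0.7, -1.1]
grip_width: 0.018
```

```bash
python3 chk.py .5855 -.219 .12 40 p2
```

```text
top 285 125 5
side 188 107 5
t 5.38 at [ 0.5872 -0.2177  0.2475] rel [ -1.6   1.3 127.5] [-0.001  0.001  0.012] grip 0.0181 F [ 0.   0.6 -0.4]
```

View pics/p2.png

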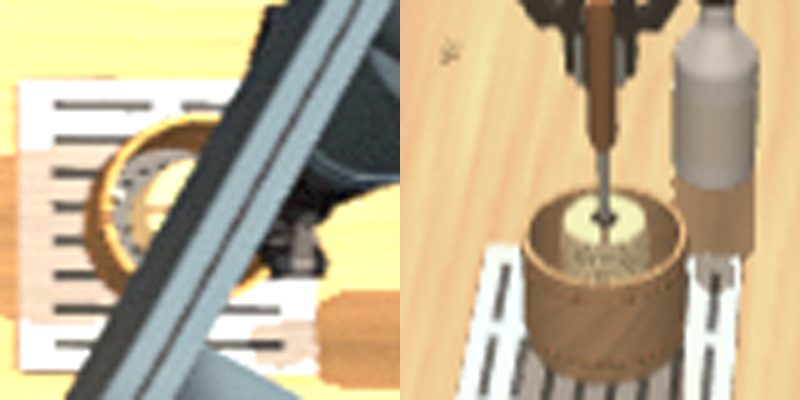

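{"fn": "servo_tool", "kwargs": {
  "rows": [-1,1,22,0,0,0,0,-1,1,36,0,0,0,0,-1,1,43,0,0,0,0,-1,1,43,0,0,0,0,-1,1,43,0,0,0,0]
}}

```text
t: 5.8
eef_pos: [0.5869, -0.2204, 0.2058]
tool_rot: [0.0, 1.0, 0.005, 0.001]
force: [0.2, 0.4, 0.1]
grip_width: 0.0182
```

```bash
python3 chk.py .5855 -.219 .12 40 p3
```

```text
top 285 125 5
side 188 107 5
t 5.9 at [ 0.5871 -0.2207  0.2062] rel [-1.8 -1.9 86.2] [ 0.002 -0.003  0.01 ] grip 0.0184 F [ 0.6  0.3 -1.6]
```

View pics/p3.png

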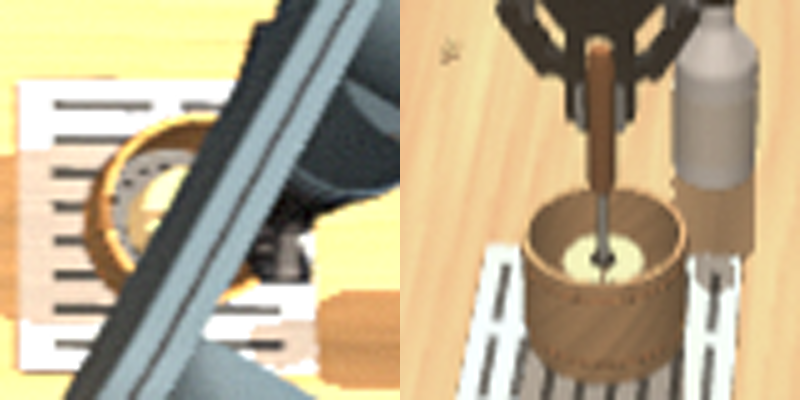

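{"fn": "servo_tool", "kwargs": {
  "rows": [0,0,2,0,0,0,0,0,0,3,0,0,0,0,0,0,4,0,0,0,0,0,0,4,0,0,0,0,0,0,4,0,0,0,0]
}}

```text
t: 6.32
eef_pos: [0.5862, -0.2205, 0.2004]
tool_rot: [-0.0, 1.0, 0.005, -0.0]
force: [0.4, -0.1, -0.7]
grip_width: 0.0185
```

{"fn": "servo_tool", "kwargs": {
  "rows": [0,0,2,0,0,0,0,0,0,3,0,0,0,0,0,0,4,0,0,0,0,0,0,4,0,0,0,0,0,0,4,0,0,0,0]
}}

```text
t: 6.73
eef_pos: [0.587, -0.2208, 0.1988]
tool_rot: [0.001, 1.0, 0.005, 0.001]
force: [-0.5, 0.6, 11.1]
grip_width: 0.0182
```

{"fn": "servo_tool", "kwargs": {
  "rows": [0,0,-20,0,0,0,0,0,0,-40,0,0,0,0,0,0,-54,0,0,0,0,0,0,-54,0,0,0,0,0,0,-54,0,0,0,0]
}}

```text
t: 7.15
eef_pos: [0.5866, -0.2206, 0.2508]
tool_rot: [0.0, 1.0, 0.005, 0.001]
force: [0.1, 0.2, -0.7]
grip_width: 0.0186
```

{"fn": "servo_tool", "kwargs": {
  "rows": [0,0,20,0,0,0,0,0,0,40,0,0,0,0,0,0,52,0,0,0,0,0,0,52,0,0,0,0,0,0,52,0,0,0,0]
}}

```text
t: 7.57
eef_pos: [0.5863, -0.2205, 0.1979]
tool_rot: [0.0, 1.0, 0.005, 0.0]
force: [1.0, -0.3, 4.8]
grip_width: 0.0184
```

{"fn": "servo_tool", "kwargs": {
  "rows": [0,0,-20,0,0,0,0,0,0,-40,0,0,0,0,0,0,-54,0,0,0,0,0,0,-54,0,0,0,0,0,0,-54,0,0,0,0]
}}

```text
t: 7.98
eef_pos: [0.5861, -0.2204, 0.2514]
tool_rot: [-0.0, 1.0, 0.005, -0.0]
force: [-0.1, -0.5, -1.9]
grip_width: 0.0184
```

{"fn": "servo_tool", "kwargs": {
  "rows": [0,0,20,0,0,0,0,0,0,40,0,0,0,0,0,0,54,0,0,0,0,0,0,54,0,0,0,0,0,0,54,0,0,0,0]
}}

```text
t: 8.4
eef_pos: [0.5855, -0.2201, 0.1966]
tool_rot: [-0.001, 1.0, 0.005, -0.001]
force: [-0.4, -0.7, 0.8]
grip_width: 0.0185
```

{"fn": "servo_tool", "kwargs": {
  "rows": [0,0,-20,0,0,0,0,0,0,-40,0,0,0,0,0,0,-54,0,0,0,0,0,0,-54,0,0,0,0,0,0,-54,0,0,0,0]
}}

```text
t: 8.82
eef_pos: [0.586, -0.2203, 0.2512]
tool_rot: [-0.0, 1.0, 0.005, -0.0]
force: [-0.1, -0.2, 0.1]
grip_width: 0.0184
```

```bash
python3 chk.py .5855 -.219 .12 40 p4
```

```text
top 285 125 5
side 188 107 5
t 8.92 at [ 0.5854 -0.2199  0.25  ] rel [  0.5  -0.7 130. ] [-0.002  0.003  0.01 ] grip 0.018 F [-0.5 -0.4 -0.7]
```

View pics/p4.png

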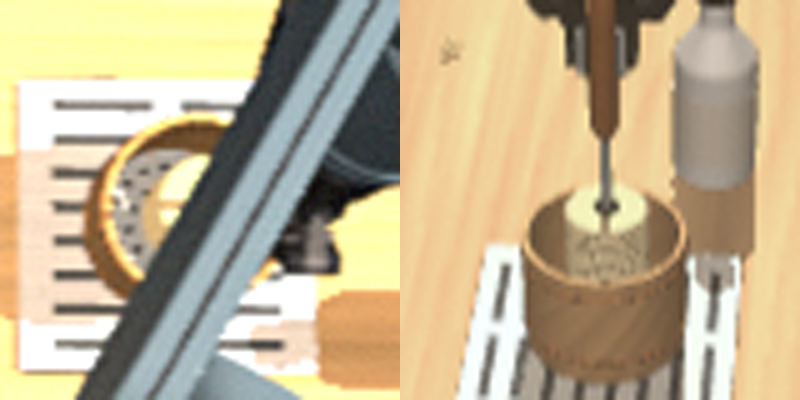

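{"fn": "servo_tool", "kwargs": {
  "rows": [0,0,20,0,0,0,0,0,0,40,0,0,0,0,0,0,56,0,0,0,0,0,0,56,0,0,0,0,0,0,56,0,0,0,0]
}}

```text
t: 9.33
eef_pos: [0.5855, -0.2201, 0.1947]
tool_rot: [-0.001, 1.0, 0.005, -0.001]
force: [0.9, -0.9, 0.8]
grip_width: 0.0186
```

{"fn": "servo_tool", "kwargs": {
  "rows": [0,0,-30,0,0,0,0,0,0,-60,0,0,0,0,0,0,-100,0,0,0,0,0,0,-145,0,0,0,0,0,0,-145,0,0,0,0]
}}

```text
t: 9.75
eef_pos: [0.5882, -0.2215, 0.349]
tool_rot: [0.003, 1.0, 0.005, 0.005]
force: [1.0, -0.4, -0.0]
grip_width: 0.0182
```

```bash
python3 chk.py .525 .4395 .34 40 p5
```

```text
top 12 134 5
side 187 220 5
t 9.85 at [ 0.5868 -0.2207  0.3428] rel [ -55.2 -660.8    1.5] [ 0.002 -0.003  0.01 ] grip 0.0182 F [-0.1  0.1 -1.5]
```

View pics/p5.png

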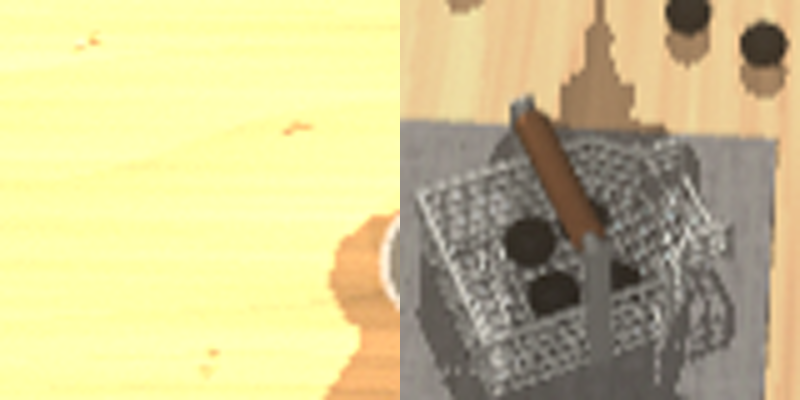

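```bash
python3 chk.py .5868 -.2207 .2 50 p6; python3 - <<'E'
from h import *
S=np.load('last_side.npy',allow_pickle=True).item();C=cloud(S);ok=S['depth']>0
P=C[ok&(abs(C[...,0]-.587)<.035)&(abs(C[...,1]+.22)<.045)&(C[...,2]>.13)&(C[...,2]<.3)]
for z in np.arange(.13,.26,.005):
    q=P[(P[:,2]>=z)&(P[:,2]<z+.005)]
    if len(q): print(z.round(3),len(q),q.min(0).round(3),q.max(0).round(3))
E
```

```text
top 282 110 4
side 177 77 4
t 9.95 at [ 0.5856 -0.2201  0.3389] rel [  1.7   0.9 138.9] [-0.002  0.003  0.01 ] grip 0.0183 F [-0.3 -0.1 -0.7]
0.15 1 [ 0.582 -0.201  0.153] [ 0.582 -0.201  0.153]
0.155 11 [ 0.559 -0.209  0.155] [ 0.609 -0.192  0.16 ]
0.16 20 [ 0.556 -0.221  0.16 ] [ 0.612 -0.187  0.165]
0.165 26 [ 0.559 -0.214  0.165] [ 0.613 -0.185  0.17 ]
0.17 22 [ 0.556 -0.221  0.17 ] [ 0.613 -0.19   0.175]
0.175 19 [ 0.557 -0.22   0.175] [ 0.605 -0.182  0.18 ]
0.18 20 [ 0.557 -0.219  0.18 ] [ 0.613 -0.184  0.185]
0.185 25 [ 0.557 -0.222  0.186] [ 0.604 -0.188  0.19 ]
0.19 22 [ 0.559 -0.209  0.19 ] [ 0.612 -0.184  0.195]
0.195 19 [ 0.559 -0.211  0.195] [ 0.611 -0.187  0.2  ]
0.2 26 [ 0.557 -0.244  0.201] [ 0.611 -0.186  0.205]
0.205 90 [ 0.559 -0.246  0.205] [ 0.612 -0.184  0.21 ]
0.21 46 [ 0.559 -0.239  0.21 ] [ 0.611 -0.189  0.214]
0.215 4 [ 0.582 -0.216  0.215] [ 0.585 -0.193  0.219]
0.22 3 [ 0.582 -0.216  0.222] [ 0.585 -0.211  0.224]
0.225 4 [ 0.582 -0.217  0.228] [ 0.585 -0.213  0.23 ]
0.23 4 [ 0.582 -0.219  0.231] [ 0.589 -0.215  0.235]
0.235 1 [ 0.588 -0.213  0.24 ] [ 0.588 -0.213  0.24 ]
0.24 6 [ 0.582 -0.221  0.24 ] [ 0.588 -0.212  0.242]
0.245 1 [ 0.585 -0.216  0.246] [ 0.585 -0.216  0.246]
0.25 5 [ 0.582 -0.214  0.25 ] [ 0.588 -0.21   0.254]
0.255 3 [ 0.584 -0.216  0.257] [ 0.588 -0.212  0.26 ]
```

View pics/p6.png

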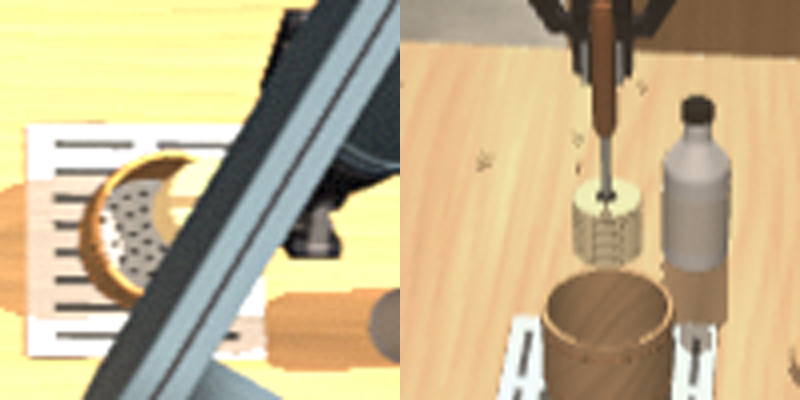

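{"fn": "servo_tool", "kwargs": {
  "rows": [-15,-200,0,0,0,0,0,-15,-200,0,0,0,0,0,-15,-200,0,0,0,0,0,-15,-200,0,0,0,0,0,-15,-200,0,0,0,0,0]
}}

```text
t: 10.37
eef_pos: [0.5675, -0.0177, 0.3382]
tool_rot: [-0.001, 1.0, 0.005, -0.003]
force: [0.8, 0.9, -1.3]
grip_width: 0.0183
```

{"fn": "servo_tool", "kwargs": {
  "rows": [-18,-200,0,0,0,0,0,-18,-200,0,0,0,0,0,-18,-200,0,0,0,0,0,-18,-200,0,0,0,0,0,-18,-200,0,0,0,0,0]
}}

```text
t: 10.78
eef_pos: [0.5473, 0.1819, 0.3382]
tool_rot: [-0.0, 1.0, 0.006, -0.003]
force: [-0.1, -0.7, -1.3]
grip_width: 0.018
```

{"fn": "servo_tool", "kwargs": {
  "rows": [-18,-200,0,0,0,0,0,-18,-200,0,0,0,0,0,-18,-200,0,0,0,0,0,-18,-200,0,0,0,0,0,-18,-200,0,0,0,0,0]
}}

```text
t: 11.2
eef_pos: [0.5274, 0.3816, 0.3377]
tool_rot: [0.001, 1.0, 0.006, -0.003]
force: [0.3, -0.2, -0.2]
grip_width: 0.0185
```

```bash
python3 - <<'E'
from h import *
rel([.525,.4395,.34],down(0))
E
```

```text
t 11.2 at [0.5274 0.3816 0.3377] rel [ -1.8 -57.9  -2.3] [0.002 0.005 0.011] grip 0.0185 F [ 0.3 -0.2 -0.2]
```

{"fn": "servo_tool", "kwargs": {
  "rows": [-2,-56,0,0,0,0,0,-2,-56,0,0,0,0,0,-2,-56,0,0,0,0,0,-2,-56,0,0,0,0,0,-2,-56,0,0,0,0,0]
}}

```text
t: 11.62
eef_pos: [0.5265, 0.4339, 0.3392]
tool_rot: [0.001, 1.0, 0.005, -0.002]
force: [0.7, -0.8, -1.8]
grip_width: 0.0182
```

```bash
python3 chk.py .525 .4395 .1 40 p7
```

```text
top 58 144 5
side 189 282 5
t 11.72 at [0.527  0.4334 0.3406] rel [ -1.7  -6.4 240.6] [0.001 0.001 0.008] grip 0.0184 F [ 0.2  0.4 -1.2]
```

View pics/p7.png

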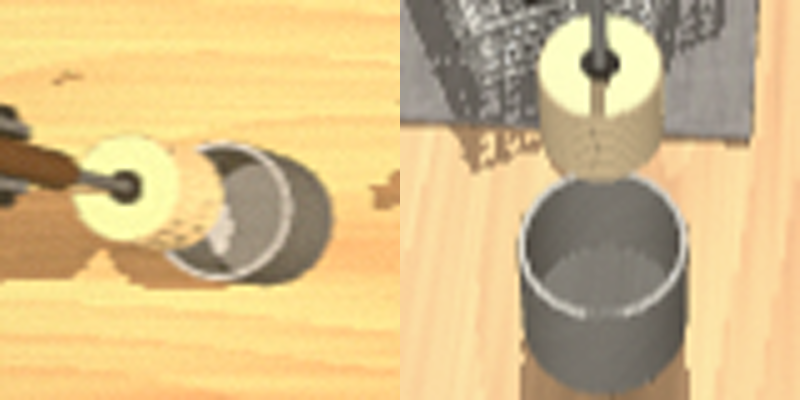

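{"fn": "servo_tool", "kwargs": {
  "rows": [-2,-5,0,0,0,0,0,-2,-5,35,0,0,0,0,-2,-5,70,0,0,0,0,-2,-5,90,0,0,0,0,-2,-5,90,0,0,0,0]
}}

```text
t: 12.13
eef_pos: [0.5225, 0.4379, 0.2456]
tool_rot: [0.003, 1.0, 0.004, -0.004]
force: [-0.5, -0.7, -1.1]
grip_width: 0.0183
```

```bash
python3 chk.py .525 .4395 .1 40 p8
```

```text
top 58 144 5
side 189 282 5
t 12.23 at [0.5248 0.4394 0.2516] rel [ 3.000e-01 -1.000e-01  1.516e+02] [0.    0.001 0.009] grip 0.018 F [-0.   0.2  0.4]
```

View pics/p8.png

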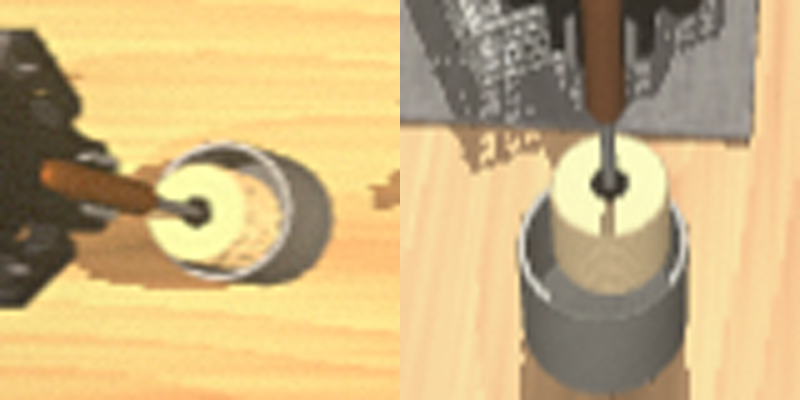

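{"fn": "servo_tool", "kwargs": {
  "rows": [0,0,30,0,0,0,0,0,0,50,0,0,0,0,0,0,60,0,0,0,0,0,0,60,0,0,0,0,0,0,60,0,0,0,0]
}}

```text
t: 12.65
eef_pos: [0.5254, 0.4403, 0.1931]
tool_rot: [-0.001, 1.0, 0.005, 0.001]
force: [0.0, 0.3, 0.1]
grip_width: 0.0182
```

{"fn": "servo_tool", "kwargs": {
  "rows": [0,0,1,0,0,0,0,0,0,2,0,0,0,0,0,0,2,0,0,0,0,0,0,2,0,0,0,0,0,0,2,0,0,0,0]
}}

```text
t: 13.07
eef_pos: [0.5248, 0.4401, 0.19]
tool_rot: [-0.0, 1.0, 0.005, 0.0]
force: [-0.0, -0.3, -1.4]
grip_width: 0.018
```

{"fn": "servo_tool", "kwargs": {
  "rows": [0,0,1,0,0,0,0,0,0,1,0,0,0,1,0,0,1,0,0,0,1,0,0,1,0,0,0,1,0,0,1,0,0,0,1]
}}

```text
t: 13.48
eef_pos: [0.5247, 0.44, 0.1885]
tool_rot: [-0.0, 1.0, 0.005, 0.0]
force: [-1.7, 0.9, -0.5]
grip_width: 0.0663
```

{"fn": "servo_tool", "kwargs": {
  "rows": [0,0,0,0,0,0,1,0,0,0,0,0,0,1,0,0,-20,0,0,0,1,0,0,-50,0,0,0,1,0,0,-90,0,0,0,1]
}}

```text
t: 13.9
eef_pos: [0.5233, 0.4391, 0.2758]
tool_rot: [0.002, 1.0, 0.005, -0.003]
force: [1.2, 0.3, -0.7]
grip_width: 0.0854
```

```bash
python3 chk.py .525 .4395 .1 50 p9; cp last_top.npy t0.npy; cp last_side.npy s0.npy; python3 m.py | grep -v dark
```

```text
top 48 134 4
side 179 272 4
t 14.0 at [0.5272 0.4415 0.2867] rel [ -4.3   3.3 186.6] [-0.007 -0.012  0.01 ] grip 0.0854 F [1.4 0.1 0.6]
pot rim [ 0.58533477 -0.22174242] 0.05413929631466222 211 0.09747245403261535
lid 876 [ 0.31448701 -0.32864076  0.01202303] [ 0.42387077 -0.22011942  0.02180772] [ 0.36917889 -0.27438009  0.01691538]
lidgrip 43 [ 0.35749124 -0.28389044  0.04679162] [ 0.37876084 -0.26394756  0.0542665 ] [ 0.36808867 -0.27467946  0.04952937]
cup [0.52504291 0.43850636] 0.03865694535996154 135
brush top 45 [0.52272707 0.43552066 0.2318158 ] [0.53066555 0.44578802 0.23604575]
   brush 0.12 10 [0.52186412 0.43035324 0.13290353] [0.51546284 0.42843622] [0.53007149 0.43272497]
   brush 0.13999999999999999 23 [0.52166304 0.43129971 0.14889435] [0.51411751 0.42685898] [0.53162905 0.43993365]
   brush 0.15999999999999998 22 [0.52192052 0.43024444 0.16935973] [0.51456016 0.42795277] [0.53181119 0.43373213]
   brush 0.17999999999999997 28 [0.5216855  0.43100514 0.18923129] [0.51385133 0.42730397] [0.53174514 0.44210707]
   brush 0.19999999999999996 30 [0.52188257 0.43097968 0.21
[... 352 characters left out ...]
369] [-0.45137506  0.89233433]
glue 107 [ 0.5201593  -0.42970612  0.16814069] [ 0.53352431 -0.4172924   0.17389181]
bowl 239 [ 0.73133184 -0.01975     0.04006272] [0.84991364 0.10572297 0.05379954]
pot rim [0. 0.] 0.0 0 nan
lid 1 [ 0.33738343 -0.2216012   0.01445697] [ 0.33738343 -0.2216012   0.01445697] [ 0.33738343 -0.2216012   0.01445697]
  return _methods._mean(a, axis=axis, dtype=dtype,
  ret = ret.dtype.type(ret / rcount)
Traceback (most recent call last):
  File "m.py", line 25, in <module>
    for S in(t,s): an(S)
                   ~~^^^
  File "m.py", line 9, in an
    P=reg(.3,.45,-.35,-.2,.046,.056);print('lidgrip',len(P),P.min(0),P.max(0),P.mean(0))
                                                            ~~~~~^^^
ValueError: zero-size array to reduction operation minimum which has no identity
```

View pics/p9.png

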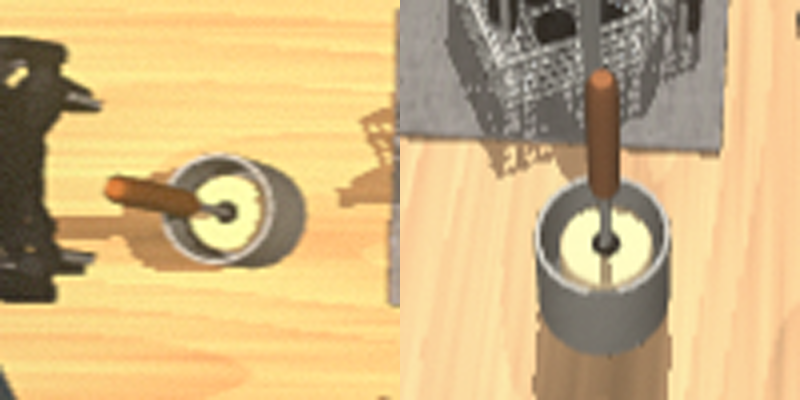

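```bash
python3 - <<'E'
from h import *
rel([.574,.231,.27],down(np.radians(26.8)))
t=np.load('t0.npy',allow_pickle=True).item()
for uv in((146.5,136.5),(215.3,136.5),(145.5,210),(215,211)): print(onplane(t,*uv,.005))
f=t['frame'].astype(int);m=((f.max(2)-f.min(2))<30)&(f.max(2)>60)
m=m.astype(np.uint8);n,l,st,ce=cv2.connectedComponentsWithStats(cv2.morphologyEx(m,cv2.MORPH_CLOSE,np.ones((5,5))))
for i in range(1,n):
    if st[i,4]>1500: print(st[i],ce[i],onplane(t,*ce[i],.005), onplane(t,st[i,0]-.5,st[i,1]-.5,.005),onplane(t,st[i,0]+st[i,2]-.5,st[i,1]+st[i,3]-.5,.005))
E
```

```text
t 14.0 at [0.5272 0.4415 0.2867] rel [ 44.5 211.1  15.8] [-0.004 -0.013 -0.458] grip 0.0854 F [1.4 0.1 0.6]
[0.69130448 0.33190054 0.005     ]
[0.69321951 0.11008203 0.005     ]
[0.45449196 0.32811821 0.005     ]
[0.45284066 0.10762149 0.005     ]
[   0   37  512   92 7944] [287.05966767  53.56155589] [ 0.97295035 -0.12250093  0.005     ] [1.02091103 0.82399599 0.005     ] [ 0.72802434 -0.85450659  0.005     ]
[ 146  137   69   74 4599] [180.62187432 173.13589911] [0.57315864 0.21937635 0.005     ] [0.69127669 0.33511937 0.005     ] [0.45441663 0.10923247 0.005     ]
[ 289  141   60   59 2813] [317.1116246  170.69143263] [ 0.58447236 -0.21856197  0.005     ] [ 0.68212995 -0.12668514  0.005     ] [ 0.49247815 -0.31829388  0.005     ]
[   0  206   64  178 6443] [ 21.94816079 318.92922552] [0.11562532 0.69923393 0.005     ] [0.46553428 0.78980618 0.005     ] [-0.07595925  0.56216803  0.005     ]
[ 212  321   74   63 2277] [249.33772508 348.80061484] [ 0.02881481 -0.00437585  0.005     ] [0.11347797 0.1136355  0.005     ] [-0.07389118 -0.11598966  0.005     ]
```

{"fn": "servo_tool", "kwargs": {
  "rows": [44,208,16,0,0,-0.46,1,44,208,16,0,0,-0.46,1,44,208,16,0,0,-0.46,1,44,208,16,0,0,-0.46,1,44,208,16,0,0,-0.46,1]
}}

```text
t: 14.42
eef_pos: [0.5692, 0.2382, 0.263]
tool_rot: [0.0, 0.972, 0.236, 0.0]
force: [-0.1, 0.1, 0.3]
grip_width: 0.0853
```

{"fn": "servo_tool", "kwargs": {
  "rows": [0,0,0,0,0,0,1,0,0,0,0,0,0,1,0,0,0,0,0,0,1,0,0,0,0,0,0,1,0,0,0,0,0,0,1]
}}

```text
t: 14.83
eef_pos: [0.5688, 0.2412, 0.2631]
tool_rot: [-0.0, 0.972, 0.234, 0.0]
force: [-0.5, 0.4, 0.2]
grip_width: 0.0853
```

```bash
python3 chk.py .574 .231 .1 40 q1; python3 -c "
from h import *
import math
rel([.574,.231,.17],down(math.radians(26.8)))"
```

```text
top 130 128 5
side 178 214 5
t 14.93 at [0.5688 0.2411 0.263 ] rel [  0.   11.4 163. ] [-0.    -0.     0.472] grip 0.0853 F [ 1.  -0.4 -0.2]
t 14.93 at [0.5688 0.2411 0.263 ] rel [ 0.  11.4 93. ] [-0.    -0.     0.004] grip 0.0853 F [ 1.  -0.4 -0.2]
```

View pics/q1.png

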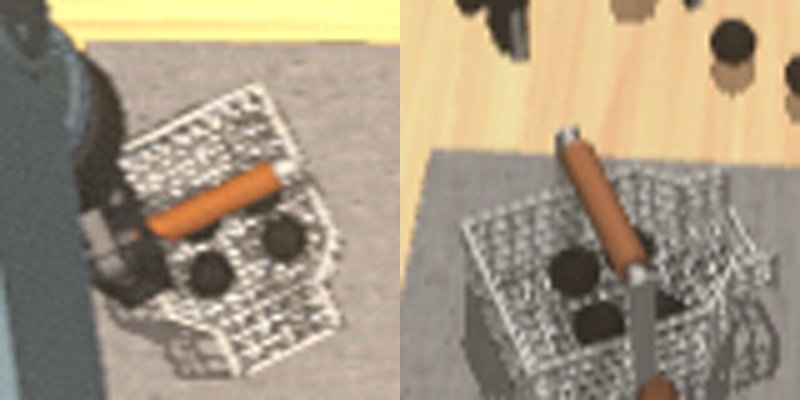

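{"fn": "servo_tool", "kwargs": {
  "rows": [0,11,20,0,0,0,1,0,11,50,0,0,0,1,0,11,90,0,0,0,1,0,11,118,0,0,0,1,0,11,118,0,0,0,1]
}}

```text
t: 15.35
eef_pos: [0.5697, 0.2299, 0.1383]
tool_rot: [-0.0, 0.972, 0.233, -0.006]
force: [-1.2, -0.4, -0.8]
grip_width: 0.0853
```

```bash
python3 chk.py .574 .231 .1 40 q2; python3 -c "
from h import *
import math
rel([.574,.231,.098],down(math.radians(26.8)))"
```

```text
top 130 128 5
side 178 214 5
t 15.45 at [0.5736 0.2306 0.1446] rel [ 0.7 -0.2 44.6] [-0.     0.002  0.471] grip 0.0855 F [ 0.5 -0.2  0.4]
t 15.45 at [0.5736 0.2306 0.1446] rel [ 0.7 -0.2 46.6] [-0.001  0.002  0.003] grip 0.0855 F [ 0.5 -0.2  0.4]
```

View pics/q2.png

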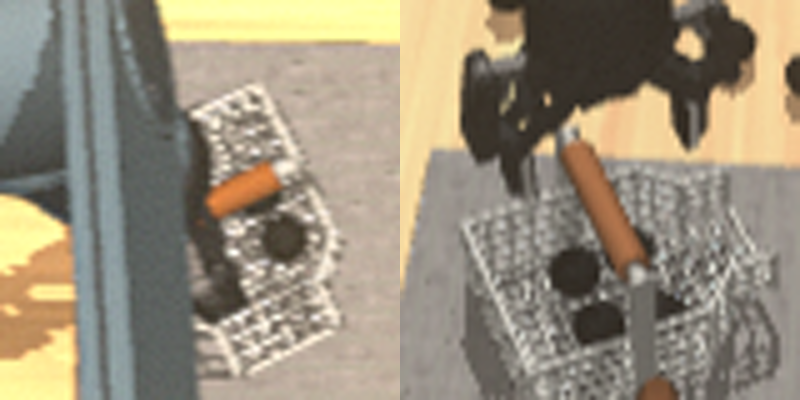

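{"fn": "servo_tool", "kwargs": {
  "rows": [1,0,20,0,0,0,1,1,0,35,0,0,0,1,1,0,46,0,0,0,1,1,0,46,0,0,0,1,1,0,46,0,0,0,1]
}}

```text
t: 15.87
eef_pos: [0.5757, 0.2308, 0.1003]
tool_rot: [0.0, 0.972, 0.233, 0.001]
force: [0.4, -0.6, -0.0]
grip_width: 0.0852
```

{"fn": "servo_tool", "kwargs": {
  "rows": [0,0,0,0,0,0,0.5,0,0,0,0,0,0,0,0,0,0,0,0,0,0,0,0,0,0,0,0,0,0,0,0,0,0,0,0],
  "grip_force": 110
}}

```text
t: 16.28
eef_pos: [0.5752, 0.2304, 0.0994]
tool_rot: [0.0, 0.973, 0.233, 0.0]
force: [0.5, -0.6, 1.1]
grip_width: 0.0256
```

{"fn": "servo_tool", "kwargs": {
  "rows": [0,0,0,0,0,0,0,0,0,0,0,0,0,0,0,0,0,0,0,0,0,0,0,0,0,0,0,0,0,0,0,0,0,0,0]
}}

```text
t: 16.7
eef_pos: [0.5745, 0.2301, 0.0994]
tool_rot: [0.0, 0.972, 0.233, -0.0]
force: [-2.9, -2.1, 5.1]
grip_width: 0.0171
```

```bash
python3 chk.py .574 .231 .1 40 q3
```

```text
top 130 128 5
side 178 214 5
t 16.8 at [0.5745 0.2301 0.0994] rel [-0.  -1.1 -0.6] [0.    0.001 0.47 ] grip 0.0172 F [-4.6 -1.3  5.7]
```

View pics/q3.png

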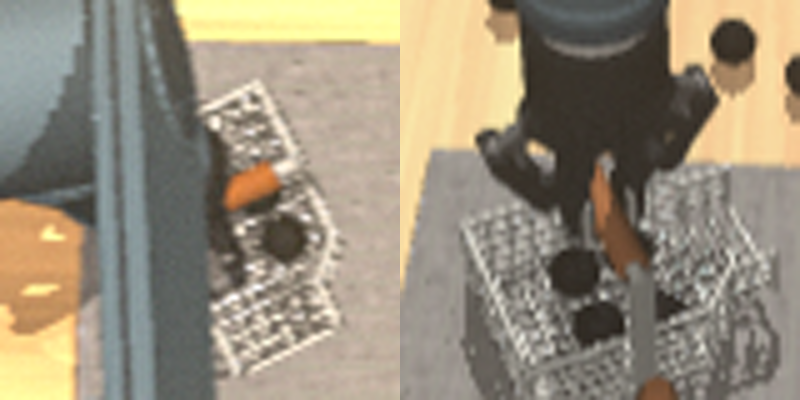

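{"fn": "servo_tool", "kwargs": {
  "rows": [0,0,-5,0,0,0,0,0,0,-15,0,0,0,0,0,0,-35,0,0,0,0,0,0,-55,0,0,0,0,0,0,-75,0,0,0,0]
}}

```text
t: 17.22
eef_pos: [0.5749, 0.2304, 0.1747]
tool_rot: [-0.0, 0.973, 0.233, -0.0]
force: [0.1, -0.1, -3.5]
grip_width: 0.0169
```

{"fn": "servo_tool", "kwargs": {
  "rows": [0,0,-25,0,0,0,0,0,0,-50,0,0,0,0,0,0,-75,0,0,0,0,0,0,-100,0,0,0,0,0,0,-110,0,0,0,0]
}}

```text
t: 17.63
eef_pos: [0.5763, 0.2308, 0.2884]
tool_rot: [-0.0, 0.973, 0.233, 0.003]
force: [1.2, -0.5, -3.1]
grip_width: 0.017
```

```bash
python3 chk.py .574 .231 .22 40 q4; python3 - <<'E'
from h import *
s=state();import math
for x,y,a in((.59,.12,12),(.605,0,-2),(.61,-.12,-12),(.586,-.219,-20.6)): rel([x,y,.285],down(math.radians(a)))
E
```

```text
top 120 122 5
side 176 184 5
t 17.73 at [0.5761 0.2307 0.2865] rel [-2.1 -1.3 66.5] [ 0.    -0.005  0.47 ] grip 0.0168 F [-0.2 -0.  -4.2]
t 17.73 at [0.5761 0.2307 0.2865] rel [-37.8 105.    1.4] [ 0.001 -0.005  0.261] grip 0.0168 F [-0.2 -0.  -4.2]
t 17.73 at [0.5761 0.2307 0.2865] rel [-78.8 218.8   1.4] [-0.    -0.005  0.505] grip 0.0168 F [-0.2 -0.  -4.2]
t 17.73 at [0.5761 0.2307 0.2865] rel [-128.7  328.     1.2] [-0.    -0.005  0.68 ] grip 0.0168 F [-0.2 -0.  -4.2]
t 17.73 at [0.5761 0.2307 0.2865] rel [-194.9  405.4    1. ] [-0.001 -0.005  0.83 ] grip 0.0168 F [-0.2 -0.  -4.2]
```

View pics/q4.png

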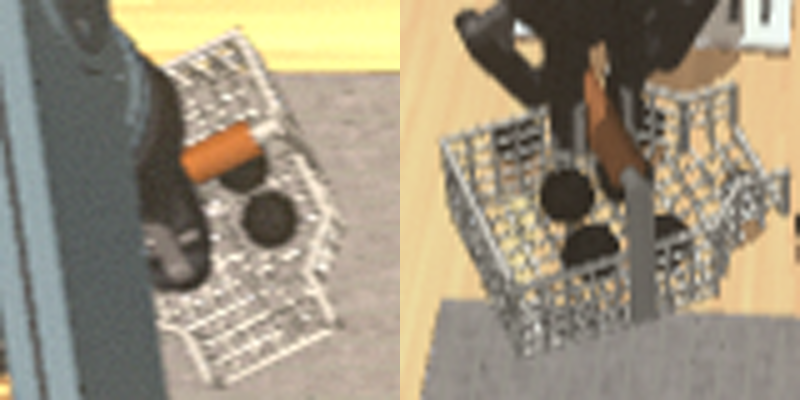

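{"fn": "servo_tool", "kwargs": {
  "rows": [-3,10,0,0,0,0.02,0,-10,30,0,0,0,0.06,0,-19,52,0,0,0,0.11,0,-28,78,0,0,0,0.18,0,-38,105,0,0,0,0.26,0]
}}

```text
t: 18.15
eef_pos: [0.5876, 0.1182, 0.281]
tool_rot: [-0.0, 0.995, 0.103, -0.002]
force: [0.1, -0.0, -3.2]
grip_width: 0.0171
```

```bash
python3 - <<'E'
from h import *
s=state();import math
for x,y,a in((.605,0,-2),(.61,-.12,-12),(.586,-.219,-20.6)): rel([x,y,.285],down(math.radians(a)))
E
```

```text
t 18.15 at [0.5876 0.1182 0.281 ] rel [ -7.2 119.2  -4. ] [-0.     0.005  0.241] grip 0.0171 F [ 0.1 -0.  -3.2]
t 18.15 at [0.5876 0.1182 0.281 ] rel [-26.9 237.7  -4. ] [0.    0.005 0.416] grip 0.0171 F [ 0.1 -0.  -3.2]
t 18.15 at [0.5876 0.1182 0.281 ] rel [-70.7 329.7  -3.9] [0.001 0.005 0.566] grip 0.0171 F [ 0.1 -0.  -3.2]
```

{"fn": "servo_tool", "kwargs": {
  "rows": [-1,24,0,0,0,0.05,0,-2,48,0,0,0,0.1,0,-3,72,0,0,0,0.15,0,-5,96,0,0,0,0.2,0,-7,120,0,0,0,0.24,0]
}}

```text
t: 18.57
eef_pos: [0.6057, -0.0011, 0.281]
tool_rot: [-0.0, 1.0, -0.017, -0.002]
force: [0.5, 0.6, -3.2]
grip_width: 0.0169
```

```bash
python3 - <<'E'
from h import *
s=state();import math
for x,y,a in((.605,-.12,-12),(.586,-.219,-20.6)): rel([x,y,.285],down(math.radians(a)))
E
```

```text
t 18.57 at [ 0.6057 -0.0011  0.281 ] rel [  3.3 118.8  -4.1] [0.    0.005 0.176] grip 0.0169 F [ 0.5  0.6 -3.2]
t 18.57 at [ 0.6057 -0.0011  0.281 ] rel [-12.3 218.4  -4. ] [0.    0.005 0.326] grip 0.0169 F [ 0.5  0.6 -3.2]
```

{"fn": "servo_tool", "kwargs": {
  "rows": [1,24,0,0,0,0.04,0,1,48,0,0,0,0.08,0,2,72,0,0,0,0.12,0,3,96,0,0,0,0.15,0,3,115,0,0,0,0.18,0]
}}

```text
t: 18.98
eef_pos: [0.605, -0.1168, 0.2809]
tool_rot: [-0.0, 0.994, -0.107, -0.002]
force: [0.5, 0.7, -4.1]
grip_width: 0.0171
```

```bash
cat > tilt.py <<'E'
from h import *
import math
POT=np.array([.5865,-.2195]);AZ=math.radians(-20.6)
def pose(th,off,z,pot=POT,az=AZ):
    th=math.radians(th);c,s=math.cos(th),math.sin(th);r=np.array([math.cos(az),math.sin(az)])
    lip=pot+off*r;b=np.r_[lip+r*(.088*c-.075*s),z+.088*s+.075*c]
    R=down(az,th);return b+.002*R.as_matrix()[:,2],R
def show(*a,**k):
    p,R=pose(*a,**k);print(a,p.round(4));rel(p,R)
E
python3 chk.py .6 -.1 .2 60 q5; python3 - <<'E'
from tilt import *
show(0,.02,.19)
show(15,.02,.16)
show(15,.02,.122)
E
```

```text
top 227 94 3
side 160 90 3
t 19.08 at [ 0.605  -0.1182  0.2808] rel [ -8.4 -16.9  80.8] [ 0.001  0.005 -0.216] grip 0.017 F [-0.3  0.1 -4.2]
(0, 0.02, 0.19) [ 0.6876 -0.2575  0.263 ]
t 19.08 at [ 0.605  -0.1182  0.2808] rel [110.6 118.3  17.4] [0.002 0.005 0.144] grip 0.017 F [-0.3  0.1 -4.2]
(15, 0.02, 0.16) [ 0.6671 -0.2498  0.2533]
t 19.08 at [ 0.605  -0.1182  0.2808] rel [ 89.  115.2  27.2] [-0.017  0.266  0.143] grip 0.017 F [-0.3  0.1 -4.2]
(15, 0.02, 0.122) [ 0.6671 -0.2498  0.2153]
t 19.08 at [ 0.605  -0.1182  0.2808] rel [ 89.1 115.1  65.2] [-0.017  0.266  0.143] grip 0.017 F [-0.3  0.1 -4.2]
```

View pics/q5.png

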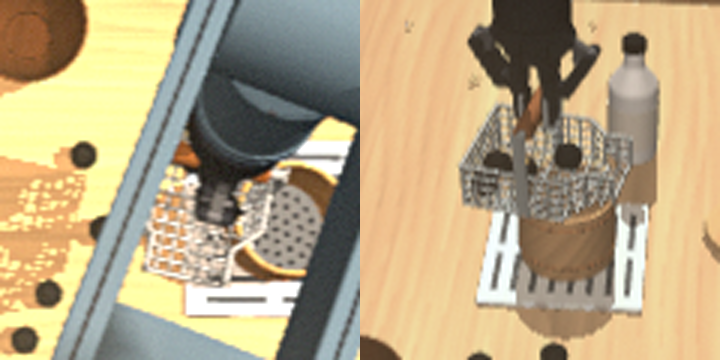

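{"fn": "servo_tool", "kwargs": {
  "rows": [12,16,3,0,0.03,0.02,0,28,36,8,0,0.07,0.04,0,46,60,14,0,0.12,0.07,0,64,84,20,-0.01,0.17,0.1,0,78,103,25,-0.01,0.22,0.13,0]
}}

```text
t: 19.5
eef_pos: [0.6607, -0.2327, 0.2558]
tool_rot: [0.016, 0.979, -0.17, 0.108]
force: [0.9, 0.4, -3.7]
grip_width: 0.0172
```

```bash
python3 chk.py .6 -.2 .15 50 q6; python3 - <<'E'
from tilt import *
show(15,.02,.16)
show(15,.02,.122)
E
```

```text
top 270 108 4
side 173 93 4
t 19.6 at [ 0.6594 -0.2339  0.2545] rel [-88.1 -11.4  87.7] [ 0.033 -0.214 -0.343] grip 0.0171 F [-0.5  0.4 -4. ]
(15, 0.02, 0.16) [ 0.6671 -0.2498  0.2533]
t 19.6 at [ 0.6594 -0.2339  0.2545] rel [12.1 12.4  3.8] [-0.008  0.047  0.014] grip 0.0171 F [-0.5  0.4 -4. ]
(15, 0.02, 0.122) [ 0.6671 -0.2498  0.2153]
t 19.6 at [ 0.6594 -0.2339  0.2545] rel [ 4.  12.5 40.9] [-0.008  0.047  0.014] grip 0.0171 F [-0.5  0.4 -4. ]
```

View pics/q6.png

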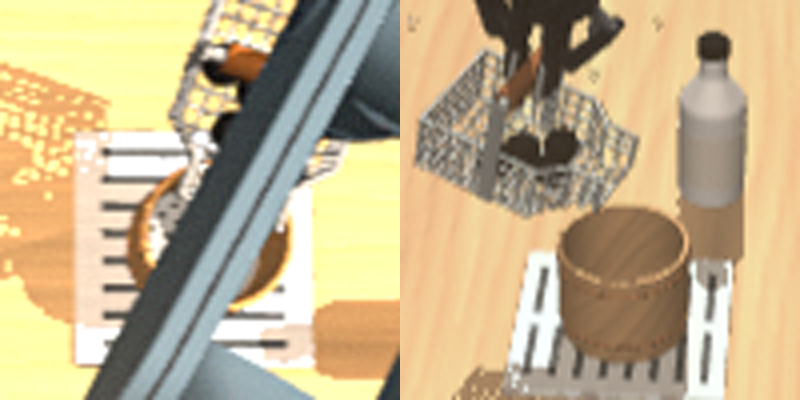

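{"fn": "servo_tool", "kwargs": {
  "rows": [1,3,6,0,0.01,0,0,2,6,16,0,0.02,0,0,3,9,26,0,0.03,0.01,0,4,12,34,0,0.04,0.01,0,4,12,40,0,0.04,0.01,0]
}}

```text
t: 20.02
eef_pos: [0.6681, -0.2456, 0.2183]
tool_rot: [0.019, 0.977, -0.173, 0.127]
force: [0.3, 0.1, -4.5]
grip_width: 0.0171
```

```bash
python3 chk.py .6 -.2 .15 50 q7; python3 - <<'E'
from tilt import *
show(15,.02,.122)
for th in(20,25,30,35,40,45,50): show(th,.02,.118)
E
```

```text
top 270 108 4
side 173 93 4
t 20.12 at [ 0.6681 -0.2453  0.2182] rel [-94.2 -18.8  46.1] [ 0.037 -0.254 -0.348] grip 0.0171 F [-0.  -0.4 -3.5]
(15, 0.02, 0.122) [ 0.6671 -0.2498  0.2153]
t 20.12 at [ 0.6681 -0.2453  0.2182] rel [-0.2  4.6  2.9] [-0.01   0.007  0.008] grip 0.0171 F [-0.  -0.4 -3.5]
(20, 0.02, 0.118) [ 0.6593 -0.2468  0.2167]
t 20.12 at [ 0.6681 -0.2453  0.2182] rel [-8.   4.5 -0.5] [-0.011  0.094  0.008] grip 0.0171 F [-0.  -0.4 -3.5]
(25, 0.02, 0.118) [ 0.651  -0.2437  0.2214]
t 20.12 at [ 0.6681 -0.2453  0.2182] rel [-15.3   4.3  -7.3] [-0.011  0.181  0.007] grip 0.0171 F [-0.  -0.4 -3.5]
(30, 0.02, 0.118) [ 0.6424 -0.2405  0.2252]
t 20.12 at [ 0.6681 -0.2453  0.2182] rel [-23.2   4.2 -13.3] [-0.011  0.268  0.007] grip 0.0171 F [-0.  -0.4 -3.5]
(35, 0.02, 0.118) [ 0.6335 -0.2372  0.2283]
t 20.12 at [ 0.6681 -0.2453  0.2182] rel [-31.6   4.1 -18.7] [-0.011  0.356  0.006] grip 0.0171 F [-0.  -0.4 -3.5]
(40, 0.02, 0.118) [ 0.6244 -0.2337  0.2305]
t 20.12 at [ 0.6681 -0.2453  0.2182] rel [-40.5   4.  -23.3] [-0.012  0.443  0.006] grip 0.0171 F [-0.  -0.4 -3.5]
(45, 0.02, 0.118) [ 0.6151 -0.2303  0.2318]
t 20.12 at [ 0.6681 -0.2453  0.2182] rel [-49.7   3.9 -27.1] [-0.012  0.53   0.005] grip 0.0171 F [-0.  -0.4 -3.5]
(50, 0.02, 0.118) [ 0.6058 -0.2268  0.2323]
t 20.12 at [ 0.6681 -0.2453  0.2182] rel [-59.2   3.7 -30.1] [-0.012  0.617  0.005] grip 0.0171 F [-0.  -0.4 -3.5]
```

View pics/q7.png

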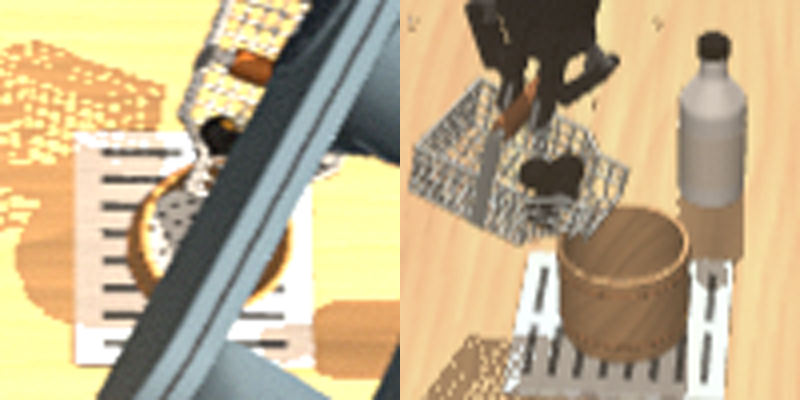

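{"fn": "servo_tool", "kwargs": {
  "rows": [-4,2,1,0,0.05,0,0,-8,4,0,-0.01,0.09,0.01,0,-12,4,-4,-0.01,0.14,0.01,0,-15,4,-7,-0.01,0.18,0.01,0,-19,4,-10,-0.01,0.22,0.01,0]
}}

```text
t: 20.53
eef_pos: [0.648, -0.2424, 0.2261]
tool_rot: [0.042, 0.955, -0.175, 0.235]
force: [0.0, 0.4, -3.5]
grip_width: 0.017
```

```bash
python3 chk.py .6 -.2 .15 50 q8; python3 - <<'E'
from tilt import *
for th in(27.5,30,35,40,45,50): show(th,.02,.118)
E
```

```text
top 270 108 4
side 173 93 4
t 20.63 at [ 0.6466 -0.2416  0.2253] rel [-86.5 -22.3  40.1] [ 0.085 -0.473 -0.355] grip 0.0169 F [ 0.2 -0.3 -3.9]
(27.5, 0.02, 0.118) [ 0.6467 -0.2421  0.2234]
t 20.63 at [ 0.6466 -0.2416  0.2253] rel [-0.6  0.4  1.9] [-0.     0.002 -0.003] grip 0.0169 F [ 0.2 -0.3 -3.9]
(30, 0.02, 0.118) [ 0.6424 -0.2405  0.2252]
t 20.63 at [ 0.6466 -0.2416  0.2253] rel [-3.9  0.4 -1.9] [-0.     0.045 -0.003] grip 0.0169 F [ 0.2 -0.3 -3.9]
(35, 0.02, 0.118) [ 0.6335 -0.2372  0.2283]
t 20.63 at [ 0.6466 -0.2416  0.2253] rel [-10.9   0.4  -9. ] [-0.     0.133 -0.003] grip 0.0169 F [ 0.2 -0.3 -3.9]
(40, 0.02, 0.118) [ 0.6244 -0.2337  0.2305]
t 20.63 at [ 0.6466 -0.2416  0.2253] rel [-18.5   0.5 -15.4] [-0.     0.22  -0.003] grip 0.0169 F [ 0.2 -0.3 -3.9]
(45, 0.02, 0.118) [ 0.6151 -0.2303  0.2318]
t 20.63 at [ 0.6466 -0.2416  0.2253] rel [-26.7   0.5 -21.2] [ 0.     0.307 -0.003] grip 0.0169 F [ 0.2 -0.3 -3.9]
(50, 0.02, 0.118) [ 0.6058 -0.2268  0.2323]
t 20.63 at [ 0.6466 -0.2416  0.2253] rel [-35.3   0.5 -26.2] [ 0.     0.394 -0.003] grip 0.0169 F [ 0.2 -0.3 -3.9]
```

View pics/q8.png

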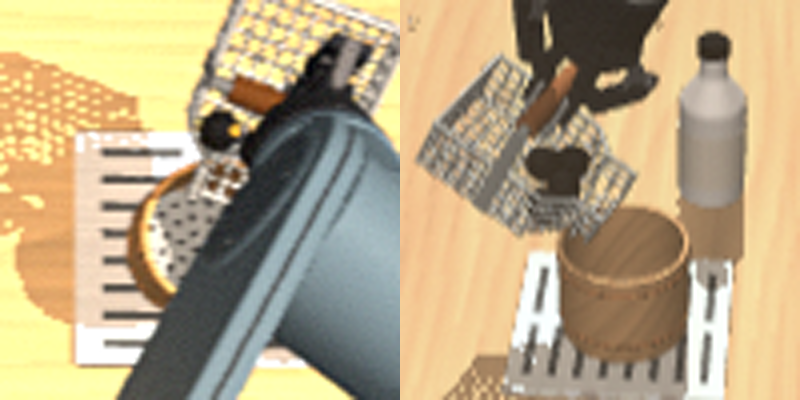

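```bash
python3 - <<'E'
from tilt import *
S=np.load('last_side.npy',allow_pickle=True).item()
s=state();R=Rq(s['tool_rot']).as_matrix();b=s['eef_pos']-.002*R[:,2]
# basket frame: x=tool x, y=-tool y, z=-tool z, bar at (0,0,.095)
B=np.c_[R[:,0],-R[:,1],-R[:,2]]
f=lambda p:b+B@(np.array(p)-[0,0,.095])
k=8;u0,v0=190,105
a=cv2.resize(S['frame'][v0:v0+60,u0:u0+70,::-1],None,fx=k,fy=k,interpolation=cv2.INTER_CUBIC)
for p in([-.088,0,.02],[-.088,.034,.02],[-.088,-.034,.02],[.063,.053,.053],[.063,-.053,.053]):
    w=(proj(S,f(p))-[u0,v0]+.5)*k;cv2.circle(a,tuple(int(x) for x in w),4,(0,0,255),-1)
for q in np.linspace(0,6.28,24):
    w=(proj(S,[.5865+.054*np.cos(q),-.2195+.054*np.sin(q),.098])-[u0,v0]+.5)*k;cv2.circle(a,tuple(int(x) for x in w),3,(255,0,0),-1)
cv2.imwrite('pics/q9.png',a)
E
```

```text
(no output)
```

View pics/q9.png

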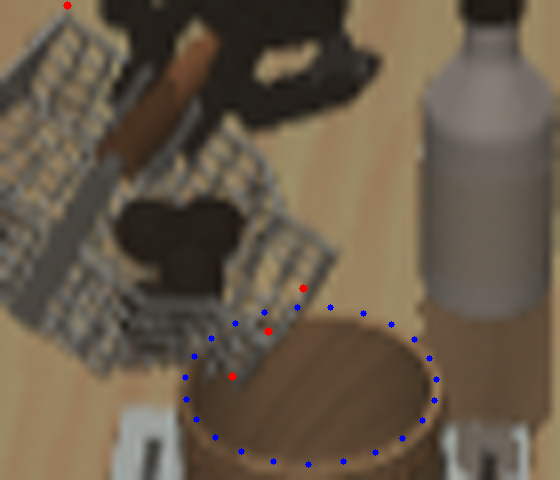

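```bash
python3 - <<'E'
from tilt import *
for th in(30,32.5,35,37.5,40): show(th,.026,.117)
E
```

```text
(30, 0.026, 0.117) [ 0.648  -0.2426  0.2242]
t 20.63 at [ 0.6466 -0.2416  0.2253] rel [1.  0.4 1.8] [-0.     0.045 -0.003] grip 0.0169 F [ 0.2 -0.3 -3.9]
(32.5, 0.026, 0.117) [ 0.6436 -0.241   0.2258]
t 20.63 at [ 0.6466 -0.2416  0.2253] rel [-2.5  0.4 -1.9] [-0.     0.089 -0.003] grip 0.0169 F [ 0.2 -0.3 -3.9]
(35, 0.026, 0.117) [ 0.6391 -0.2393  0.2273]
t 20.63 at [ 0.6466 -0.2416  0.2253] rel [-6.   0.4 -5.3] [-0.     0.133 -0.003] grip 0.0169 F [ 0.2 -0.3 -3.9]
(37.5, 0.026, 0.117) [ 0.6346 -0.2376  0.2285]
t 20.63 at [ 0.6466 -0.2416  0.2253] rel [-9.8  0.4 -8.6] [-0.     0.176 -0.003] grip 0.0169 F [ 0.2 -0.3 -3.9]
(40, 0.026, 0.117) [ 0.63   -0.2359  0.2295]
t 20.63 at [ 0.6466 -0.2416  0.2253] rel [-13.7   0.5 -11.8] [-0.     0.22  -0.003] grip 0.0169 F [ 0.2 -0.3 -3.9]
```

{"fn": "servo_tool", "kwargs": {
  "rows": [1,0,2,0,0.045,0,0,-2,0,-2,0,0.09,0,0,-6,0,-5,0,0.13,0,0,-10,0,-9,0,0.175,0,0,-14,0,-12,0,0.22,0,0]
}}

```text
t: 21.05
eef_pos: [0.6318, -0.2366, 0.2304]
tool_rot: [0.061, 0.924, -0.169, 0.338]
force: [1.3, 0.9, -3.4]
grip_width: 0.0172
```

```bash
python3 chk.py .6 -.2 .15 50 q10; python3 - <<'E'
from tilt import *
for th in(42.5,45,47.5,50,52.5): show(th,.026,.115)
E
```

```text
top 270 108 4
side 173 93 4
t 21.15 at [ 0.6301 -0.2354  0.2284] rel [-81.6 -22.2  34.1] [ 0.123 -0.689 -0.348] grip 0.0175 F [ 0.1  0.  -4.3]
(42.5, 0.026, 0.115) [ 0.6254 -0.2341  0.2283]
t 21.15 at [ 0.6301 -0.2354  0.2284] rel [-3.8  0.5 -3. ] [-0.001  0.045 -0.003] grip 0.0175 F [ 0.1  0.  -4.3]
(45, 0.026, 0.115) [ 0.6208 -0.2324  0.2288]
t 21.15 at [ 0.6301 -0.2354  0.2284] rel [-7.3  0.5 -6.6] [-0.001  0.089 -0.003] grip 0.0175 F [ 0.1  0.  -4.3]
(47.5, 0.026, 0.115) [ 0.6161 -0.2306  0.2292]
t 21.15 at [ 0.6301 -0.2354  0.2284] rel [-10.8   0.5 -10.1] [-0.     0.133 -0.004] grip 0.0175 F [ 0.1  0.  -4.3]
(50, 0.026, 0.115) [ 0.6114 -0.2289  0.2293]
t 21.15 at [ 0.6301 -0.2354  0.2284] rel [-14.6   0.5 -13.4] [-0.     0.176 -0.004] grip 0.0175 F [ 0.1  0.  -4.3]
(52.5, 0.026, 0.115) [ 0.6068 -0.2271  0.2293]
t 21.15 at [ 0.6301 -0.2354  0.2284] rel [-18.5   0.5 -16.5] [-0.     0.22  -0.004] grip 0.0175 F [ 0.1  0.  -4.3]
```

View pics/q10.png

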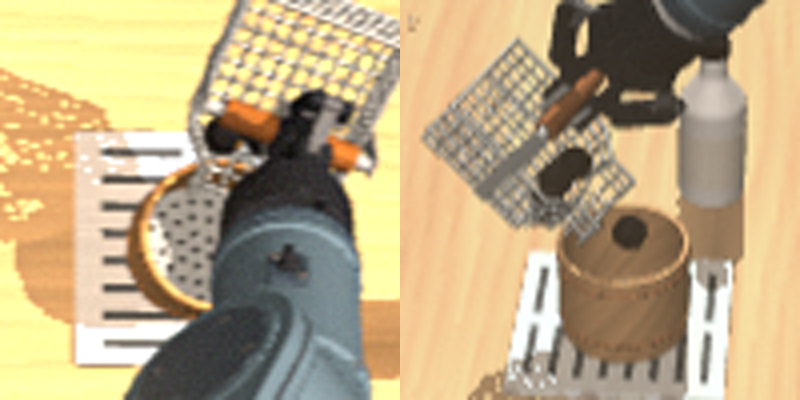

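{"fn": "servo_tool", "kwargs": {
  "rows": [-4,0,-3,0,0.045,0,0,-7,0,-7,0,0.09,0,0,-11,0,-10,0,0.13,0,0,-14,0,-13,0,0.175,0,0,-18,0,-16,0,0.22,0,0]
}}

```text
t: 21.57
eef_pos: [0.6176, -0.2266, 0.2317]
tool_rot: [0.069, 0.892, -0.16, 0.418]
force: [-0.2, 1.5, -3.4]
grip_width: 0.0167
```

```bash
python3 chk.py .6 -.2 .15 50 q11; python3 - <<'E'
from tilt import *
for th in(52.5,55,57.5,60): show(th,.03,.115)
E
```

```text
top 270 108 4
side 173 93 4
t 21.67 at [ 0.617  -0.2261  0.2308] rel [-78.1 -17.7  33. ] [ 0.142 -0.865 -0.334] grip 0.0172 F [-0.  -0.4 -3.5]
(52.5, 0.03, 0.115) [ 0.6105 -0.2285  0.2293]
t 21.67 at [ 0.617  -0.2261  0.2308] rel [-4.6  4.5 -3.1] [-0.014  0.044 -0.004] grip 0.0172 F [-0.  -0.4 -3.5]
(55, 0.03, 0.115) [ 0.6059 -0.2268  0.229 ]
t 21.67 at [ 0.617  -0.2261  0.2308] rel [-8.   4.5 -6.7] [-0.014  0.088 -0.004] grip 0.0172 F [-0.  -0.4 -3.5]
(57.5, 0.03, 0.115) [ 0.6012 -0.225   0.2284]
t 21.67 at [ 0.617  -0.2261  0.2308] rel [-11.6   4.4 -10.2] [-0.014  0.131 -0.004] grip 0.0172 F [-0.  -0.4 -3.5]
(60, 0.03, 0.115) [ 0.5966 -0.2233  0.2277]
t 21.67 at [ 0.617  -0.2261  0.2308] rel [-15.3   4.4 -13.5] [-0.013  0.175 -0.005] grip 0.0172 F [-0.  -0.4 -3.5]
```

View pics/q11.png

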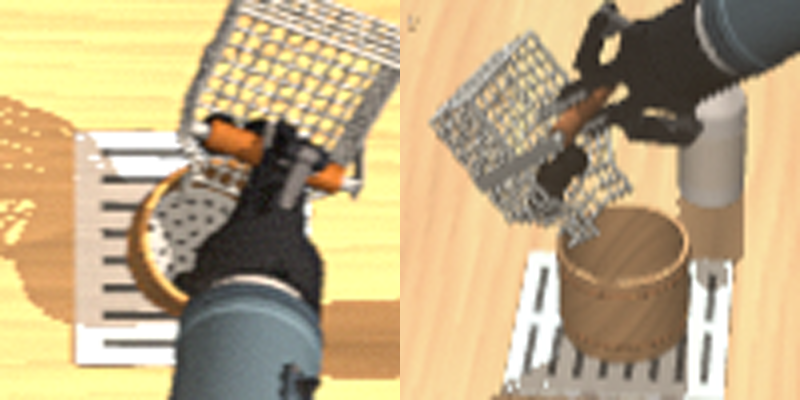

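{"fn": "servo_tool", "kwargs": {
  "rows": [-4,4,-3,-0.01,0.045,0,0,-8,4,-7,-0.01,0.09,0,0,-12,4,-10,-0.01,0.13,0,0,-15,4,-13,-0.01,0.175,0,0,-15,4,-13,-0.01,0.175,0,0]
}}

```text
t: 22.08
eef_pos: [0.6049, -0.2166, 0.2268]
tool_rot: [0.072, 0.863, -0.152, 0.477]
force: [0.1, 1.1, -4.0]
grip_width: 0.0173
```

```bash
python3 chk.py .6 -.2 .15 50 q12; python3 - <<'E'
from tilt import *
for th in(60,65,70): show(th,.03,.115)
E
```

```text
top 270 108 4
side 173 93 4
t 22.18 at [ 0.6034 -0.2163  0.2249] rel [-68.  -12.5  33.2] [ 0.149 -0.996 -0.321] grip 0.017 F [-0.8 -0.1 -3.6]
(60, 0.03, 0.115) [ 0.5966 -0.2233  0.2277]
t 22.18 at [ 0.6034 -0.2163  0.2249] rel [ 0.3  8.8 -5.1] [-0.03   0.045 -0.009] grip 0.017 F [-0.8 -0.1 -3.6]
(65, 0.03, 0.115) [ 0.5875 -0.2199  0.2256]
t 22.18 at [ 0.6034 -0.2163  0.2249] rel [ -6.7   8.7 -12.2] [-0.029  0.133 -0.01 ] grip 0.017 F [-0.8 -0.1 -3.6]
(70, 0.03, 0.115) [ 0.5785 -0.2165  0.2227]
t 22.18 at [ 0.6034 -0.2163  0.2249] rel [-14.3   8.5 -18.6] [-0.029  0.22  -0.012] grip 0.017 F [-0.8 -0.1 -3.6]
```

View pics/q12.png

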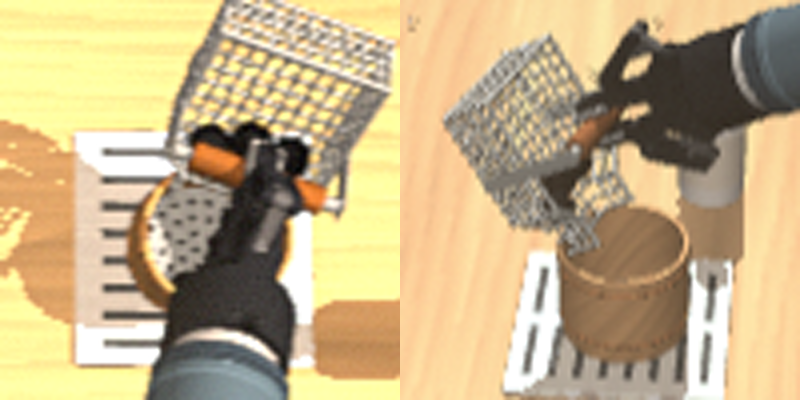

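```bash
python3 - <<'E'
from h import *
print(state()['joints'].round(3),state()['t'])
S=np.load('last_top.npy',allow_pickle=True).item();T=np.load('last_side.npy',allow_pickle=True).item()
a=cv2.resize(np.clip(S['frame'][105:185,295:375,::-1]*2.2,0,255).astype(np.uint8),(400,400),interpolation=cv2.INTER_CUBIC)
b=cv2.resize(np.clip(T['frame'][100:160,185:245,::-1]*2.2,0,255).astype(np.uint8),(400,400),interpolation=cv2.INTER_CUBIC)
cv2.imwrite('pics/q13.png',np.hstack([a,b]))
E
```

```text
[-0.676  0.151  2.204  2.121  0.348 -2.316] 22.1833
```

View pics/q13.png

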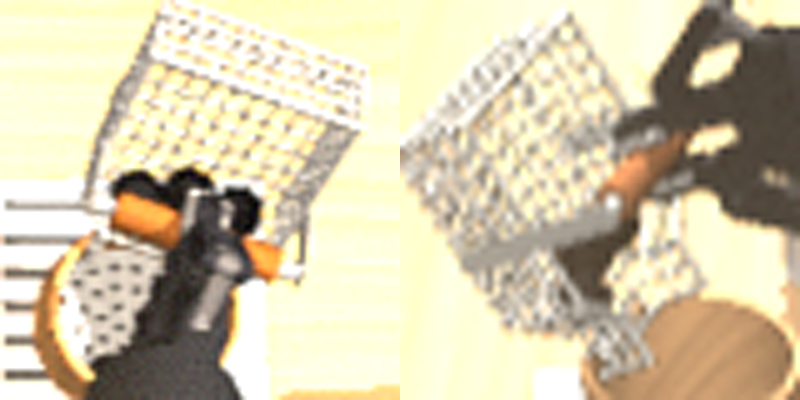

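```bash
python3 - <<'E'
from tilt import *
for th in(35,40,45,50): show(th,.03,.118)
E
```

```text
(35, 0.03, 0.118) [ 0.6429 -0.2407  0.2283]
t 22.18 at [ 0.6034 -0.2163  0.2249] rel [27.5  9.8 36.2] [-0.031 -0.391 -0.002] grip 0.017 F [-0.8 -0.1 -3.6]
(40, 0.03, 0.118) [ 0.6338 -0.2373  0.2305]
t 22.18 at [ 0.6034 -0.2163  0.2249] rel [24.1  9.6 26.9] [-0.031 -0.304 -0.004] grip 0.017 F [-0.8 -0.1 -3.6]
(45, 0.03, 0.118) [ 0.6245 -0.2338  0.2318]
t 22.18 at [ 0.6034 -0.2163  0.2249] rel [19.9  9.3 17.8] [-0.031 -0.216 -0.005] grip 0.017 F [-0.8 -0.1 -3.6]
(50, 0.03, 0.118) [ 0.6152 -0.2303  0.2323]
t 22.18 at [ 0.6034 -0.2163  0.2249] rel [14.9  9.1  9.1] [-0.031 -0.129 -0.006] grip 0.017 F [-0.8 -0.1 -3.6]
```

{"fn": "servo_tool", "kwargs": {
  "rows": [15,9,9,-0.03,-0.12,0,0,24,9,27,-0.03,-0.25,0.1,0,27,9,36,-0.03,-0.37,0.0,0,27,9,36,-0.03,-0.39,-0.12,0,27,9,36,-0.03,-0.39,0,0]
}}

```text
t: 22.6
eef_pos: [0.6373, -0.2175, 0.2278]
tool_rot: [0.035, 0.897, -0.144, 0.416]
force: [-0.1, 0.5, -3.5]
grip_width: 0.0171
```

```bash
python3 chk.py .6 -.2 .15 50 q14; python3 - <<'E'
from tilt import *
print(state()['joints'].round(2))
for th in(35,40,45,50): show(th,.03,.118)
E
```

```text
top 270 108 4
side 173 93 4
t 22.7 at [ 0.6384 -0.2184  0.2293] rel [-87.9  -2.3  19.6] [ 0.074 -0.866 -0.296] grip 0.0172 F [ 0.2 -0.3 -1.1]
[-0.65  0.18  2.02  1.22  0.33 -1.4 ]
(35, 0.03, 0.118) [ 0.6429 -0.2407  0.2283]
t 22.7 at [ 0.6384 -0.2184  0.2293] rel [ 6.9 20.1  8.1] [-0.087 -0.252  0.014] grip 0.0172 F [ 0.2 -0.3 -1.1]
(40, 0.03, 0.118) [ 0.6338 -0.2373  0.2305]
t 22.7 at [ 0.6384 -0.2184  0.2293] rel [ 2.3 19.3 -0.7] [-0.088 -0.165  0.011] grip 0.0172 F [ 0.2 -0.3 -1.1]
(45, 0.03, 0.118) [ 0.6245 -0.2338  0.2318]
t 22.7 at [ 0.6384 -0.2184  0.2293] rel [-3.1 18.6 -9.1] [-0.088 -0.078  0.007] grip 0.0172 F [ 0.2 -0.3 -1.1]
(50, 0.03, 0.118) [ 0.6152 -0.2303  0.2323]
t 22.7 at [ 0.6384 -0.2184  0.2293] rel [ -9.2  17.9 -16.9] [-0.088  0.01   0.003] grip 0.0172 F [ 0.2 -0.3 -1.1]
```

View pics/q14.png

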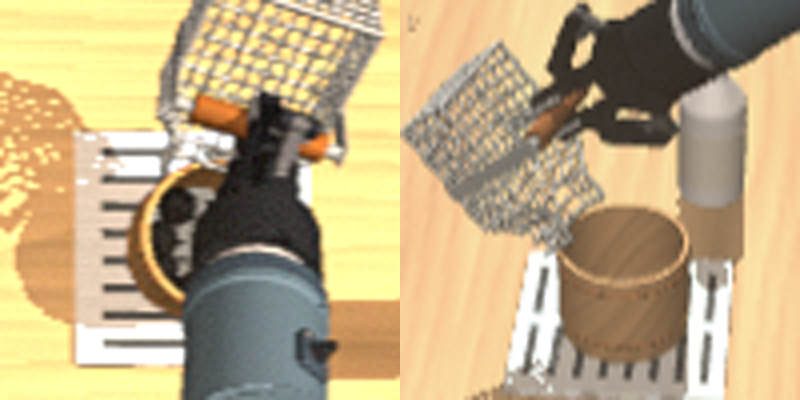

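{"fn": "servo_tool", "kwargs": {
  "rows": [-3,18,-9,-0.08,-0.06,0,0,-3,18,-9,-0.08,-0.06,0,0,-3,18,-9,-0.08,-0.06,0,0,-3,18,-9,-0.08,-0.06,0,0,-3,18,-9,-0.08,-0.06,0,0]
}}

```text
t: 23.12
eef_pos: [0.6227, -0.2308, 0.2295]
tool_rot: [0.065, 0.907, -0.161, 0.385]
force: [-0.1, -0.0, -2.3]
grip_width: 0.0171
```

```bash
python3 chk.py .6 -.2 .15 50 q15 2.2; python3 - <<'E'
from tilt import *
s=state();print(s['joints'].round(2));R=Rq(s['tool_rot']).as_matrix();b=s['eef_pos']-.002*R[:,2]
B=np.c_[R[:,0],-R[:,1],-R[:,2]];print('lip',b+B@np.array([-.088,0,-.075]),'tilt',np.degrees(np.arccos(-R[2,2])))
E
```

```text
top 270 108 4
side 173 93 4
t 23.22 at [ 0.6223 -0.2308  0.2288] rel [-78.6 -20.8  32.3] [ 0.134 -0.793 -0.333] grip 0.0168 F [ 0.1  0.1 -1.9]
[-0.63  0.16  2.    0.79  0.29 -0.96]
lip [ 0.61418412 -0.22709095  0.11478622] tilt 45.86907055545735
```

View pics/q15.png

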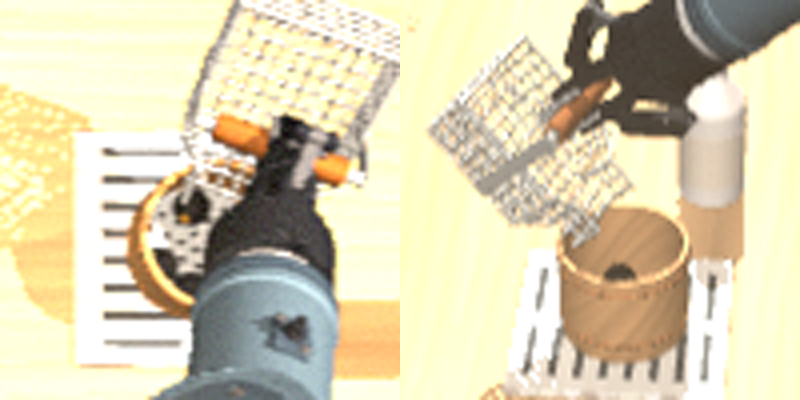

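{"fn": "servo_tool", "kwargs": {
  "rows": [0,0,0,0,0,0,0,0,0,0,0,0,0,0,0,0,0,0,0,0,0,0,0,0,0,0,0,0,0,0,0,0,0,0,0]
}}

```text
t: 23.63
eef_pos: [0.6222, -0.2312, 0.2289]
tool_rot: [0.066, 0.907, -0.162, 0.384]
force: [0.1, 0.4, -3.1]
grip_width: 0.0171
```

```bash
python3 - <<'E'
from tilt import *
show(20,.02,.18)
show(0,.02,.2)
E
```

```text
(20, 0.02, 0.18) [ 0.6593 -0.2468  0.2787]
t 23.63 at [ 0.6222 -0.2312  0.2289] rel [63.7  1.7 -5.9] [-0.009 -0.452  0.005] grip 0.0171 F [ 0.1  0.4 -3.1]
(0, 0.02, 0.2) [ 0.6876 -0.2575  0.273 ]
t 23.63 at [ 0.6222 -0.2312  0.2289] rel [80.7  2.  19.8] [-0.008 -0.801  0.007] grip 0.0171 F [ 0.1  0.4 -3.1]
```

{"fn": "servo_tool", "kwargs": {
  "rows": [20,0,-15,0,-0.05,0,0,40,0,-20,0,-0.15,0,0,64,2,-10,0,-0.3,0,0,64,2,-6,0,-0.45,0,0,64,2,-6,0,-0.45,0,0]
}}

```text
t: 24.05
eef_pos: [0.6603, -0.2495, 0.2832]
tool_rot: [0.031, 0.967, -0.172, 0.183]
force: [2.9, 0.5, -3.6]
grip_width: 0.0171
```

```bash
python3 chk.py .6 -.1 .1 75 q16 1.5; python3 - <<'E'
from tilt import *
print(state()['joints'].round(2))
show(0,.02,.2)
for x,y,a in ((.66,-.12,-10),(.63,0,3)): rel([x,y,.29],down(math.radians(a)))
E
```

```text
top 208 85 2
side 145 99 2
t 24.15 at [ 0.6622 -0.2487  0.2811] rel [-168.1 -117.6  129.2] [ 0.06  -0.371 -0.345] grip 0.0173 F [ 0.6  0.2 -3.3]
[-0.56  0.31  1.44  0.09  1.03 -0.24]
(0, 0.02, 0.2) [ 0.6876 -0.2575  0.273 ]
t 24.15 at [ 0.6622 -0.2487  0.2811] rel [22.  -0.3 17.4] [-0.007 -0.374  0.01 ] grip 0.0173 F [ 0.6  0.2 -3.3]
t 24.15 at [ 0.6622 -0.2487  0.2811] rel [ -39.8 -120.2  -24.5] [ 0.028 -0.374 -0.173] grip 0.0173 F [ 0.6  0.2 -3.3]
t 24.15 at [ 0.6622 -0.2487  0.2811] rel [-104.4 -222.8  -49.3] [ 0.07  -0.37  -0.397] grip 0.0173 F [ 0.6  0.2 -3.3]
```

View pics/q16.png

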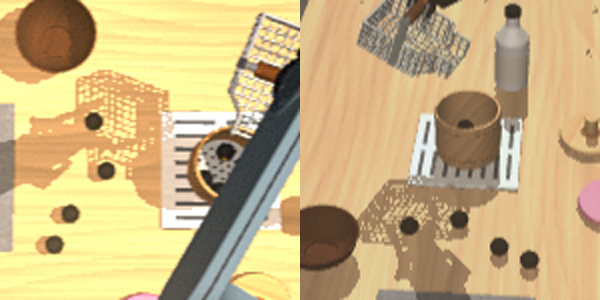

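{"fn": "servo_tool", "kwargs": {
  "rows": [-8,-24,-5,0,-0.08,-0.03,0,-16,-48,-10,0.01,-0.16,-0.06,0,-24,-72,-15,0.01,-0.24,-0.1,0,-32,-96,-20,0.02,-0.31,-0.13,0,-40,-120,-25,0.03,-0.37,-0.17,0]
}}

```text
t: 24.57
eef_pos: [0.657, -0.1171, 0.2876]
tool_rot: [-0.003, 0.996, -0.087, 0.002]
force: [-0.1, -0.5, -3.0]
grip_width: 0.0174
```

```bash
python3 - <<'E'
from tilt import *
for x,y,a in ((.625,0.03,8),(.574,.226,26.8)): rel([x,y,.285],down(math.radians(a)))
E
```

```text
t 24.57 at [ 0.657  -0.1171  0.2876] rel [ -57.1 -139.2    3.3] [-0.005 -0.004 -0.314] grip 0.0174 F [-0.1 -0.5 -3. ]
t 24.57 at [ 0.657  -0.1171  0.2876] rel [-141.3 -323.4    4.1] [-0.005 -0.005 -0.642] grip 0.0174 F [-0.1 -0.5 -3. ]
```

{"fn": "servo_tool", "kwargs": {
  "rows": [-57,-139,3,0,0,-0.31,0,-57,-139,3,0,0,-0.31,0,-57,-139,3,0,0,-0.31,0,-57,-139,3,0,0,-0.31,0,-57,-139,3,0,0,-0.31,0]
}}

```text
t: 24.98
eef_pos: [0.6235, 0.035, 0.2849]
tool_rot: [-0.004, 0.998, 0.07, 0.003]
force: [-0.2, -1.2, -2.4]
grip_width: 0.017
```

```bash
python3 - <<'E'
from tilt import *
for x,y,a in ((.574,.226,26.8),): rel([x,y,.285],down(math.radians(a)))
E
```

```text
t 24.98 at [0.6235 0.035  0.2849] rel [ -22.3 -196.1    1.2] [-0.006 -0.008 -0.328] grip 0.017 F [-0.2 -1.2 -2.4]
```

{"fn": "servo_tool", "kwargs": {
  "rows": [-22,-192,1,0,0,-0.32,0,-22,-192,1,0,0,-0.32,0,-22,-192,1,0,0,-0.32,0,-22,-192,1,0,0,-0.32,0,-22,-192,1,0,0,-0.32,0]
}}

```text
t: 25.4
eef_pos: [0.5764, 0.2195, 0.2844]
tool_rot: [-0.003, 0.974, 0.226, 0.004]
force: [-0.8, -0.4, -3.0]
grip_width: 0.0171
```

{"fn": "servo_tool", "kwargs": {
  "rows": [0,0,10,0,0,0,0,0,0,30,0,0,0,0,0,0,60,0,0,0,0,0,0,90,0,0,0,0,0,0,100,0,0,0,0]
}}

```text
t: 25.82
eef_pos: [0.5756, 0.2151, 0.1797]
tool_rot: [-0.002, 0.974, 0.225, -0.001]
force: [-0.3, -0.4, -4.1]
grip_width: 0.0173
```

```bash
python3 chk.py .57 .22 .1 40 r1 1.6; python3 - <<'E'
from tilt import *
for x,y,a in ((.574,.226,26.8),): rel([x,y,.1],down(math.radians(a)))
E
```

```text
top 134 130 5
side 180 211 5
t 25.92 at [0.5766 0.2152 0.1822] rel [-3.8 -6.9 82.2] [-0.003  0.     0.452] grip 0.0167 F [ 0.1 -0.4 -2.5]
t 25.92 at [0.5766 0.2152 0.1822] rel [  2.4 -10.5  82.2] [-0.003 -0.    -0.015] grip 0.0167 F [ 0.1 -0.4 -2.5]
```

View pics/r1.png

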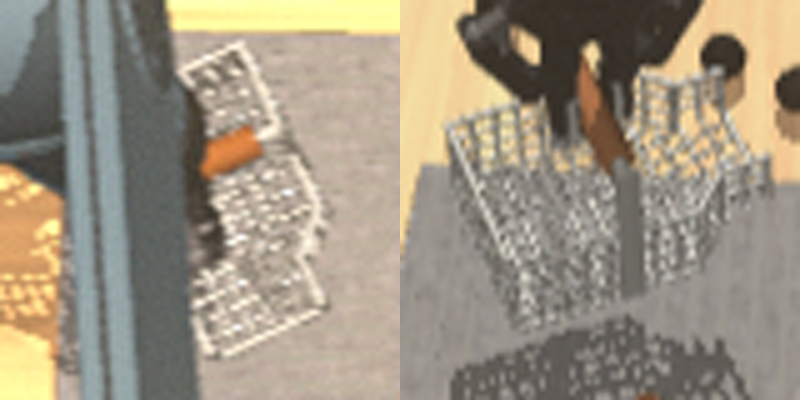

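{"fn": "servo_tool", "kwargs": {
  "rows": [2,-9,20,0,0,0,0,2,-9,45,0,0,0,0,2,-9,65,0,0,0,0,2,-9,79,0,0,0,0,2,-9,79,0,0,0,0]
}}

```text
t: 26.33
eef_pos: [0.576, 0.2248, 0.1049]
tool_rot: [-0.001, 0.975, 0.224, 0.001]
force: [-1.3, -0.1, -2.8]
grip_width: 0.0171
```

{"fn": "servo_tool", "kwargs": {
  "rows": [0,0,2,0,0,0,0,0,0,3,0,0,0,0,0,0,3,0,0,0,0,0,0,3,0,0,0,0,0,0,3,0,0,0,0]
}}

```text
t: 26.75
eef_pos: [0.5772, 0.2253, 0.1045]
tool_rot: [-0.001, 0.974, 0.224, 0.003]
force: [-1.0, -0.6, -4.2]
grip_width: 0.0169
```

{"fn": "servo_tool", "kwargs": {
  "rows": [0,0,2,0,0,0,0,0,0,3,0,0,0,0,0,0,3,0,0,0,0,0,0,3,0,0,0,0,0,0,3,0,0,0,0]
}}

```text
t: 27.17
eef_pos: [0.5765, 0.2253, 0.1003]
tool_rot: [-0.001, 0.974, 0.224, 0.002]
force: [-0.3, 0.5, -2.9]
grip_width: 0.0168
```

```bash
python3 chk.py .57 .22 .1 40 r2 1.6
```

```text
top 134 130 5
side 180 211 5
t 27.27 at [0.5766 0.2252 0.1003] rel [-8.2  1.8  0.3] [-0.002 -0.004  0.453] grip 0.0172 F [-0.1  0.6 -2.2]
```

View pics/r2.png

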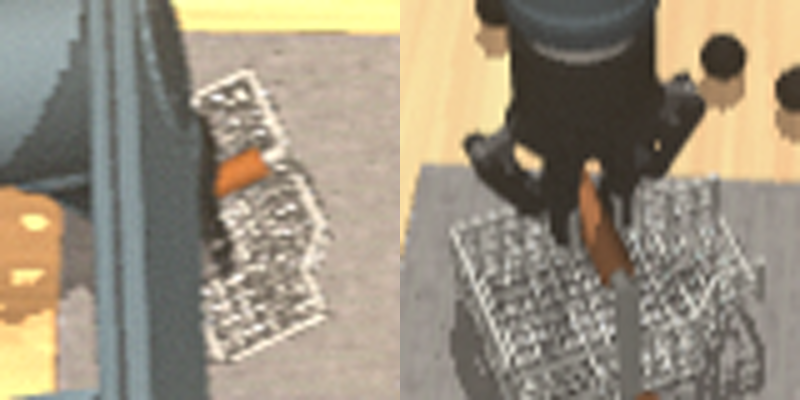

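{"fn": "servo_tool", "kwargs": {
  "rows": [0,0,1,0,0,0,0,0,0,2,0,0,0,0,0,0,3,0,0,0,0,0,0,3,0,0,0,0,0,0,3,0,0,0,0]
}}

```text
t: 27.68
eef_pos: [0.576, 0.2251, 0.0991]
tool_rot: [-0.001, 0.974, 0.225, 0.002]
force: [-7.1, -2.1, 9.9]
grip_width: 0.0165
```

{"fn": "servo_tool", "kwargs": {
  "rows": [0,0,0,0,0,0,0.2,0,0,0,0,0,0,0.5,0,0,0,0,0,0,1,0,0,0,0,0,0,1,0,0,0,0,0,0,1]
}}

```text
t: 28.1
eef_pos: [0.5768, 0.2253, 0.0973]
tool_rot: [-0.001, 0.975, 0.224, 0.002]
force: [0.4, 0.6, 0.7]
grip_width: 0.065
```

{"fn": "servo_tool", "kwargs": {
  "rows": [0,0,0,0,0,0,1,0,0,0,0,0,0,1,0,0,-20,0,0,0,1,0,0,-60,0,0,0,1,0,0,-100,0,0,0,1]
}}

```text
t: 28.52
eef_pos: [0.5749, 0.2246, 0.1965]
tool_rot: [-0.001, 0.975, 0.224, -0.0]
force: [1.3, 0.7, -0.0]
grip_width: 0.0856
```

```bash
python3 chk.py .57 .22 .1 50 r3 1.6;python3 - <<'E'
from h import *
S=snap('top','top1')
E
```

```text
top 124 120 4
side 170 201 4
t 28.62 at [0.5802 0.2258 0.205 ] rel [-13.6   0.5 104.8] [-0.002 -0.018  0.453] grip 0.0856 F [ 1.2 -0.3 -0.2]
```

View pics/r3.png

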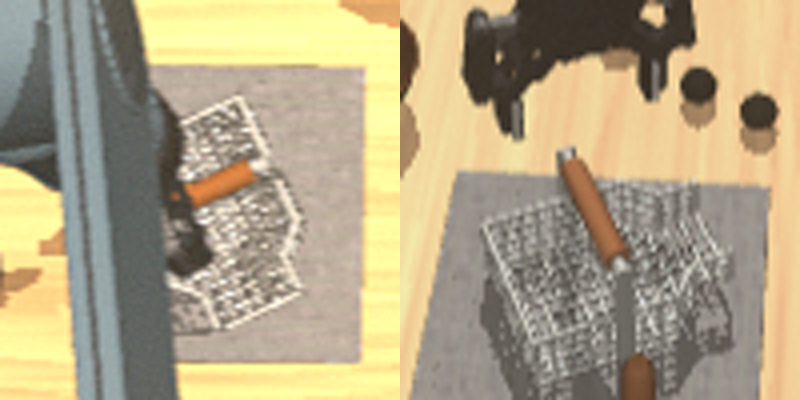

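View pics/top1.png

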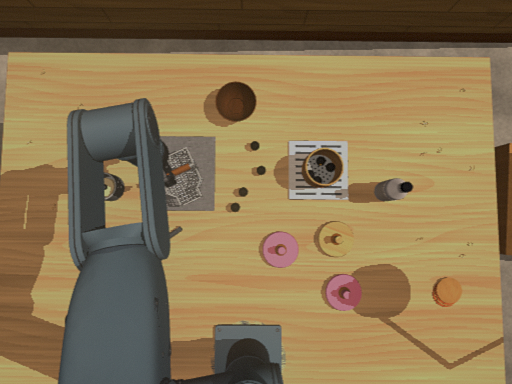

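```bash
python3 - <<'E'
from h import *
S=snap('top');T=snap('side');np.save('last_top.npy',S,allow_pickle=True);np.save('last_side.npy',T,allow_pickle=True)
a=cv2.resize(np.clip(S['frame'][140:200,288:348,::-1]*1.8,0,255).astype(np.uint8),(400,400),interpolation=cv2.INTER_CUBIC)
b=cv2.resize(np.clip(T['frame'][130:190,200:260,::-1]*1.8,0,255).astype(np.uint8),(400,400),interpolation=cv2.INTER_CUBIC)
cv2.imwrite('pics/r4.png',np.hstack([a,b]))
E
```

```text
(no output)
```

View pics/r4.png

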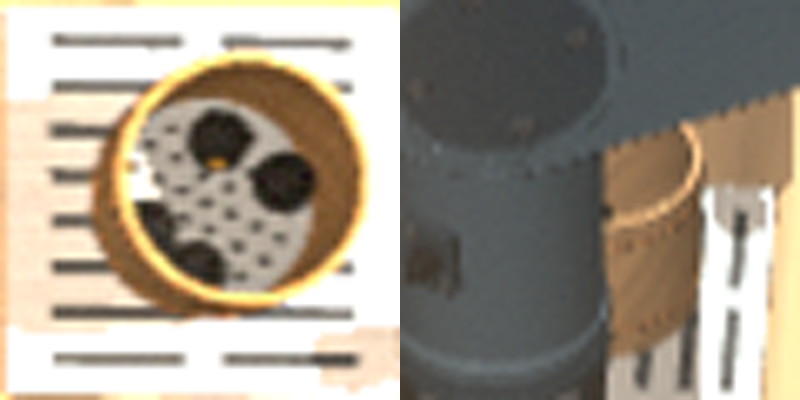

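```bash
python3 - <<'E'
from tilt import *
S=np.load('last_top.npy',allow_pickle=True).item()
hsv=cv2.cvtColor(S['frame'],cv2.COLOR_RGB2HSV);m=(hsv[...,2]<60).astype(np.uint8)
n,l,st,ce=cv2.connectedComponentsWithStats(m)
for i in range(1,n):
    p=onplane(S,*ce[i],.015)
    if 15<st[i,4]<200 and .2<p[0]<.8 and -.3<p[1]<.1: print(st[i,4],ce[i].round(1),p.round(4))
rel([.4665,.0465,.13],down(math.radians(60)))
E
```

```text
49 [254.3 145.4] [ 0.663 -0.016  0.015]
18 [320.2 151.4] [ 0.6452 -0.227   0.015 ]
66 [320.4 160.5] [ 0.6161 -0.2272  0.015 ]
75 [330.2 166.9] [ 0.5956 -0.2585  0.015 ]
47 [260.6 169.8] [ 0.5845 -0.0365  0.015 ]
70 [314.9 176.5] [ 0.5644 -0.2093  0.015 ]
34 [242.7 191.6] [0.5147 0.02   0.015 ]
24 [234.7 206.8] [0.4664 0.0448 0.015 ]
t 28.77 at [0.576  0.2249 0.1972] rel [-176.8  112.6   66.2] [ 0.    -0.005 -0.595] grip 0.0854 F [-0.5 -0.3 -1.3]
```

{"fn": "servo_tool", "kwargs": {
  "rows": [-176,112,0,0,0,-0.59,1,-176,112,0,0,0,-0.59,1,-176,112,0,0,0,-0.59,1,-176,112,10,0,0,-0.59,1,-176,112,30,0,0,-0.59,1]
}}

```text
t: 29.18
eef_pos: [0.4719, 0.0547, 0.1724]
tool_rot: [0.0, 0.866, 0.501, 0.003]
force: [-0.1, -1.3, -0.9]
grip_width: 0.0858
```

```bash
python3 - <<'E'
from tilt import *
rel([.4665,.0465,.10],down(math.radians(60)))
E
```

```text
t 29.18 at [0.4719 0.0547 0.1724] rel [-10.2  -0.9  72.3] [ 0.004 -0.005  0.002] grip 0.0858 F [-0.1 -1.3 -0.9]
```

{"fn": "servo_tool", "kwargs": {
  "rows": [-6,-1,30,0,0,0,1,-6,-1,70,0,0,0,1,-6,-1,100,0,0,0,1,-6,-1,110,0,0,0,1,-6,-1,110,0,0,0,1]
}}

```text
t: 29.6
eef_pos: [0.4648, 0.0519, 0.0576]
tool_rot: [-0.003, 0.867, 0.498, -0.002]
force: [0.2, 0.2, 0.8]
grip_width: 0.0853
```

```bash
python3 chk.py .4665 .0465 .015 30 k1 1.8; python3 - <<'E'
from tilt import *
rel([.4665,.0465,.019],down(math.radians(60)))
E
```

```text
top 204 176 6
side 229 197 6
t 29.7 at [0.4679 0.0518 0.0609] rel [-5.4  1.5 45.9] [-0.003 -0.002  1.042] grip 0.0854 F [0.4 0.1 0.7]
t 29.7 at [0.4679 0.0518 0.0609] rel [-5.4  1.5 41.9] [-0.001 -0.003 -0.005] grip 0.0854 F [0.4 0.1 0.7]
```

View pics/k1.png

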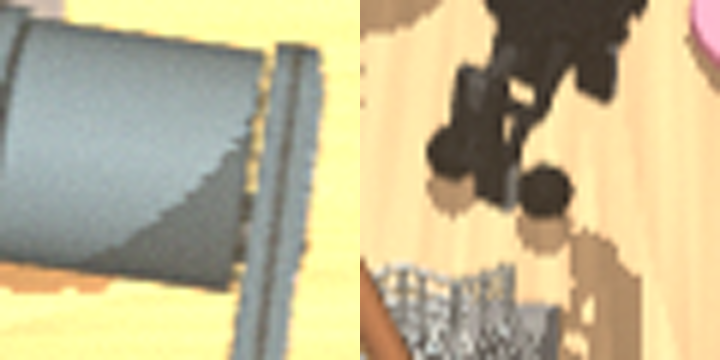

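{"fn": "servo_tool", "kwargs": {
  "rows": [-5,1,15,0,0,0,1,-5,1,30,0,0,0,1,-5,1,41,0,0,0,1,-5,1,41,0,0,0,1,-5,1,41,0,0,0,0.6],
  "grip_force": 40
}}

```text
t: 30.12
eef_pos: [0.4678, 0.0471, 0.0215]
tool_rot: [-0.0, 0.867, 0.498, 0.003]
force: [-0.4, -0.5, -0.6]
grip_width: 0.0755
```

{"fn": "servo_tool", "kwargs": {
  "rows": [0,0,0,0,0,0,0,0,0,0,0,0,0,0,0,0,0,0,0,0,0,0,0,0,0,0,0,0,0,0,0,0,0,0,0]
}}

```text
t: 30.53
eef_pos: [0.4681, 0.047, 0.0219]
tool_rot: [0.0, 0.867, 0.498, 0.003]
force: [-1.0, 1.0, 6.3]
grip_width: 0.0273
```

{"fn": "servo_tool", "kwargs": {
  "rows": [0,0,0,0,0,0,0,0,0,-20,0,0,0,0,0,0,-60,0,0,0,0,0,0,-100,0,0,0,0,0,0,-135,0,0,0,0]
}}

```text
t: 30.95
eef_pos: [0.4668, 0.0466, 0.1582]
tool_rot: [-0.0, 0.867, 0.498, 0.003]
force: [1.1, -0.0, -0.8]
grip_width: 0.0271
```

```bash
python3 - <<'E'
from tilt import *
rel([.5865,-.2195,.16],down(math.radians(60)))
E
```

```text
t 30.95 at [0.4668 0.0466 0.1582] rel [-169.5  237.5   -2.1] [ 0.002 -0.005 -0.005] grip 0.0271 F [ 1.1 -0.  -0.8]
```

{"fn": "servo_tool", "kwargs": {
  "rows": [-84,118,-2,0,0,0,0,-84,118,-2,0,0,0,0,-84,118,-2,0,0,0,0,-84,118,-2,0,0,0,0,-84,118,-2,0,0,0,0]
}}

```text
t: 31.37
eef_pos: [0.5287, -0.0899, 0.1583]
tool_rot: [0.001, 0.868, 0.496, 0.003]
force: [0.1, 0.6, -0.1]
grip_width: 0.0269
```

{"fn": "servo_tool", "kwargs": {
  "rows": [-85,119,-2,0,0,0,0,-85,119,-2,0,0,0,0,-85,119,-2,0,0,0,0,-85,119,-2,0,0,0,0,-85,119,-2,0,0,0,0]
}}

```text
t: 31.78
eef_pos: [0.5878, -0.223, 0.1594]
tool_rot: [0.001, 0.868, 0.497, 0.003]
force: [0.9, -0.1, -0.0]
grip_width: 0.0273
```

```bash
python3 chk.py .5865 -.2195 .1 40 k2 1.6; python3 - <<'E'
from tilt import *
rel([.5865,-.2195,.088],down(math.radians(60)))
E
```

```text
top 284 125 5
side 188 111 5
t 31.88 at [ 0.5859 -0.2186  0.159 ] rel [-0.8  1.  59. ] [-0.003 -0.005  1.041] grip 0.027 F [-0.3  0.4 -0.3]
t 31.88 at [ 0.5859 -0.2186  0.159 ] rel [-0.9  1.  71. ] [-0.    -0.005 -0.006] grip 0.027 F [-0.3  0.4 -0.3]
```

View pics/k2.png

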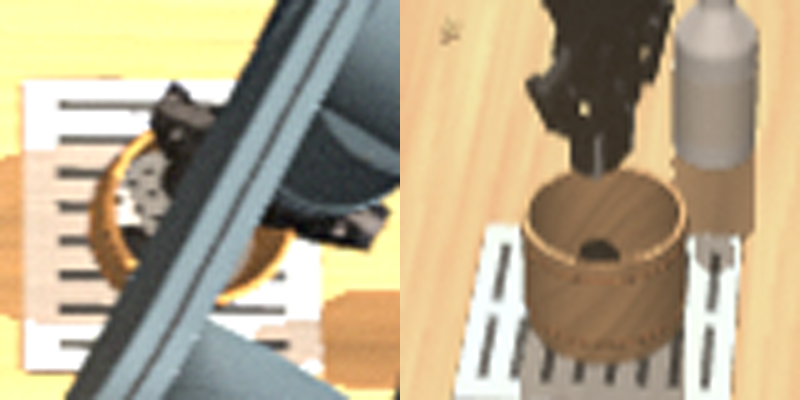

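{"fn": "servo_tool", "kwargs": {
  "rows": [0,1,20,0,0,0,0,0,1,45,0,0,0,0,0,1,62,0,0,0,0,0,1,62,0,0,0,0,0,1,62,0,0,0,0.25]
}}

```text
t: 32.3
eef_pos: [0.5864, -0.2169, 0.097]
tool_rot: [-0.002, 0.867, 0.499, 0.002]
force: [0.5, 0.6, 1.8]
grip_width: 0.0274
```

{"fn": "servo_tool", "kwargs": {
  "rows": [0,0,0,0,0,0,0.55,0,0,0,0,0,0,0.55,0,0,0,0,0,0,0.55,0,0,-30,0,0,0,0.55,0,0,-62,0,0,0,0.55]
}}

```text
t: 32.72
eef_pos: [0.586, -0.2186, 0.1589]
tool_rot: [-0.002, 0.867, 0.498, 0.001]
force: [0.9, 0.7, -0.0]
grip_width: 0.0469
```

```bash
python3 chk.py .5865 -.2195 .1 40 k3 1.6; python3 - <<'E'
from tilt import *
rel([.5155,.022,.13],down(math.radians(60)))
E
```

```text
top 284 125 5
side 188 111 5
t 32.82 at [ 0.5906 -0.2211  0.1665] rel [-0.9 -5.2 66.4] [ 0.01  -0.011  1.043] grip 0.0471 F [1.4 0.7 0.4]
t 32.82 at [ 0.5906 -0.2211  0.1665] rel [ 172.  -187.8   34.7] [ 0.014 -0.005 -0.004] grip 0.0471 F [1.4 0.7 0.4]
```

View pics/k3.png

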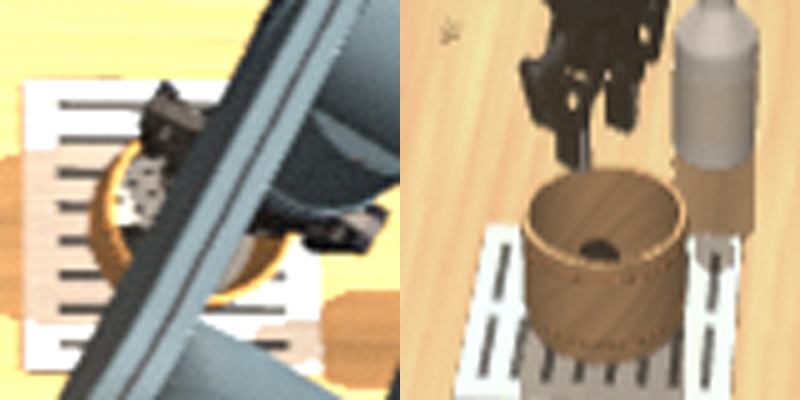

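{"fn": "servo_tool", "kwargs": {
  "rows": [120,-130,0,0,0,0,1,120,-130,0,0,0,0,1,120,-130,0,0,0,0,1,120,-130,0,0,0,0,1,120,-130,0,0,0,0,1]
}}

```text
t: 33.23
eef_pos: [0.5329, -0.045, 0.1603]
tool_rot: [-0.002, 0.867, 0.499, 0.002]
force: [-1.0, 0.2, 0.7]
grip_width: 0.0849
```

```bash
python3 - <<'E'
from tilt import *
rel([.5155,.022,.06],down(math.radians(60)))
E
```

```text
t 33.23 at [ 0.5329 -0.045   0.1603] rel [ 48.6 -48.5 100.6] [-0.001 -0.006 -0.002] grip 0.0849 F [-1.   0.2  0.7]
```

{"fn": "servo_tool", "kwargs": {
  "rows": [34,-34,0,0,0,0,1,48,-48,30,0,0,0,1,48,-48,60,0,0,0,1,48,-48,90,0,0,0,1,48,-48,95,0,0,0,1]
}}

```text
t: 33.65
eef_pos: [0.5157, 0.0167, 0.0616]
tool_rot: [-0.002, 0.867, 0.499, -0.0]
force: [-1.2, -0.6, -0.6]
grip_width: 0.0852
```

```bash
python3 chk.py .5155 .022 .015 30 k4 1.8; python3 - <<'E'
from tilt import *
rel([.5155,.022,.02],down(math.radians(60)))
E
```

```text
top 212 161 6
side 214 191 6
t 33.75 at [0.5179 0.0158 0.0644] rel [ 4.  -5.2 49.4] [-0.003 -0.003  1.043] grip 0.0854 F [ 0.5 -0.3  0.1]
t 33.75 at [0.5179 0.0158 0.0644] rel [ 4.  -5.2 44.4] [-0.001 -0.004 -0.005] grip 0.0854 F [ 0.5 -0.3  0.1]
```

View pics/k4.png

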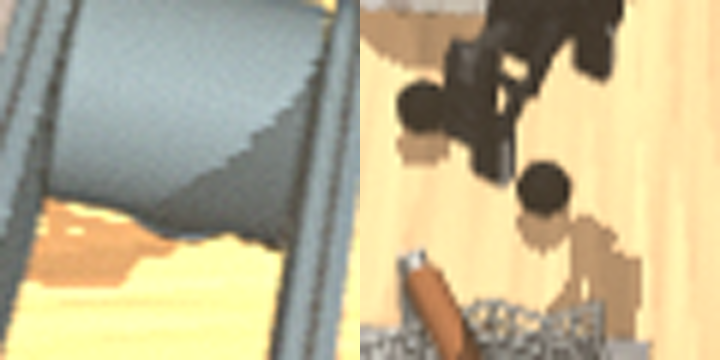

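{"fn": "servo_tool", "kwargs": {
  "rows": [4,-5,15,0,0,0,1,4,-5,30,0,0,0,1,4,-5,44,0,0,0,1,4,-5,44,0,0,0,1,4,-5,44,0,0,0,0.6]
}}

```text
t: 34.17
eef_pos: [0.5175, 0.0212, 0.0224]
tool_rot: [0.0, 0.867, 0.498, 0.003]
force: [0.3, 0.0, 0.8]
grip_width: 0.0754
```

{"fn": "servo_tool", "kwargs": {
  "rows": [0,0,0,0,0,0,0,0,0,0,0,0,0,0,0,0,0,0,0,0,0,0,0,0,0,0,0,0,0,0,0,0,0,0,0]
}}

```text
t: 34.58
eef_pos: [0.5172, 0.0217, 0.0222]
tool_rot: [0.0, 0.867, 0.498, 0.003]
force: [-1.8, 0.3, 5.7]
grip_width: 0.0271
```

{"fn": "servo_tool", "kwargs": {
  "rows": [0,0,0,0,0,0,0,0,0,-20,0,0,0,0,0,0,-60,0,0,0,0,0,0,-100,0,0,0,0,0,0,-135,0,0,0,0]
}}

```text
t: 35.0
eef_pos: [0.5158, 0.0215, 0.1584]
tool_rot: [-0.0, 0.867, 0.498, 0.003]
force: [0.6, -1.4, -0.5]
grip_width: 0.0269
```

```bash
python3 - <<'E'
from tilt import *
rel([.5865,-.2195,.16],down(math.radians(60)))
E
```

```text
t 35.0 at [0.5158 0.0215 0.1584] rel [-172.6  182.5   -2. ] [ 0.002 -0.005 -0.005] grip 0.0269 F [ 0.6 -1.4 -0.5]
```

{"fn": "servo_tool", "kwargs": {
  "rows": [-86,91,-2,0,0,0,0,-86,91,-2,0,0,0,0,-86,91,-2,0,0,0,0,-86,91,-2,0,0,0,0,-86,91,-2,0,0,0,0]
}}

```text
t: 35.42
eef_pos: [0.5516, -0.1009, 0.158]
tool_rot: [-0.0, 0.868, 0.496, 0.003]
force: [-0.0, 0.9, -0.9]
grip_width: 0.027
```

{"fn": "servo_tool", "kwargs": {
  "rows": [-86,91,0,0,0,0,0,-86,91,0,0,0,0,0,-86,91,0,0,0,0,0,-86,91,0,0,0,0,0,-86,91,0,0,0,0,0]
}}

```text
t: 35.83
eef_pos: [0.5863, -0.2195, 0.1569]
tool_rot: [-0.001, 0.868, 0.497, 0.002]
force: [0.3, -0.1, 0.3]
grip_width: 0.027
```

```bash
python3 chk.py .5865 -.2195 .1 40 k5 1.6; python3 - <<'E'
from tilt import *
rel([.5865,-.2195,.097],down(math.radians(60)))
E
```

```text
top 284 125 5
side 188 111 5
t 35.93 at [ 0.5857 -0.217   0.1571] rel [-2.1  2.  57. ] [-0.003 -0.005  1.043] grip 0.0269 F [-0.6  0.9 -0.5]
t 35.93 at [ 0.5857 -0.217   0.1571] rel [-2.1  2.  60. ] [-0.001 -0.005 -0.004] grip 0.0269 F [-0.6  0.9 -0.5]
```

View pics/k5.png

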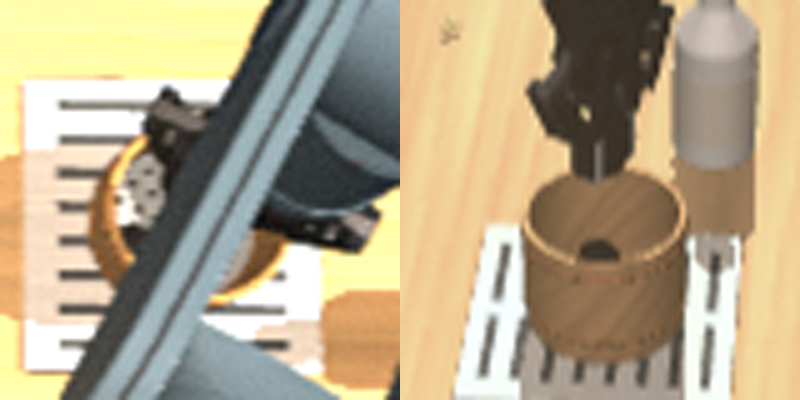

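{"fn": "servo_tool", "kwargs": {
  "rows": [-1,2,20,0,0,0,0,-1,2,45,0,0,0,0,-1,2,58,0,0,0,0,-1,2,58,0,0,0,0,-1,2,58,0,0,0,0.25]
}}

```text
t: 36.35
eef_pos: [0.5872, -0.2182, 0.0992]
tool_rot: [-0.002, 0.867, 0.499, 0.002]
force: [-0.8, 0.2, 0.3]
grip_width: 0.0269
```

{"fn": "servo_tool", "kwargs": {
  "rows": [0,0,0,0,0,0,0.55,0,0,0,0,0,0,0.55,0,0,0,0,0,0,0.55,0,0,-30,0,0,0,0.55,0,0,-62,0,0,0,0.55]
}}

```text
t: 36.77
eef_pos: [0.5863, -0.2199, 0.1607]
tool_rot: [-0.002, 0.867, 0.498, 0.001]
force: [0.9, 0.5, -0.1]
grip_width: 0.047
```

```bash
python3 - <<'E'
from tilt import *
rel([.5845,-.0345,.13],down(math.radians(60)))
E
```

```text
t 36.77 at [ 0.5863 -0.2199  0.1607] rel [159.1 -94.9  31.8] [-0.003 -0.005 -0.005] grip 0.047 F [ 0.9  0.5 -0.1]
```

{"fn": "servo_tool", "kwargs": {
  "rows": [159,-95,0,0,0,0,0.55,159,-95,0,0,0,0,1,159,-95,0,0,0,0,1,159,-95,0,0,0,0,1,159,-95,20,0,0,0,1]
}}

```text
t: 37.18
eef_pos: [0.588, -0.0315, 0.1469]
tool_rot: [0.002, 0.867, 0.499, 0.006]
force: [0.7, 0.5, 0.5]
grip_width: 0.0854
```

```bash
python3 - <<'E'
from tilt import *
rel([.5845,-.0345,.06],down(math.radians(60)))
E
```

```text
t 37.18 at [ 0.588  -0.0315  0.1469] rel [-5.1 -2.3 86.9] [ 0.009 -0.009 -0.002] grip 0.0854 F [0.7 0.5 0.5]
```

{"fn": "servo_tool", "kwargs": {
  "rows": [-2,0,30,0,0,0,1,-2,0,60,0,0,0,1,-2,0,82,0,0,0,1,-2,0,82,0,0,0,1,-2,0,82,0,0,0,1]
}}

```text
t: 37.6
eef_pos: [0.5847, -0.0368, 0.06]
tool_rot: [-0.001, 0.867, 0.498, 0.002]
force: [0.5, -0.3, -0.5]
grip_width: 0.0852
```

```bash
python3 chk.py .5845 -.0345 .015 30 k6 1.8; python3 - <<'E'
from tilt import *
rel([.5845,-.0345,.02],down(math.radians(60)))
E
```

```text
top 229 139 6
side 194 177 6
t 37.7 at [ 0.5865 -0.0374  0.0621] rel [ 1.3 -3.4 47.1] [ 1.000e-03 -7.000e-03  1.042e+00] grip 0.0853 F [ 1.  -0.5  0.8]
t 37.7 at [ 0.5865 -0.0374  0.0621] rel [ 1.3 -3.4 42.1] [ 0.005 -0.005 -0.005] grip 0.0853 F [ 1.  -0.5  0.8]
```

View pics/k6.png

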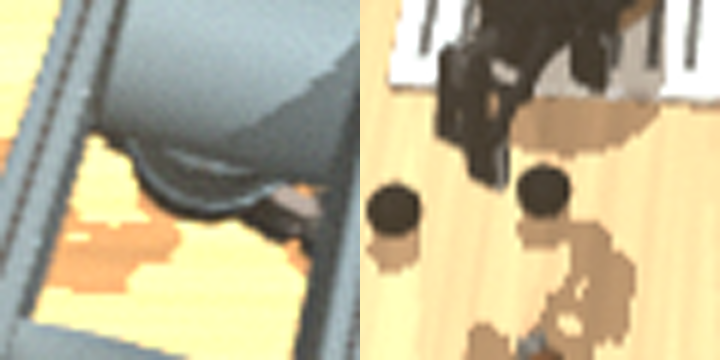

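{"fn": "servo_tool", "kwargs": {
  "rows": [1,-3,15,0,0,0,1,1,-3,30,0,0,0,1,1,-3,41,0,0,0,1,1,-3,41,0,0,0,1,1,-3,41,0,0,0,0.6]
}}

```text
t: 38.12
eef_pos: [0.5836, -0.0347, 0.0199]
tool_rot: [-0.0, 0.867, 0.498, 0.003]
force: [0.3, -0.6, -0.1]
grip_width: 0.0752
```

{"fn": "servo_tool", "kwargs": {
  "rows": [0,0,0,0,0,0,0,0,0,0,0,0,0,0,0,0,0,0,0,0,0,0,0,0,0,0,0,0,0,0,0,0,0,0,0]
}}

```text
t: 38.53
eef_pos: [0.5838, -0.0346, 0.02]
tool_rot: [0.0, 0.867, 0.498, 0.003]
force: [-1.3, 0.9, 4.8]
grip_width: 0.0274
```

{"fn": "servo_tool", "kwargs": {
  "rows": [0,0,0,0,0,0,0,0,0,-20,0,0,0,0,0,0,-60,0,0,0,0,0,0,-100,0,0,0,0,0,0,-137,0,0,0,0]
}}

```text
t: 38.95
eef_pos: [0.5822, -0.0347, 0.1575]
tool_rot: [-0.001, 0.867, 0.498, 0.002]
force: [1.6, -0.3, 0.1]
grip_width: 0.0273
```

```bash
python3 - <<'E'
from tilt import *
rel([.5865,-.2195,.16],down(math.radians(60)))
E
```

```text
t 38.95 at [ 0.5822 -0.0347  0.1575] rel [-157.4   96.8   -3.1] [ 0.001 -0.004 -0.005] grip 0.0273 F [ 1.6 -0.3  0.1]
```

{"fn": "servo_tool", "kwargs": {
  "rows": [-157,97,-3,0,0,0,0,-157,97,-3,0,0,0,0,-157,97,-3,0,0,0,0,-157,97,-3,0,0,0,0,-157,97,-3,0,0,0,0]
}}

```text
t: 39.37
eef_pos: [0.5871, -0.2246, 0.1586]
tool_rot: [0.001, 0.868, 0.497, 0.002]
force: [1.0, -0.1, 0.0]
grip_width: 0.0273
```

```bash
python3 chk.py .5865 -.2195 .1 40 k7 1.6; python3 - <<'E'
from tilt import *
rel([.5865,-.2195,.097],down(math.radians(60)))
E
```

```text
top 284 125 5
side 188 111 5
t 39.47 at [ 0.5869 -0.2232  0.1581] rel [ 2.7 -2.4 58.1] [-0.    -0.005  1.038] grip 0.0274 F [-0.2  1.   0.1]
t 39.47 at [ 0.5869 -0.2232  0.1581] rel [ 2.7 -2.4 61.1] [ 0.002 -0.004 -0.009] grip 0.0274 F [-0.2  1.   0.1]
```

View pics/k7.png

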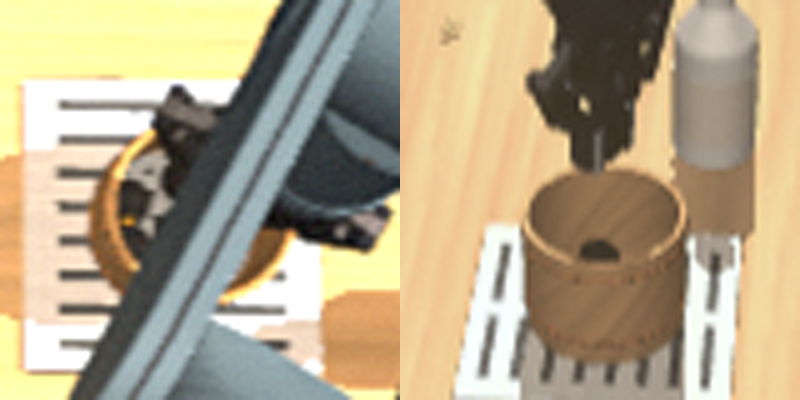

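{"fn": "servo_tool", "kwargs": {
  "rows": [2,-2,20,0,0,0,0,2,-2,45,0,0,0,0,2,-2,59,0,0,0,0,2,-2,59,0,0,0,0,2,-2,59,0,0,0,0.25]
}}

```text
t: 39.88
eef_pos: [0.5862, -0.2148, 0.0988]
tool_rot: [-0.002, 0.867, 0.498, 0.002]
force: [0.4, 0.4, -0.6]
grip_width: 0.0273
```

{"fn": "servo_tool", "kwargs": {
  "rows": [0,0,0,0,0,0,0.55,0,0,0,0,0,0,0.55,0,0,0,0,0,0,0.55,0,0,-30,0,0,0,0.55,0,0,-62,0,0,0,0.55]
}}

```text
t: 40.3
eef_pos: [0.5853, -0.2158, 0.1608]
tool_rot: [-0.002, 0.867, 0.498, 0.001]
force: [1.5, -0.1, 0.1]
grip_width: 0.0469
```

```bash
python3 - <<'E'
from tilt import *
rel([.6635,-.0145,.16],down(math.radians(60)))
E
```

```text
t 40.3 at [ 0.5853 -0.2158  0.1608] rel [213.3 -33.9   1.9] [-0.003 -0.005 -0.005] grip 0.0469 F [ 1.5 -0.1  0.1]
```

{"fn": "servo_tool", "kwargs": {
  "rows": [212,-33,0,0,0,0,0.55,212,-33,0,0,0,0,1,212,-33,0,0,0,0,1,212,-33,0,0,0,0,1,212,-33,20,0,0,0,1]
}}

```text
t: 40.72
eef_pos: [0.6646, -0.0239, 0.1512]
tool_rot: [0.002, 0.867, 0.498, 0.006]
force: [2.2, -0.3, -0.2]
grip_width: 0.0855
```

```bash
python3 - <<'E'
from tilt import *
rel([.6635,-.0145,.06],down(math.radians(60)))
E
```

```text
t 40.72 at [ 0.6646 -0.0239  0.1512] rel [ 6.9 -6.6 91.2] [ 0.01  -0.008 -0.005] grip 0.0855 F [ 2.2 -0.3 -0.2]
```

{"fn": "servo_tool", "kwargs": {
  "rows": [6,-3,30,0,0,0,1,6,-3,60,0,0,0,1,6,-3,82,0,0,0,1,6,-3,82,0,0,0,1,6,-3,82,0,0,0,1]
}}

```text
t: 41.13
eef_pos: [0.6618, -0.0184, 0.0641]
tool_rot: [-0.001, 0.867, 0.498, 0.002]
force: [0.1, -0.4, 0.1]
grip_width: 0.0852
```

```bash
python3 chk.py .6635 -.0145 .015 30 k8 1.8; python3 - <<'E'
from tilt import *
rel([.6635,-.0145,.02],down(math.radians(60)))
E
```

```text
top 223 115 6
side 169 180 6
t 41.23 at [ 0.6637 -0.0192  0.0667] rel [ 3.7 -2.9 51.7] [ 0.002 -0.008  1.042] grip 0.0853 F [ 0.9 -0.1  1.4]
t 41.23 at [ 0.6637 -0.0192  0.0667] rel [ 3.7 -2.8 46.7] [ 0.005 -0.006 -0.005] grip 0.0853 F [ 0.9 -0.1  1.4]
```

View pics/k8.png

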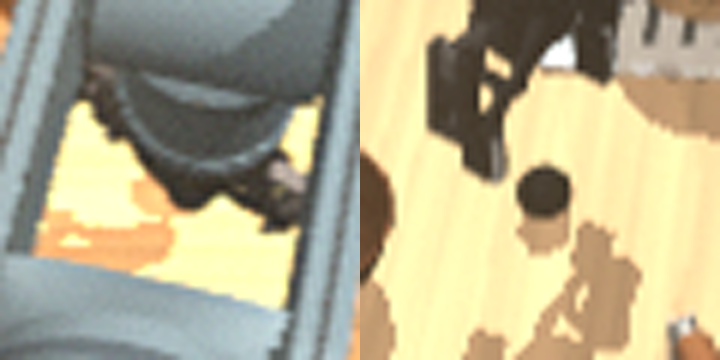

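{"fn": "servo_tool", "kwargs": {
  "rows": [3,-3,15,0,0,0,1,3,-3,30,0,0,0,1,3,-3,45,0,0,0,1,3,-3,45,0,0,0,1,3,-3,45,0,0,0,0.6]
}}

```text
t: 41.65
eef_pos: [0.6621, -0.0149, 0.0209]
tool_rot: [0.0, 0.867, 0.498, 0.003]
force: [1.1, -0.4, -0.3]
grip_width: 0.0754
```

{"fn": "servo_tool", "kwargs": {
  "rows": [0,0,0,0,0,0,0,0,0,0,0,0,0,0,0,0,0,0,0,0,0,0,0,0,0,0,0,0,0,0,0,0,0,0,0]
}}

```text
t: 42.07
eef_pos: [0.6621, -0.0146, 0.0208]
tool_rot: [0.0, 0.867, 0.498, 0.003]
force: [-0.9, -1.0, 6.0]
grip_width: 0.0273
```

{"fn": "servo_tool", "kwargs": {
  "rows": [0,0,0,0,0,0,0,0,0,-20,0,0,0,0,0,0,-60,0,0,0,0,0,0,-100,0,0,0,0,0,0,-137,0,0,0,0]
}}

```text
t: 42.48
eef_pos: [0.6606, -0.0148, 0.1582]
tool_rot: [-0.001, 0.867, 0.498, 0.002]
force: [1.3, -0.1, -0.9]
grip_width: 0.0268
```

```bash
python3 - <<'E'
from tilt import *
rel([.5865,-.2195,.16],down(math.radians(60)))
E
```

```text
t 42.48 at [ 0.6606 -0.0148  0.1582] rel [-214.2   39.2   -2.7] [ 0.001 -0.005 -0.005] grip 0.0268 F [ 1.3 -0.1 -0.9]
```

{"fn": "servo_tool", "kwargs": {
  "rows": [-205,38,-2,0,0,0,0,-205,38,-2,0,0,0,0,-205,38,-2,0,0,0,0,-205,38,-2,0,0,0,0,-205,38,-2,0,0,0,0]
}}

```text
t: 42.9
eef_pos: [0.5895, -0.2123, 0.158]
tool_rot: [-0.0, 0.867, 0.498, 0.003]
force: [1.1, -0.2, -1.0]
grip_width: 0.027
```

```bash
python3 chk.py .5865 -.2195 .1 40 k9 1.6; python3 - <<'E'
from tilt import *
rel([.5865,-.2195,.097],down(math.radians(60)))
E
```

```text
top 284 125 5
side 188 111 5
t 43.0 at [ 0.5884 -0.2173  0.1578] rel [-3.  -0.6 57.8] [ 0.002 -0.003  1.036] grip 0.0274 F [1.2 0.6 0.7]
t 43.0 at [ 0.5884 -0.2173  0.1578] rel [-3.  -0.6 60.8] [ 0.003 -0.002 -0.011] grip 0.0274 F [1.2 0.6 0.7]
```

View pics/k9.png

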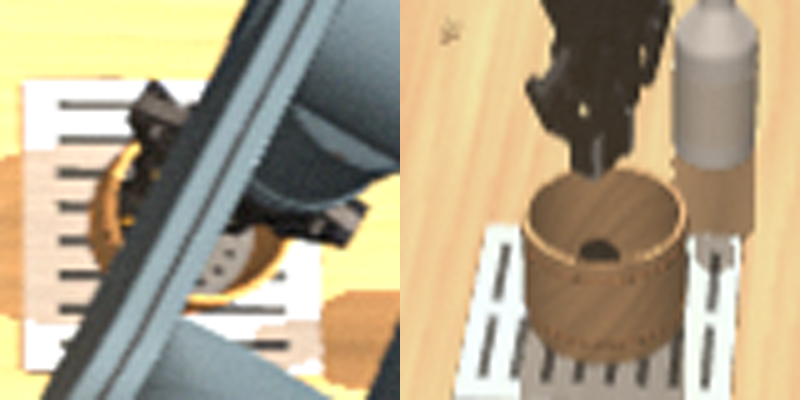

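{"fn": "servo_tool", "kwargs": {
  "rows": [-1,0,20,0,0,0,0,-1,0,45,0,0,0,0,-1,0,59,0,0,0,0,-1,0,59,0,0,0,0,-1,0,59,0,0,0,0.25]
}}

```text
t: 43.42
eef_pos: [0.5898, -0.2108, 0.098]
tool_rot: [-0.001, 0.867, 0.498, 0.002]
force: [0.3, 0.4, 1.4]
grip_width: 0.0276
```

{"fn": "servo_tool", "kwargs": {
  "rows": [0,0,0,0,0,0,0.55,0,0,0,0,0,0,0.55,0,0,0,0,0,0,0.55,0,0,-30,0,0,0,0.55,0,0,-62,0,0,0,0.55]
}}

```text
t: 43.83
eef_pos: [0.5886, -0.2109, 0.1597]
tool_rot: [-0.002, 0.867, 0.498, 0.001]
force: [0.9, -0.5, 0.4]
grip_width: 0.0471
```

```bash
python3 - <<'E'
from tilt import *
rel([.369,-.273,.16],down(math.radians(60)))
E
```

```text
t 43.83 at [ 0.5886 -0.2109  0.1597] rel [-164.3 -158.4   -0.6] [-0.003 -0.005 -0.004] grip 0.0471 F [ 0.9 -0.5  0.4]
```

{"fn": "servo_tool", "kwargs": {
  "rows": [-147,-142,0,0,0,0,0.55,-147,-142,0,0,0,0,1,-147,-142,0,0,0,0,1,-147,-142,0,0,0,0,1,-147,-142,0,0,0,0,1]
}}

```text
t: 44.25
eef_pos: [0.3914, -0.2674, 0.1606]
tool_rot: [0.001, 0.867, 0.498, 0.002]
force: [0.1, -0.2, 0.8]
grip_width: 0.0854
```

```bash
python3 - <<'E'
from tilt import *
rel([.3695,-.271,.12],down(math.radians(60)))
S=snap('top','top2');T=snap('side','side2');np.save('last_top.npy',S,allow_pickle=True);np.save('last_side.npy',T,allow_pickle=True)
a=cv2.resize(np.clip(S['frame'][140:200,288:348,::-1]*1.8,0,255).astype(np.uint8),(400,400),interpolation=cv2.INTER_CUBIC)
b=cv2.resize(np.clip(T['frame'][130:190,200:260,::-1]*1.8,0,255).astype(np.uint8),(400,400),interpolation=cv2.INTER_CUBIC)
cv2.imwrite('pics/r5.png',np.hstack([a,b]))
E
```

```text
t 44.25 at [ 0.3914 -0.2674  0.1606] rel [-14.3 -17.3  40.5] [ 0.003 -0.004 -0.004] grip 0.0854 F [ 0.1 -0.2  0.8]
```

View pics/r5.png

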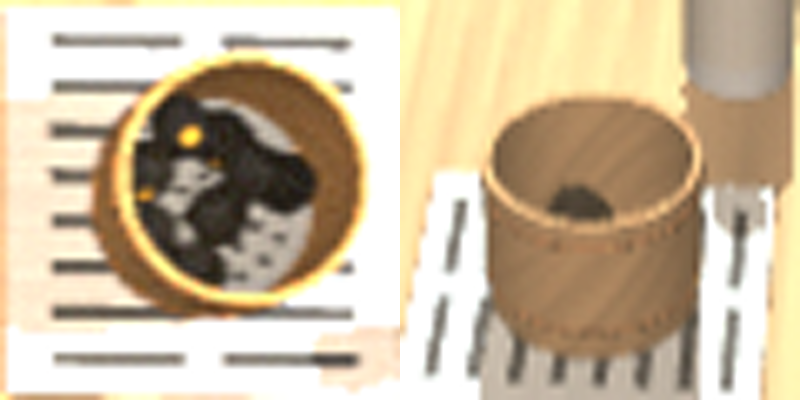

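View pics/side2.png

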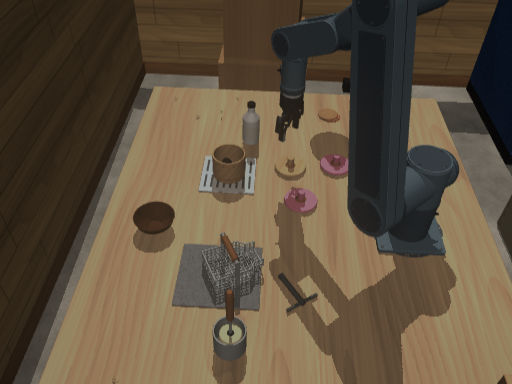

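View pics/top2.png

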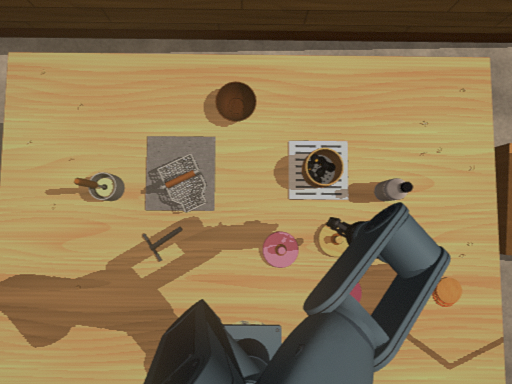

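```bash
cp last_top.npy t0.npy; cp last_side.npy s0.npy; python3 - <<'E'
from h import *
for f in('t0','s0'):
    S=np.load(f+'.npy',allow_pickle=True).item();C=cloud(S);ok=S['depth']>0
    fr=S['frame'].astype(int)
    org=(fr[...,0]>fr[...,2]*1.8)
    def reg(x0,x1,y0,y1,z0,z1,m=True): 
        return C[m&ok&(C[...,0]>x0)&(C[...,0]<x1)&(C[...,1]>y0)&(C[...,1]<y1)&(C[...,2]>z0)&(C[...,2]<z1)]
    P=reg(.4,.75,.08,.36,.09,.118,org);print(f,'bar',len(P),P.mean(0),(P.min(0)+P.max(0))/2)
    P=reg(.45,.7,-.35,-.1,.093,.105);print('pot',circ(P[:,:2]),np.median(P[:,2]))
    P=reg(.3,.45,-.35,-.2,.046,.056);print('lid grip',len(P),P.mean(0) if len(P) else 0)
    P=reg(.3,.45,-.35,-.2,.012,.022);print('lid',len(P),(P.min(0)+P.max(0))/2)
    P=reg(.4,.75,.05,.38,.002,.008)
    fr2=(fr.max(2)-fr.min(2)<30)&(fr.max(2)>50)
    P=reg(.4,.75,.05,.38,.002,.008,fr2);print('mat',np.percentile(P[:,:2],[.5,99.5],axis=0))
E
```

```text
t0 bar 188 [0.54375851 0.20223057 0.1079939 ] [0.54452479 0.20157036 0.10696999]
pot (array([ 0.5852854 , -0.22183325]), np.float64(0.05414029811850786)) 0.09719490417132687
lid grip 42 [ 0.36880382 -0.27424305  0.04905804]
lid 538 [ 0.3676012  -0.26500617  0.01700103]
mat [[0.45793893 0.11418586]
 [0.69101595 0.32811544]]
s0 bar 159 [0.54472603 0.21066114 0.10603555] [0.54400229 0.20858583 0.10481424]
pot (array([ 0.58620517, -0.21516962]), np.float64(0.05476127853274951)) 0.09534801481725662
lid grip 14 [ 0.36951106 -0.26655089  0.04848732]
lid 249 [ 0.36902881 -0.2681241   0.01668032]
mat [[0.45641041 0.11946106]
 [0.69357083 0.33528968]]
```

{"fn": "servo_tool", "kwargs": {
  "rows": [-12,-15,0,0,0,0,1,-12,-15,20,0,0,0,1,-12,-15,50,0,0,0,1,-12,-15,70,0,0,0,1,-12,-15,70,0,0,0,1]
}}

```text
t: 44.77
eef_pos: [0.3733, -0.2681, 0.0871]
tool_rot: [-0.003, 0.867, 0.498, 0.002]
force: [-0.3, 0.2, 0.6]
grip_width: 0.0855
```

```bash
python3 chk.py .3695 -.271 .04 30 l1 1.6; python3 - <<'E'
from tilt import *
rel([.3695,-.271,.041],down(math.radians(60)))
E
```

```text
top 307 208 6
side 260 129 6
t 44.87 at [ 0.3749 -0.2698  0.09  ] rel [-4.  -4.1 50. ] [-1.000e-03 -5.000e-03  1.043e+00] grip 0.0854 F [0.6 0.7 0.5]
t 44.87 at [ 0.3749 -0.2698  0.09  ] rel [-4.  -4.1 49. ] [ 0.002 -0.005 -0.004] grip 0.0854 F [0.6 0.7 0.5]
```

View pics/l1.png

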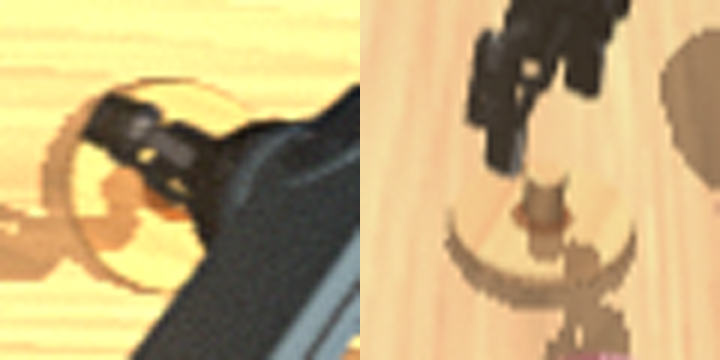

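{"fn": "servo_tool", "kwargs": {
  "rows": [-4,-4,20,0,0,0,1,-4,-4,36,0,0,0,1,-4,-4,47,0,0,0,1,-4,-4,47,0,0,0,1,-4,-4,47,0,0,0,0.6],
  "grip_force": 60
}}

```text
t: 45.28
eef_pos: [0.37, -0.2718, 0.0437]
tool_rot: [0.0, 0.867, 0.498, 0.003]
force: [0.5, -0.1, 0.8]
grip_width: 0.0756
```

{"fn": "servo_tool", "kwargs": {
  "rows": [0,0,0,0,0,0,0,0,0,0,0,0,0,0,0,0,0,0,0,0,0,0,0,0,0,0,0,0,0,0,0,0,0,0,0]
}}

```text
t: 45.7
eef_pos: [0.3696, -0.2717, 0.0436]
tool_rot: [0.001, 0.867, 0.498, 0.003]
force: [-0.5, -0.1, 7.4]
grip_width: 0.022
```

{"fn": "servo_tool", "kwargs": {
  "rows": [0,0,0,0,0,0,0,0,0,-10,0,0,0,0,0,0,-40,0,0,0,0,0,0,-80,0,0,0,0,0,0,-120,0,0,0,0]
}}

```text
t: 46.12
eef_pos: [0.3678, -0.2704, 0.1632]
tool_rot: [-0.002, 0.867, 0.498, 0.002]
force: [1.3, -0.6, -0.9]
grip_width: 0.0221
```

```bash
python3 chk.py .3695 -.271 .14 40 l2 1.6; python3 - <<'E'
from tilt import *
rel([.586,-.2195,.19],down(math.radians(60)))
E
```

```text
top 306 201 5
side 252 96 5
t 46.22 at [ 0.3714 -0.2745  0.1687] rel [ 2.1 -3.8 28.6] [ 0.012 -0.007  1.043] grip 0.0223 F [ 0.3 -0.7 -1.6]
t 46.22 at [ 0.3714 -0.2745  0.1687] rel [155.7 158.  -19.2] [ 0.013 -0.    -0.004] grip 0.0223 F [ 0.3 -0.7 -1.6]
```

View pics/l2.png

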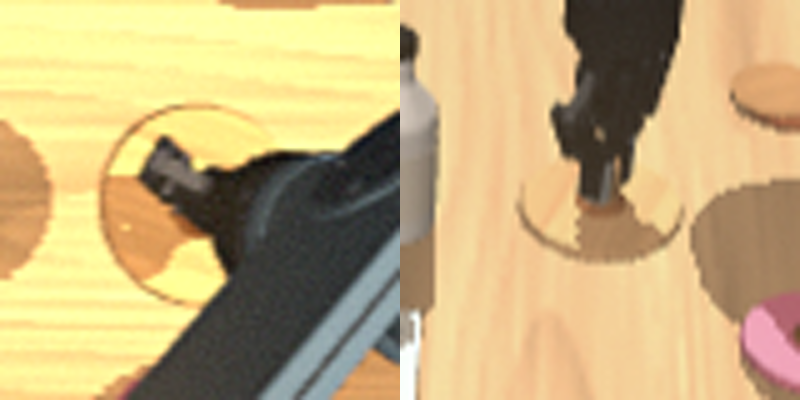

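{"fn": "servo_tool", "kwargs": {
  "rows": [15,15,-20,0,0,0,0,40,40,-20,0,0,0,0,68,68,-20,0,0,0,0,95,95,-20,0,0,0,0,120,120,-20,0,0,0,0]
}}

```text
t: 46.63
eef_pos: [0.5342, -0.2273, 0.1825]
tool_rot: [-0.001, 0.867, 0.498, 0.002]
force: [-1.1, -1.1, -0.8]
grip_width: 0.0222
```

```bash
python3 - <<'E'
from tilt import *
rel([.586,-.2195,.185],down(math.radians(60)))
E
```

```text
t 46.63 at [ 0.5342 -0.2273  0.1825] rel [32.9 40.8 -2.3] [ 0.001 -0.005 -0.005] grip 0.0222 F [-1.1 -1.1 -0.8]
```

{"fn": "servo_tool", "kwargs": {
  "rows": [32,40,-2,0,0,0,0,32,40,-2,0,0,0,0,32,40,-2,0,0,0,0,32,40,-2,0,0,0,0,32,40,-2,0,0,0,0]
}}

```text
t: 47.05
eef_pos: [0.5819, -0.2208, 0.1845]
tool_rot: [-0.001, 0.867, 0.498, 0.002]
force: [0.5, -0.0, -1.1]
grip_width: 0.0221
```

{"fn": "servo_tool", "kwargs": {
  "rows": [0,0,0,0,0,0,0,0,0,0,0,0,0,0,0,0,0,0,0,0,0,0,0,0,0,0,0,0,0,0,0,0,0,0,0]
}}

```text
t: 47.47
eef_pos: [0.5831, -0.2212, 0.1858]
tool_rot: [-0.0, 0.867, 0.498, 0.002]
force: [-0.6, 0.3, -1.0]
grip_width: 0.022
```

```bash
python3 chk.py .586 -.2197 .12 40 l3 1.6; python3 - <<'E'
from tilt import *
rel([.586,-.2197,.15],down(math.radians(60)))
E
```

```text
top 285 124 5
side 188 107 5
t 47.57 at [ 0.5832 -0.221   0.1857] rel [ 2.2  1.6 65.7] [-1.000e-03 -5.000e-03  1.042e+00] grip 0.0219 F [-0.2 -0.4 -0.6]
t 47.57 at [ 0.5832 -0.221   0.1857] rel [ 2.4  1.7 35.7] [ 0.002 -0.005 -0.005] grip 0.0219 F [-0.2 -0.4 -0.6]
```

View pics/l3.png

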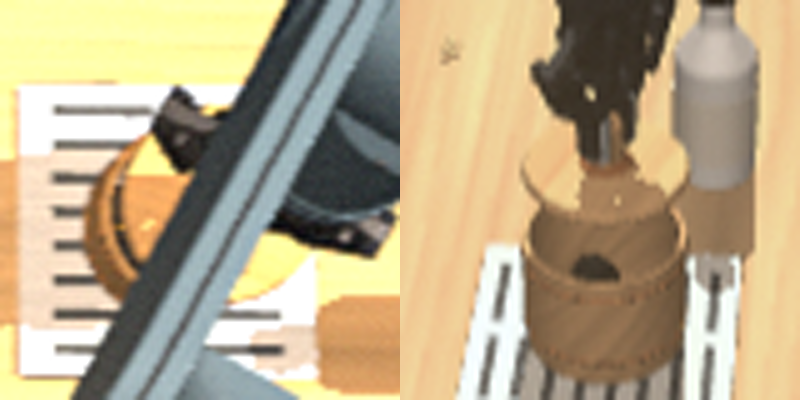

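{"fn": "servo_tool", "kwargs": {
  "rows": [2,2,10,0,0,0,0,2,2,22,0,0,0,0,2,2,34,0,0,0,0,2,2,34,0,0,0,0,2,2,34,0,0,0,0]
}}

```text
t: 47.98
eef_pos: [0.5856, -0.2195, 0.15]
tool_rot: [-0.002, 0.867, 0.498, 0.002]
force: [0.6, 0.7, -1.6]
grip_width: 0.0225
```

```bash
python3 chk.py .586 -.2197 .12 40 l4 1.6; python3 - <<'E'
from tilt import *
rel([.586,-.2197,.135],down(math.radians(60)))
E
```

```text
top 285 124 5
side 188 107 5
t 48.08 at [ 0.5865 -0.2201  0.1516] rel [-0.  -0.7 31.6] [-1.000e-03 -5.000e-03  1.043e+00] grip 0.0219 F [ 0.6 -0.3 -1. ]
t 48.08 at [ 0.5865 -0.2201  0.1516] rel [ 0.  -0.7 16.6] [ 0.002 -0.005 -0.004] grip 0.0219 F [ 0.6 -0.3 -1. ]
```

View pics/l4.png

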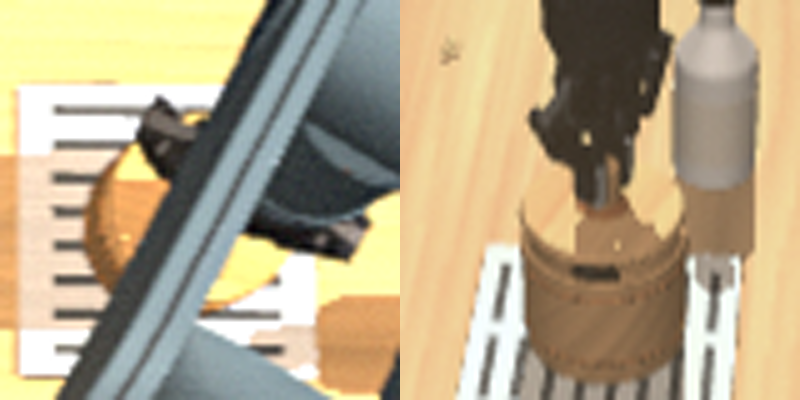

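{"fn": "servo_tool", "kwargs": {
  "rows": [0,0,4,0,0,0,0,0,0,8,0,0,0,0,0,0,12,0,0,0,0,0,0,14,0,0,0,0,0,0,14,0,0,0,0]
}}

```text
t: 48.5
eef_pos: [0.5859, -0.2198, 0.1368]
tool_rot: [-0.001, 0.867, 0.498, 0.002]
force: [0.5, 0.2, -1.1]
grip_width: 0.0218
```

{"fn": "servo_tool", "kwargs": {
  "rows": [0,0,1,0,0,0,0,0,0,2,0,0,0,0,0,0,3,0,0,0,0,0,0,3,0,0,0,0,0,0,3,0,0,0,0]
}}

```text
t: 48.92
eef_pos: [0.5864, -0.22, 0.1347]
tool_rot: [-0.0, 0.867, 0.498, 0.003]
force: [0.1, -0.4, -0.3]
grip_width: 0.0223
```

{"fn": "servo_tool", "kwargs": {
  "rows": [0,0,1,0,0,0,0,0,0,2,0,0,0,0,0,0,2,0,0,0,0,0,0,2,0,0,0,0,0,0,2,0,0,0,0]
}}

```text
t: 49.33
eef_pos: [0.5864, -0.22, 0.1346]
tool_rot: [0.0, 0.867, 0.498, 0.003]
force: [-3.1, 2.5, 10.4]
grip_width: 0.0222
```

Contact at 10 N, so the lid is on the rim at the expected height. I'll release it and lift clear.

{"fn": "servo_tool", "kwargs": {
  "rows": [0,0,-1,0,0,0,0.3,0,0,-1,0,0,0,0.6,0,0,-1,0,0,0,1,0,0,-1,0,0,0,1,0,0,-1,0,0,0,1]
}}

```text
t: 49.75
eef_pos: [0.5862, -0.22, 0.1332]
tool_rot: [-0.001, 0.867, 0.498, 0.002]
force: [-0.5, -1.1, -0.7]
grip_width: 0.0728
```

{"fn": "servo_tool", "kwargs": {
  "rows": [0,0,0,0,0,0,1,0,0,-20,0,0,0,1,0,0,-50,0,0,0,1,0,0,-90,0,0,0,1,0,0,-125,0,0,0,1]
}}

```text
t: 50.17
eef_pos: [0.5856, -0.2202, 0.2598]
tool_rot: [-0.001, 0.867, 0.498, 0.002]
force: [0.5, -0.6, 0.7]
grip_width: 0.0853
```

{"fn": "servo_tool", "kwargs": {
  "rows": [-150,-130,0,0,0,0,1,-150,-130,0,0,0,0,1,-150,-130,0,0,0,0,1,-150,-130,0,0,0,0,1,-150,-130,0,0,0,0,1]
}}

```text
t: 50.58
eef_pos: [0.3954, -0.2846, 0.2576]
tool_rot: [-0.0, 0.867, 0.498, 0.002]
force: [0.6, -1.1, -0.4]
grip_width: 0.0851
```

```bash
python3 chk.py .586 -.2197 .12 40 l5 1.6; python3 - <<'E'
from h import *
S=snap('top','top3');T=snap('side','side3')
for n,S in(('top',S),('side',T)):
    C=cloud(S);ok=S['depth']>0
    fr=S['frame'].astype(int);org=(fr[...,0]>fr[...,2]*1.8)
    def reg(x0,x1,y0,y1,z0,z1,m=True): 
        return C[m&ok&(C[...,0]>x0)&(C[...,0]<x1)&(C[...,1]>y0)&(C[...,1]<y1)&(C[...,2]>z0)&(C[...,2]<z1)]
    P=reg(.5,.68,-.3,-.14,.103,.118);print(n,'lid disc',len(P),np.median(P,0),(P.min(0)+P.max(0))/2,np.linalg.lstsq(np.c_[P[:,:2]-P[:,:2].mean(0),np.ones(len(P))],P[:,2],rcond=None)[0])
    P=reg(.5,.68,-.3,-.14,.13,.15);print('lid grip top',len(P),P.mean(0) if len(P) else 0)
    P=reg(.4,.75,.08,.36,.09,.118,org);print('bar',len(P),P.mean(0))
    P=reg(.45,.6,.36,.5,.225,.245);print('brush top',P.mean(0),P.max(0)[2])
E
```

```text
top 285 124 5
side 188 107 5
t 50.68 at [ 0.3942 -0.2855  0.2578] rel [153.5 131.8 138.3] [-1.000e-03 -3.000e-03  1.039e+00] grip 0.0851 F [ 0.3  0.6 -0.2]
top lid disc 1014 [ 0.58429777 -0.21842485  0.10642486] [ 0.58647945 -0.21999041  0.11002939] [0.00076301 0.00085763 0.10659202]
lid grip top 59 [ 0.58579617 -0.22022718  0.13992945]
bar 187 [0.54374222 0.2022205  0.10790494]
brush top [0.52286238 0.43559817 0.23108272] 0.23543412630261992
side lid disc 321 [ 0.58473517 -0.20611065  0.10505761] [ 0.5873445  -0.21171975  0.11021182] [-0.00251866  0.01037341  0.10573206]
lid grip top 36 [ 0.58701872 -0.21224366  0.13709967]
bar 160 [0.5446292  0.21052548 0.1058595 ]
brush top [0.52312508 0.4450654  0.22997721] 0.23537025700013506
```

View pics/l5.png

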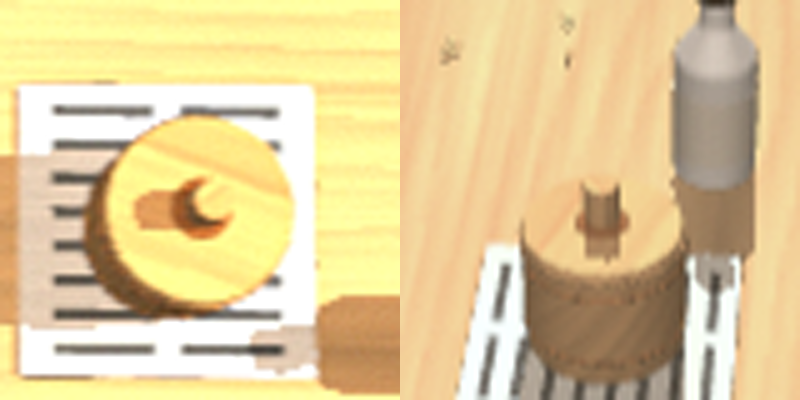

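View pics/side3.png

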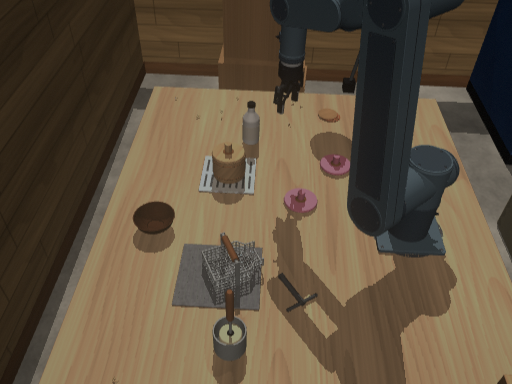

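View pics/top3.png

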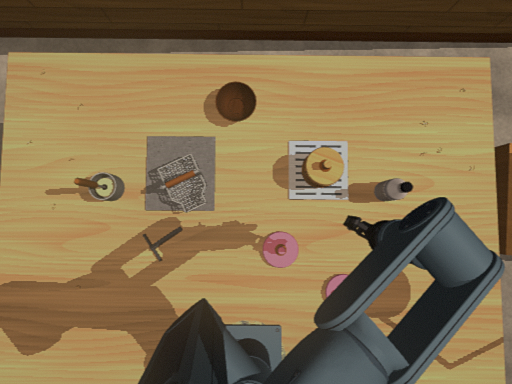

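```bash
python3 -c "
from bench import *
print(state()['t']);print(close_job())"
```

```text
50.7833
the job is handed in; nothing more can be done
None
```

I handed the job in at about 51 s of the 208 s allowed. By my last checks every condition was met, though the hand-in gave no verdict.

**Brush:** I scrubbed the pot with three full strokes plus one spare. Floor contact read 11 N on the first stroke, but only 5 N and under 1 N on the later ones. The brush slid up about 2–3 mm in the grip, so I went slightly deeper each time. It now stands upright in its cup, with its top at the same height as at the start.

**Basket:** Three knobs jammed at the spout at about 57° and came free when I tilted back and wiggled it. All four knobs went into the pot, and I held the empty basket tilted over it before carrying it back.

**Loose knobs and lid:** I put the four loose knobs in one at a time, and none was left on the bench or in the basket. The lid sits level on the rim, with its top measured at 0.1065 m against 0.108 m expected. Its centre is within about 2 mm of the pot's.

**What disagreed:**
- **Basket position:** After I stood the basket back near the mat's centre, it was knocked about 30 mm in x and 20 mm in y while the arm was elsewhere. It stands upright on the mat, inside the 60 mm limit, so I left it there.
- **Cameras:** The two cameras differ by about 7 mm in y. I corrected for this using positions known from gripping things.

The glue bottle, bowl and chuck key look unmoved in the last pictures.

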